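Set the washed barbecue kit out to dry

TASK

The barbecue kit has just been washed: hang every beaker upside down on a peg of its own on the drying rack, all the way down, and balance each lid, knob up, centred on the rounded bottom of a hung beaker of its own. Lay the spatula flat in the wide compartment of the tray and the brush flat in the narrow one, lengthwise. Leave the other things on the table where they are.

Things in the scene. Friction and masses are not known exactly. Their poses are not given: they have to be found in the camera images.
- beaker0: eight-sided steel beaker, 62 mm across flats, 104 mm long: straight walls 90 mm from the mouth (4 mm thick, 54 mm across inside), then a rounded closed bottom bulging 14 mm. Origin: centre of the open mouth; z: from mouth towards rounded bottom; x: square to a flat. Starts lying on a flat, mouth roughly towards the robot. About 160 g. One of the three may be absent (None)
- beaker0_top (a point): the middle of the outside of beaker0's rounded bottom, 104 mm from its mouth along z; the bottom curves like a ball of 40 mm radius
- beaker1: eight-sided steel beaker, 62 mm across flats, 104 mm long: straight walls 90 mm from the mouth (4 mm thick, 54 mm across inside), then a rounded closed bottom bulging 14 mm. Origin: centre of the open mouth; z: from mouth towards rounded bottom; x: square to a flat. Starts lying on a flat, mouth roughly towards the robot. About 160 g. One of the three may be absent (None)
- beaker1_top (a point): the middle of the outside of beaker1's rounded bottom, 104 mm from its mouth along z; the bottom curves like a ball of 40 mm radius
- beaker2: eight-sided steel beaker, 62 mm across flats, 104 mm long: straight walls 90 mm from the mouth (4 mm thick, 54 mm across inside), then a rounded closed bottom bulging 14 mm. Origin: centre of the open mouth; z: from mouth towards rounded bottom; x: square to a flat. Starts lying on a flat, mouth roughly towards the robot. About 160 g. One of the three may be absent (None)
- beaker2_top (a point): the middle of the outside of beaker2's rounded bottom, 104 mm from its mouth along z; the bottom curves like a ball of 40 mm radius
- lid0: a flat round steel lid, 66 mm diameter and 8 mm thick with a plain flat underside, with an upright black knob in the middle, 20 mm diameter, from 10 to 32 mm above the underside. Origin: centre of the underside; z up out of the knob
- lid1: a flat round steel lid, 66 mm diameter and 8 mm thick with a plain flat underside, with an upright black knob in the middle, 20 mm diameter, from 10 to 32 mm above the underside. Origin: centre of the underside; z up out of the knob
- rack: the drying rack, fixed: a steel plate 360 x 100 x 12 mm with three upright white pegs in a row along its x axis, 110 mm apart. Origin: centre of its underside
- peg0 (a point): foot of one of the rack's three pegs, on the top of the plate (12 mm above the table); the peg is 34 mm thick, narrowing from 50 mm up to a 10 mm wide tip at 70 mm
- peg1 (a point): foot of one of the rack's three pegs, on the top of the plate (12 mm above the table); the peg is 34 mm thick, narrowing from 50 mm up to a 10 mm wide tip at 70 mm
- peg2 (a point): foot of one of the rack's three pegs, on the top of the plate (12 mm above the table); the peg is 34 mm thick, narrowing from 50 mm up to a 10 mm wide tip at 70 mm
- tray: the fixed aluminium utensil tray, 240 mm (x) by 195 mm (y), walls 25 mm high and 5 mm thick, floor 5 mm thick, with one wall along x that parts a wide from a narrow compartment. Origin: centre of its underside
- bay_wide (a point): centre of the floor of the tray's wide compartment: 230 mm along x, 100 mm wide
- bay_narrow (a point): centre of the floor of the tray's narrow compartment: 230 mm along x, 80 mm wide
- spatula: a spatula lying flat, 170 mm long along its x: black handle 18 x 18 mm square section from x = -85 to +10 mm, steel blade 70 mm wide and 4 mm thick from x = +10 to +85 mm. Origin: underside, middle of its length
- brush: a basting brush lying flat, 166 mm long along its x: wooden handle 18 x 18 mm square section from x = -83 to +25 mm, then a head 46 mm wide and 16 mm high up to x = +83 mm. Origin: underside, middle of its length
- oil_bottle: bystander, to be left alone: tall green bottle, 64 mm diameter, 160 mm high. Origin: centre of the underside
- spray_bottle: bystander, to be left alone: amber bottle with blue cap, 60 mm diameter, 130 mm high. Origin: centre of the underside
- shaker_jar: bystander, to be left alone: clear jar with red lid, 84 mm diameter, 100 mm high. Origin: centre of the underside
- grinder: bystander, to be left alone: wooden pepper grinder, 60 mm diameter, 180 mm high. Origin: centre of the underside
- spice_tin: bystander, to be left alone: low steel spice tin, 52 mm diameter, 30 mm high. Origin: centre of the underside
- bowl: bystander, to be left alone: steel bowl, 110 mm diameter, 55 mm high. Origin: centre of the underside
Mind the look-alikes: they are no part of the job. There is more than one size of the brush; the one meant has the size given above.

How it is judged:
At the end, for the whole second after the job is handed in: Beakers mouth down on pegs (mouth within 14 mm of the peg foot, tilt < 0.1 rad); each lid on a hung beaker (within 16 mm of its top, tilt < 0.3); spatula flat in the wide bay, brush in the narrow (centre within 45 mm, height 8 mm, tilt 0.08, along it within 0.3); at rest ((distance between beaker0 and peg0 below 0.014 m or distance between beaker0 and peg1 below 0.014 m or distance between beaker0 and peg2 below 0.014 m) and angle between each of beaker0, beaker1, beaker2's own z axis and vertical below 0.1 rad and (distance between beaker1 and peg0 below 0.014 m or distance between beaker1 and peg1 below 0.014 m or distance between beaker1 and peg2 below 0.014 m) and (distance between beaker2 and peg0 below 0.014 m or distance between beaker2 and peg1 below 0.014 m or distance between beaker2 and peg2 below 0.014 m) and ((distance between lid0 and beaker0_top below 0.016 m and angle between beaker0's own z axis and vertical below 0.1 rad) or (distance between lid0 and beaker1_top below 0.016 m and angle between beaker1's own z axis and vertical below 0.1 rad) or (distance between lid0 and beaker2_top below 0.016 m and angle between beaker2's own z axis and vertical below 0.1 rad)) and angle between each of lid0, lid1's own z axis and vertical below 0.3 rad and linear speed of each of lid0, lid1, beaker0, beaker1, beaker2, spatula, brush below 0.02 m/s and ((distance between lid1 and beaker0_top below 0.016 m and angle between beaker0's own z axis and vertical below 0.1 rad) or (distance between lid1 and beaker1_top below 0.016 m and angle between beaker1's own z axis and vertical below 0.1 rad) or (distance between lid1 and beaker2_top below 0.016 m and angle between beaker2's own z axis and vertical below 0.1 rad)) and horizontal distance between spatula and bay_wide below 0.045 m and z of spatula in the frame of bay_wide below 0.008 m and angle between each of spatula, brush's own z axis and vertical below 0.08 rad and angle between the x axis of each of spatula, brush and the x axis of tray, either way round below 0.3 rad and horizontal distance between brush and bay_narrow below 0.045 m and z of brush in the frame of bay_narrow below 0.008 m); the robot touches nothing.
It fails at once if a bystander is moved more than 40 mm or tipped over (distance of any of oil_bottle, spray_bottle, shaker_jar, grinder, spice_tin, bowl from where it was at the start of the episode above 0.04 m or angle between any of oil_bottle, spray_bottle, shaker_jar, grinder, spice_tin, bowl's own z axis and vertical above 0.6 rad).
Of beaker0, beaker1, beaker2 only 2 to 3 are there at a start; the rules pass over those that are not, and their reading is None.
At some moment in a run one of spatula, brush may be knocked a few centimetres aside while the robot is not near it.
It also fails if it takes over 208 s, if anything falls off the work surface, if the arm or the gripper's body presses on something with over 40 N, if the wrist force passes 120 N, or if a joint passes its speed limit or range.

ROBOT

A 7-joint arm with a two-finger parallel gripper is mounted at the origin on the work surface. World frame = base frame: x ahead of the robot, y to its left, z up, the work surface at z = 0. Lengths are in m, angles in rad, forces in N, time in s.
With the tool pointing down it reaches from about 0.425 to 0.8 m from the base axis. Payload 8.3 kg.
Tool frame: the origin (TCP) lies on the centre line of the jaws, within the pads' length; the fingertips stand 22 mm ahead of it and the grasp point (between the pads) lies 3 mm ahead of it; x points along the fingers, z is the direction in which the jaws open and shut, and the axes are right-handed (so a half turn about x gives the same grasp; the last joint's range is limited). The gripper opens to 85 mm and grips with 20 to 120 N. Pads are 22 mm wide; open, the fingers measure 114 mm over their backs; the gripper's body (76 mm by 85 mm) begins 54 mm behind the grasp point. The pads swing forward as they close: fully open they stand 13 mm farther back than shut.
Start: joints at [-1.34, 0.383, 0.016, 1.37, -0.006, 1.388, -0.046], TCP at [0.181, 0.598, 0.253] pointing down, gripper open.
Joint ranges: [-2.95, 2.95], [-0.25, 2.06], [-1.52, 1.56], [0.18, 2.33], [-1.44, 4.58], [0.02, 2.06], [-3.01, 3.01]. Speed limits (rad/s): [2.39, 2.39, 3.01, 3.01, 3.14, 3.14, 3.14].

INTERFACE

Orientations are given as a unit quaternion [x, y, z, w].
In Python, from workcell import ctrl gives the robot as it stands.
- The arm moves only by the tool send_rows, never from a script. Its arguments are lists of equal length, an entry for each row: "offset": the shift along the tool's x, y, z in m, a list of three; "spin": the turn about the tool's x in degrees; "gripper": the finger opening in m, from 0 to 0.0854. A call has 1 to 10 rows; each row shifts and turns the commanded pose from where the row before left it, along the tool's axes as they then stand; what a row does not reach is not made up. A row lasts 1/12 s, in which the tool goes at most 41.7 mm and 7.16 degrees, less where a joint would pass 70% of its speed; a pose out of reach is approached as far as the arm can. A call is refused whole if a number of a shift passes 0.0417 or a number of a turn 7.16, either way. A call with a gripper value outside its range is refused whole. The fingers move at their own pace and stop on an object; the grip force is fixed at half the most. Time passes only in rows, so rows that do not move let the fingers close. It gives the time, the measured TCP pose, the force and the opening at its end, in the units of the state.
- ctrl.observe(): the state, without advancing time (a new reading comes with each control period).
- ctrl.snapshot(name): name is "scene" or "top" or "wrist"; returns a dict with "frame" (400x640x3 uint8, blue, green, red), "fx", "fy", "cx", "cy" (pixels), "R" (3x3) and "t" (3): a world point X has camera coordinates R X + t. Camera axes: x right, y down, z forward; pixel columns grow to the right and rows downward; lengths in m; the calibration is good to about 2 mm. A picture is of the moment at which its call begins. There is no depth.
- ctrl.job_done(): hands the job in, once; it reports no verdict.
Trained networks look in a picture, given as the dict that the camera call returned (one of the last four; its "shot" number tells which), for a name from the list of things; names that differ only in an ending like _2 or _b are one class to them, and where a whole thing is asked for, a point or a joint stands for the part that bears it (a point fixed in the world has none). Each returns a list of dicts, best first, with "score" (0 to 1); they miss things now and then, are a little off and sometimes report something else, mostly with a low value. They report only what shows in the picture. A call takes as long as a camera call. They do not tell look-alikes from the thing itself.
- ctrl.masks_of(picture, target): "region" (400x640 bool, what is visible of it).
- ctrl.place_of(picture, target): "xyz" ([x, y, z] in m, in world coordinates, good to about 4 mm: a listed point, or the origin of a listed thing).
The state is a dict: "clock": time; "joints": joint angles; "qd": joint speeds; "joint_efforts": joint torques, N m; "position": TCP position; "eef_rot": TCP orientation; "wrist_force": force on the tool from outside, world axes, zero at the start; "ft_torque": the same for the moment, N m; "grip_width": finger opening in m.
Only numpy, scipy, OpenCV 4.12 (cv2) and the standard library are available. Lean on these libraries where they do the work, as an engineer would, in place of code of your own. Each camera call takes 0.05 s, during which the arm holds its last target.

## Working session

There is one attempt and no reset: what is moved stays moved. The work goes in short steps, Python scripts to look and compute and a tool call to move; the robot and the scene stay as the last step left them, time stands still between calls to the robot, and variables do not carry over. Pictures are saved under pics/ and viewed, and the job is handed in when it is done.

Besides the shell and the picture viewer there is one more tool, called after "Call:" by a JSON object that holds its "op" and its "data", one argument or row to a line. send_rows: Moves the arm, as the interface text tells. Its arguments: {"type":"object","properties":{"offset":{"type":"array"},"spin":{"type":"array"},"gripper":{"type":"array"}},"required":["offset","spin","gripper"]}

```bash
ls; mkdir -p pics
cat > h.py <<'E'
import numpy as np, cv2
from workcell import ctrl
from scipy.spatial.transform import Rotation as Rn
def snap(n,f=None):
    p=ctrl.snapshot(n)
    if f: cv2.imwrite('pics/'+f,p['frame'])
    return p
def proj(p,X):
    c=np.array(p['R'])@np.array(X)+np.array(p['t']); return p['fx']*c[0]/c[2]+p['cx'],p['fy']*c[1]/c[2]+p['cy']
def unproj(p,u,v,z):
    R=np.array(p['R']);t=np.array(p['t']);o=-R.T@t
    d=R.T@np.array([(u-p['cx'])/p['fx'],(v-p['cy'])/p['fy'],1.]); return o+d*(z-o[2])/d[2]
E
python3 - <<'E'
from h import *
s=ctrl.observe()
print({k:np.round(v,3).tolist() for k,v in s.items()})
print(np.round(Rn.from_quat(s['eef_rot']).as_matrix(),2))
for n in ['scene','top']:
    p=snap(n,n+'0.png'); print(n,p['fx'],np.round(-np.array(p['R']).T@p['t'],2))
    for k in ['beaker0','lid0','rack','tray','spatula','brush','peg0','peg1','peg2','bay_wide','bay_narrow','oil_bottle','spray_bottle','shaker_jar','grinder','spice_tin','bowl']:
        r=ctrl.place_of(p,k); print(n,k,[(round(d['score'],2),np.round(d['xyz'],3).tolist(),np.round(proj(p,d['xyz'])).tolist()) for d in r])
E
```

```text
pics
{'clock': 0.0, 'joints': [-1.34, 0.384, 0.016, 1.371, -0.006, 1.388, -0.046], 'qd': [-0.001, -0.001, -0.0, 0.0, -0.001, 0.001, 0.001], 'joint_efforts': [0.0, -62.76, 0.845, -37.182, 0.017, 0.014, -0.0], 'position': [0.181, 0.598, 0.252], 'eef_rot': [-0.422, 0.568, 0.421, 0.567], 'wrist_force': [-0.237, 0.216, 0.15], 'ft_torque': [0.019, 0.002, -0.008], 'grip_width': 0.085}
[[-0.   -0.96  0.29]
 [-0.    0.29  0.96]
 [-1.   -0.   -0.  ]]
scene 433.8781476570483 [ 1.   -0.41  0.93]
scene beaker0 [(0.95, [0.43, 0.148, 0.03], [347.0, 168.0]), (0.9, [0.418, -0.155, 0.029], [254.0, 223.0]), (0.55, [0.753, -0.282, 0.001], [295.0, 367.0]), (0.42, [0.778, 0.199, 0.0], [456.0, 247.0])]
scene lid0 [(0.71, [0.537, 0.156, 0.029], [377.0, 190.0]), (0.66, [0.659, 0.063, -0.001], [383.0, 246.0]), (0.59, [0.684, -0.053, -0.0], [355.0, 280.0]), (0.48, [0.484, 0.37, 0.001], [416.0, 148.0])]
scene rack [(0.61, [0.484, 0.371, 0.003], [416.0, 148.0])]
scene tray [(0.96, [0.462, -0.357, -0.002], [195.0, 289.0]), (0.59, [0.591, 0.006, -0.003], [347.0, 241.0])]
scene spatula [(0.56, [0.616, 0.168, 0.0], 
[... 2886 characters left out ...]
, [0.458, -0.312, 0.002], [434.0, 210.0])]
top bay_narrow [(0.63, [0.469, -0.407, 0.008], [471.0, 205.0])]
top oil_bottle [(0.88, [0.779, 0.198, 0.0], [242.0, 91.0]), (0.71, [0.596, 0.365, 0.01], [177.0, 158.0]), (0.26, [0.433, 0.15, 0.033], [258.0, 219.0])]
top spray_bottle [(0.68, [0.78, -0.166, 0.0], [377.0, 91.0]), (0.18, [0.529, 0.163, 0.033], [253.0, 182.0])]
top shaker_jar [(0.89, [0.786, -0.041, 0.0], [331.0, 89.0]), (0.56, [0.469, -0.409, 0.008], [471.0, 205.0])]
top grinder [(0.66, [0.787, 0.073, 0.004], [288.0, 88.0]), (0.6, [0.682, -0.05, -0.002], [335.0, 127.0])]
top spice_tin [(0.9, [0.591, 0.007, -0.002], [314.0, 160.0])]
top bowl [(0.96, [0.754, -0.282, 0.0], [420.0, 101.0])]
```

View pics/scene0.png

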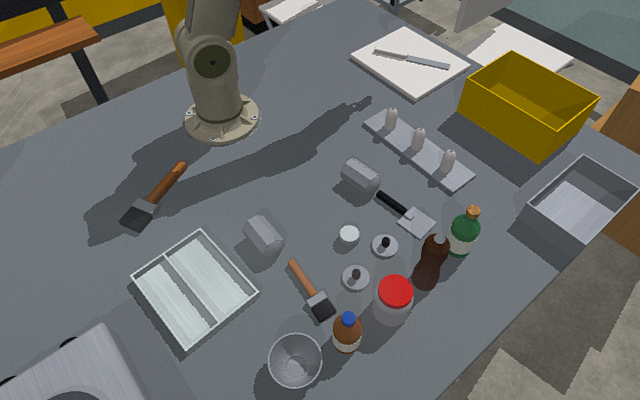

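View pics/top0.png

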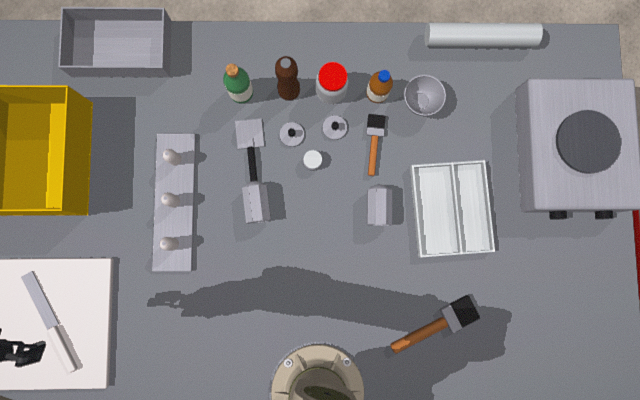

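Two beakers (top view: 258,203 and 379,206), two lids (292,133; 334,127), and the spatula (250,150). For the brush there are two candidates: the one at (375,145) is about 160 mm long, the one at (435,325) about 260 mm. The short one fits; I'll confirm it with a crop.

```bash
cat >> h.py <<'E'
def pts(names,cams=('scene','top'),minscore=.4):
    P=[ctrl.snapshot(c) for c in cams]
    for k in names:
        for c,p in zip(cams,P):
            print(k,c,[(round(d['score'],2),np.round(d['xyz'],3).tolist()) for d in ctrl.place_of(p,k) if d['score']>minscore])
    return P
def axis(p,k,i_near,z):
    out=[]
    for d in ctrl.masks_of(p,k):
        if d['score']<.3: continue
        v,u=np.nonzero(d['region'])
        X=np.array([unproj(p,a,b,z)[:2] for a,b in zip(u,v)])
        c=cv2.minAreaRect((X*1000).astype(np.float32)); 
        m=X.mean(0); w,V=np.linalg.eigh(np.cov((X-m).T)); a=V[:,1]
        print(k,round(d['score'],2),'mean',np.round(m,3),'rect c',np.round(c[0]),'size',np.round(c[1]),'ang',round(c[2],1),'pca yaw deg',round(np.degrees(np.arctan2(a[1],a[0])),1))
E
python3 - <<'E'
from h import *
P=pts(['beaker0','beaker0_top'])
p=P[1]
for k,z in [('spatula',.01),('brush',.01),('tray',.02),('rack',.012),('beaker0',.03)]: axis(p,k,0,z)
f=p['frame']
a=cv2.resize(f[100:190,340:410],None,fx=4,fy=4); b=cv2.resize(f[280:370,380:490],None,fx=4,fy=4)
o=np.zeros((360,720,3),np.uint8); o[:a.shape[0],:a.shape[1]]=a; o[:b.shape[0],280:280+b.shape[1]]=b
cv2.imwrite('pics/br.png',o)
E
```

```text
beaker0 scene [(0.7, [0.418, -0.157, 0.03]), (0.68, [0.429, 0.144, 0.031]), (0.55, [0.465, -0.357, -0.001])]
beaker0 top [(0.93, [0.426, 0.149, 0.036]), (0.83, [0.415, -0.164, 0.03]), (0.58, [0.758, -0.283, -0.002])]
beaker0_top scene []
beaker0_top top []
spatula 0.59 mean [0.64  0.174] rect c [617. 172.] size [166.  70.] ang 5.8 pca yaw deg -174.6
brush 0.87 mean [ 0.165 -0.319] rect c [ 154. -297.] size [ 71. 241.] ang 25.1 pca yaw deg 115.8
brush 0.56 mean [ 0.648 -0.155] rect c [ 631. -152.] size [ 46. 166.] ang 82.8 pca yaw deg 173.6
tray 0.95 mean [ 0.459 -0.353] rect c [ 460. -353.] size [245. 203.] ang 3.7 pca yaw deg -176.4
rack 0.77 mean [0.48  0.368] rect c [484. 368.] size [102. 362.] ang 89.8 pca yaw deg 179.7
beaker0 0.95 mean [0.475 0.155] rect c [477. 155.] size [105.  65.] ang 6.8 pca yaw deg -172.9
beaker0 0.59 mean [ 0.466 -0.161] rect c [ 468. -161.] size [ 62. 104.] ang 89.0 pca yaw deg 178.4
beaker0 0.45 mean [0.477 0.362] rect c [480. 363.] size [100. 356.] ang 89.5 pca yaw deg 179.5
```

View pics/br.png

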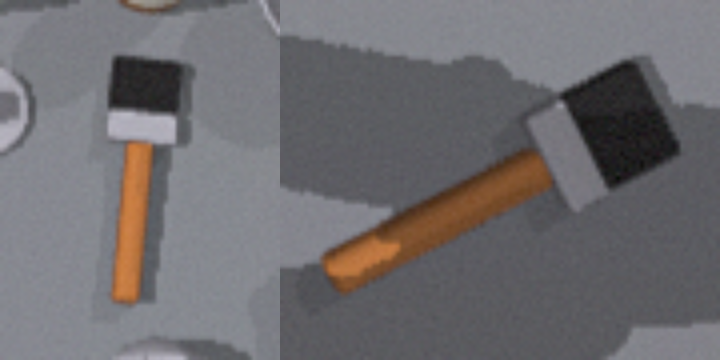

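The left brush (top view 375,145) measures 166 x 46 mm, so it is the one meant. The big one (71 x 241 mm) is the decoy. I'll do the spatula first, because its handle end is close to beaker A's bottom.

```bash
cat >> h.py <<'E'
def plan(*T):
    """T: (x,y,z,jaw yaw deg) waypoints in order; prints tool-axis totals for each leg"""
    s=ctrl.observe(); M=Rn.from_quat(s['eef_rot']).as_matrix(); pos=np.array(s['position'])
    yaw=np.degrees(np.arctan2(M[1,2],M[0,2]))
    print('t',round(s['clock'],2),'pos',np.round(pos,4),'yaw',round(yaw,1),'w',round(s['grip_width'],4),'F',np.round(s['wrist_force'],1))
    for x,y,z,w in T:
        d=(w-yaw+90)%180-90
        yaw+=d; r=np.radians(yaw); tz=np.array([np.cos(r),np.sin(r)]); ty=np.array([-np.sin(r),np.cos(r)])
        e=np.array([x,y,z])-pos
        o=np.array([-e[2], e[:2]@ty, e[:2]@tz])
        n=int(np.ceil(np.linalg.norm(o)/.041)); 
        print(' spin',round(-d,1),'then offs(mm)',np.round(o*1000,1),'rows>=',n, 'per row',np.round(o*1000/max(n,1),1))
        pos=np.array([x,y,z])
E
python3 - <<'E'
from h import *
s=ctrl.observe();print(np.round(Rn.from_quat(s['eef_rot']).as_matrix(),3))
plan((.612,.1715,.2,95.6),(.612,.1715,.026,95.6))
E
```

```text
[[-0.    -0.957  0.29 ]
 [-0.     0.29   0.957]
 [-1.     0.    -0.   ]]
t 2.35 pos [0.181  0.5982 0.2533] yaw 73.2 w 0.0854 F [ 0.2  0.1 -0.4]
 spin -22.4 then offs(mm) [  53.3 -387.3 -466.7] rows>= 15 per row [  3.6 -25.8 -31.1]
 spin -0.0 then offs(mm) [174.   0.   0.] rows>= 5 per row [34.8  0.   0. ]
```

Call:
{"op": "send_rows", "data": {
  "offset": [
    [0, 0, 0],
    [0, 0, 0],
    [0, 0, 0],
    [0, 0, 0],
    [0.003, -0.024, -0.029],
    [0.003, -0.024, -0.029],
    [0.003, -0.024, -0.029],
    [0.003, -0.024, -0.029],
    [0.003, -0.024, -0.029],
    [0.003, -0.024, -0.029]
  ],
  "spin": [-5.6, -5.6, -5.6, -5.6, 0, 0, 0, 0, 0, 0],
  "gripper": [0.05, 0.05, 0.05, 0.05, 0.05, 0.05, 0.05, 0.05, 0.05, 0.05]
}}

```text
clock: 3.18
position: [0.3422, 0.4376, 0.2354]
eef_rot: [-0.524, 0.475, 0.524, 0.475]
wrist_force: [0.2, 0.1, -0.5]
grip_width: 0.05
```

Call:
{"op": "send_rows", "data": {
  "offset": [
    [0.003, -0.024, -0.029],
    [0.003, -0.024, -0.029],
    [0.003, -0.024, -0.029],
    [0.003, -0.024, -0.029],
    [0.003, -0.024, -0.029],
    [0.003, -0.024, -0.029],
    [0.003, -0.024, -0.029],
    [0.003, -0.024, -0.029],
    [0.003, -0.024, -0.029],
    [0.003, -0.024, -0.029]
  ],
  "spin": [0, 0, 0, 0, 0, 0, 0, 0, 0, 0],
  "gripper": [0.05, 0.05, 0.05, 0.05, 0.05, 0.05, 0.05, 0.05, 0.05, 0.05]
}}

```text
clock: 4.02
position: [0.6093, 0.1723, 0.2053]
eef_rot: [0.524, -0.475, -0.524, -0.475]
wrist_force: [0.8, 1.0, 0.1]
grip_width: 0.0502
```

Run:
```python
from h import *
plan((.612,.1715,.026,95.6))
p=snap('wrist','w1.png')
for k in ['spatula','beaker0','lid0']:
  print(k,[(round(d['score'],2),np.round(d['xyz'],3).tolist()) for d in ctrl.place_of(p,k)])
axis(p,'spatula',0,.01);axis(p,'beaker0',0,.03)
```

```text
t 4.02 pos [0.6093 0.1723 0.2053] yaw 95.6 w 0.0502 F [0.8 1.  0.1]
 spin -0.0 then offs(mm) [179.3  -2.6  -1.1] rows>= 5 per row [35.9 -0.5 -0.2]
spatula [(0.68, [0.616, 0.177, 0.001])]
beaker0 []
lid0 [(0.86, [0.661, 0.064, 0.001]), (0.73, [0.684, -0.048, -0.001])]
spatula 0.57 mean [0.636 0.174] rect c [616. 170.] size [169.  71.] ang 6.9 pca yaw deg -174.1
beaker0 0.88 mean [0.497 0.156] rect c [501. 156.] size [63. 67.] ang 5.5 pca yaw deg 90.1
```

View pics/w1.png

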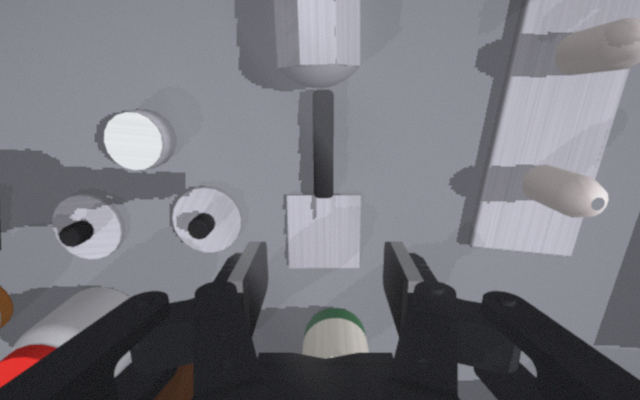

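Call:
{"op": "send_rows", "data": {
  "offset": [
    [0.036, 0, 0],
    [0.036, -0.001, 0],
    [0.036, -0.001, 0],
    [0.036, 0, 0],
    [0.025, 0, 0],
    [0.01, 0, 0],
    [0, 0, 0],
    [0, 0, 0],
    [0, 0, 0],
    [0, 0, 0]
  ],
  "spin": [0, 0, 0, 0, 0, 0, 0, 0, 0, 0],
  "gripper": [0.05, 0.05, 0.05, 0.05, 0.05, 0.05, 0.05, 0.01, 0.01, 0.01]
}}

```text
clock: 5.15
position: [0.6119, 0.1744, 0.0292]
eef_rot: [0.524, -0.474, -0.523, -0.476]
wrist_force: [2.0, 1.3, 1.6]
grip_width: 0.0162
```

Call:
{"op": "send_rows", "data": {
  "offset": [
    [0, 0, 0],
    [0, 0, 0],
    [0, 0, 0],
    [-0.02, 0, 0],
    [-0.04, 0, 0],
    [-0.04, 0, 0],
    [-0.04, 0, 0],
    [-0.04, 0, 0],
    [0, 0, 0],
    [0, 0, 0]
  ],
  "spin": [0, 0, 0, 0, 0, 0, 0, 0, 0, 0],
  "gripper": [0.005, 0.005, 0.005, 0.005, 0.005, 0.005, 0.005, 0.005, 0.005, 0.005]
}}

```text
clock: 5.98
position: [0.612, 0.1742, 0.211]
eef_rot: [0.525, -0.473, -0.522, -0.478]
wrist_force: [-0.6, 0.2, -1.6]
grip_width: 0.0167
```

Run:
```python
from h import *
plan((.453,-.312,.2,93.7),(.453,-.312,.033,93.7))
p=snap('wrist','w2.png')
```

```text
t 5.98 pos [0.612  0.1742 0.211 ] yaw 95.6 w 0.0167 F [-0.6  0.2 -1.6]
 spin 1.9 then offs(mm) [  11.   190.1 -475. ] rows>= 13 per row [  0.8  14.6 -36.5]
 spin -0.0 then offs(mm) [167.   0.   0.] rows>= 5 per row [33.4  0.   0. ]
```

View pics/w2.png

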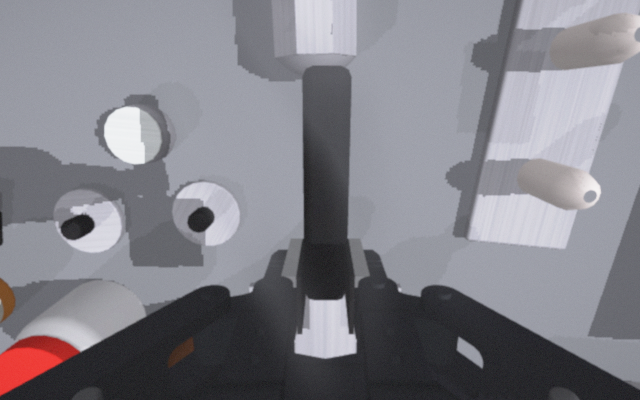

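Call:
{"op": "send_rows", "data": {
  "offset": [
    [0, 0, 0],
    [0.001, 0.0146, -0.0365],
    [0.001, 0.0146, -0.0365],
    [0.001, 0.0146, -0.0365],
    [0.001, 0.0146, -0.0365],
    [0.001, 0.0146, -0.0365],
    [0.001, 0.0146, -0.0365],
    [0.001, 0.0146, -0.0365],
    [0.001, 0.0146, -0.0365],
    [0.001, 0.0146, -0.0365]
  ],
  "spin": [1.9, 0, 0, 0, 0, 0, 0, 0, 0, 0],
  "gripper": [0.005, 0.005, 0.005, 0.005, 0.005, 0.005, 0.005, 0.005, 0.005, 0.005]
}}

```text
clock: 6.87
position: [0.4981, -0.1637, 0.1958]
eef_rot: [-0.515, 0.484, 0.517, 0.483]
wrist_force: [0.5, -0.6, -0.6]
grip_width: 0.016
```

Call:
{"op": "send_rows", "data": {
  "offset": [
    [0.001, 0.0146, -0.0365],
    [0.001, 0.0146, -0.0365],
    [0.001, 0.0146, -0.0365],
    [0, 0.0146, -0.0365],
    [0, 0, 0],
    [0, 0, 0]
  ],
  "spin": [0, 0, 0, 0, 0, 0],
  "gripper": [0.005, 0.005, 0.005, 0.005, 0.005, 0.005]
}}

```text
clock: 7.37
position: [0.4485, -0.3143, 0.1929]
eef_rot: [-0.513, 0.486, 0.515, 0.485]
wrist_force: [0.9, 0.8, -1.9]
grip_width: 0.0164
```

Run:
```python
from h import *
plan((.453,-.312,.033,93.7))
p=snap('wrist','w3.png');p=snap('scene','s3.png')
pts(['spatula','bay_wide','bay_narrow'])
```

```text
t 7.37 pos [ 0.4485 -0.3143  0.1929] yaw 93.3 w 0.0164 F [ 0.9  0.8 -1.9]
 spin -0.4 then offs(mm) [159.9  -4.7   2. ] rows>= 4 per row [40.  -1.2  0.5]
spatula scene [(0.83, [0.456, -0.309, 0.164]), (0.72, [0.754, -0.283, 0.001])]
spatula top [(0.75, [0.453, -0.309, 0.166])]
bay_wide scene [(0.74, [0.455, -0.31, 0.007])]
bay_wide top [(0.72, [0.456, -0.311, 0.001])]
bay_narrow scene [(0.7, [0.46, -0.409, 0.007]), (0.57, [0.454, -0.309, 0.163])]
bay_narrow top [(0.8, [0.466, -0.412, 0.009])]
```

View pics/s3.png

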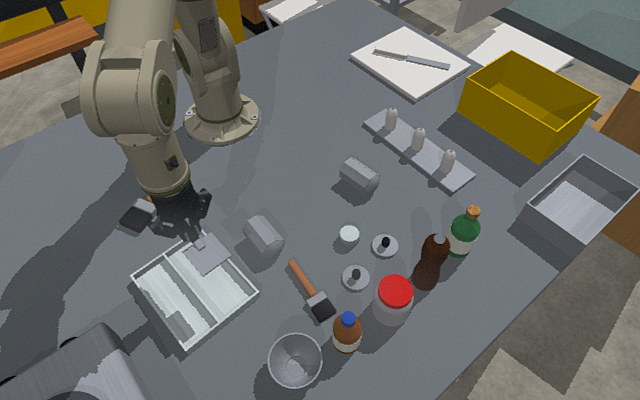

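View pics/w3.png

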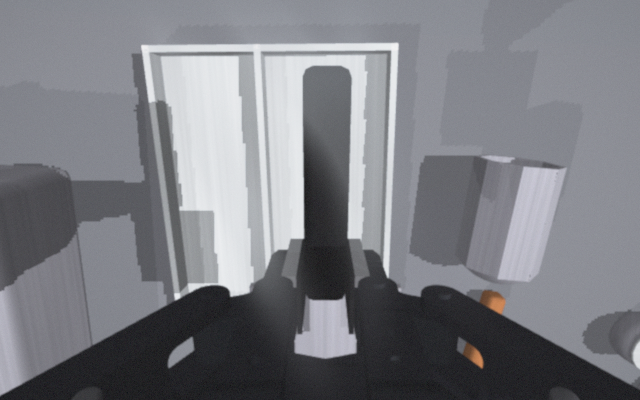

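Call:
{"op": "send_rows", "data": {
  "offset": [
    [0.036, -0.003, 0.001],
    [0.036, -0.002, 0.001],
    [0.036, 0, 0],
    [0.03, 0, 0],
    [0.015, 0, 0],
    [0.004, 0, 0],
    [0, 0, 0],
    [0, 0, 0],
    [0, 0, 0],
    [0, 0, 0]
  ],
  "spin": [-0.4, 0, 0, 0, 0, 0, 0, 0, 0, 0],
  "gripper": [0.005, 0.005, 0.005, 0.005, 0.005, 0.005, 0.005, 0.035, 0.035, 0.035]
}}

```text
clock: 8.7
position: [0.4571, -0.3102, 0.0389]
eef_rot: [0.519, -0.482, -0.516, -0.482]
wrist_force: [-0.2, 0.2, -0.3]
grip_width: 0.0353
```

Call:
{"op": "send_rows", "data": {
  "offset": [
    [-0.02, 0, 0],
    [-0.04, 0, 0],
    [-0.04, 0, 0],
    [-0.04, 0, 0],
    [-0.03, 0, 0]
  ],
  "spin": [0, 0, 0, 0, 0],
  "gripper": [0.035, 0.035, 0.035, 0.05, 0.05]
}}

```text
clock: 9.12
position: [0.4565, -0.3104, 0.2121]
eef_rot: [0.519, -0.482, -0.516, -0.483]
wrist_force: [1.4, -1.3, 0.0]
grip_width: 0.0497
```

Run:
```python
from h import *
p=snap('wrist','w4.png')
P=pts(['spatula','brush'])
axis(P[1],'spatula',0,.01);axis(P[1],'brush',0,.01)
# brush jaw at local x=+5 
plan((.632,-.156,.2,83.6),(.632,-.156,.028,83.6))
```

```text
spatula scene [(0.68, [0.462, -0.31, 0.005])]
spatula top [(0.75, [0.461, -0.308, 0.004])]
brush scene [(0.85, [0.157, -0.3, -0.002]), (0.66, [0.633, -0.155, -0.002])]
brush top [(0.88, [0.632, -0.156, 0.004]), (0.67, [0.523, -0.167, 0.034])]
spatula 0.87 mean [ 0.484 -0.304] rect c [ 460. -304.] size [ 72. 166.] ang 89.8 pca yaw deg -175.0
brush 0.64 mean [ 0.647 -0.154] rect c [ 631. -152.] size [ 47. 165.] ang 83.4 pca yaw deg 173.9
brush 0.49 mean [0.48  0.369] rect c [484. 369.] size [102. 362.] ang 89.8 pca yaw deg 179.7
t 9.57 pos [ 0.4554 -0.3091  0.2061] yaw 94.1 w 0.0502 F [-0.2  0.2 -0.3]
 spin 10.5 then offs(mm) [   6.1 -158.4  171.8] rows>= 6 per row [  1.  -26.4  28.6]
 spin -0.0 then offs(mm) [172.   0.   0.] rows>= 5 per row [34.4  0.   0. ]
```

View pics/w4.png

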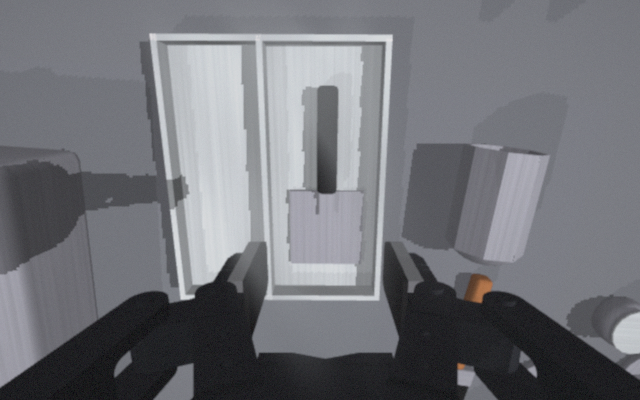

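The spatula lies flat in the wide bay. Next is the brush.

Call:
{"op": "send_rows", "data": {
  "offset": [
    [0, 0, 0],
    [0, 0, 0],
    [0.001, -0.0264, 0.0286],
    [0.001, -0.0264, 0.0286],
    [0.001, -0.0264, 0.0286],
    [0.001, -0.0264, 0.0286],
    [0.001, -0.0264, 0.0286],
    [0.001, -0.0264, 0.0286],
    [0, 0, 0],
    [0, 0, 0]
  ],
  "spin": [5.2, 5.2, 0, 0, 0, 0, 0, 0, 0, 0],
  "gripper": [0.05, 0.05, 0.05, 0.05, 0.05, 0.05, 0.05, 0.05, 0.05, 0.05]
}}

```text
clock: 10.4
position: [0.6335, -0.1528, 0.1989]
eef_rot: [-0.472, 0.526, 0.474, 0.525]
wrist_force: [-1.0, -1.2, -0.3]
grip_width: 0.0503
```

Run:
```python
from h import *
p=snap('wrist','w5.png')
axis(p,'brush',0,.01)
print([(round(d['score'],2),np.round(d['xyz'],3).tolist()) for d in ctrl.place_of(p,'brush')])
plan((.632,-.156,.028,83.6))
```

```text
brush 0.68 mean [ 0.645 -0.155] rect c [ 632. -153.] size [ 46. 166.] ang 83.1 pca yaw deg 173.7
brush 0.3 mean [ 0.508 -0.305] rect c [ 508. -305.] size [77. 71.] ang 3.1 pca yaw deg -163.9
[(0.71, [0.632, -0.156, -0.0])]
t 10.55 pos [ 0.6314 -0.1579  0.2007] yaw 83.5 w 0.0501 F [ 0.  -0.5  0.4]
 spin -0.1 then offs(mm) [172.7  -0.4   2. ] rows>= 5 per row [34.5 -0.1  0.4]
```

View pics/w5.png

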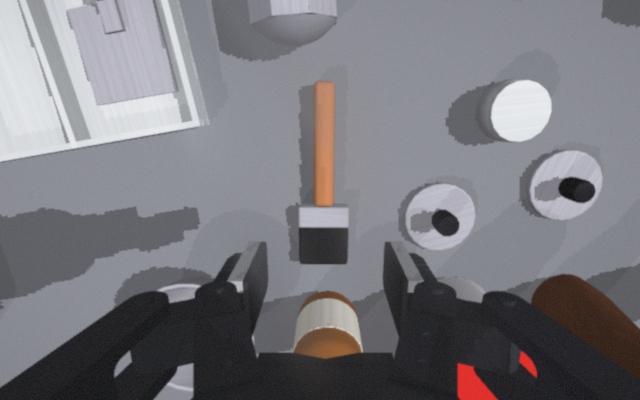

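Call:
{"op": "send_rows", "data": {
  "offset": [
    [0.036, 0, 0.002],
    [0.036, 0, 0],
    [0.036, 0, 0],
    [0.036, 0, 0],
    [0.02, 0, 0],
    [0.01, 0, 0],
    [0, 0, 0],
    [0, 0, 0],
    [0, 0, 0],
    [0, 0, 0]
  ],
  "spin": [0, 0, 0, 0, 0, 0, 0, 0, 0, 0],
  "gripper": [0.05, 0.05, 0.05, 0.05, 0.05, 0.05, 0.05, 0.005, 0.005, 0.005]
}}

```text
clock: 11.38
position: [0.634, -0.1552, 0.03]
eef_rot: [-0.473, 0.526, 0.47, 0.528]
wrist_force: [1.5, -0.3, 0.0]
grip_width: 0.0165
```

Call:
{"op": "send_rows", "data": {
  "offset": [
    [0, 0, 0],
    [0, 0, 0],
    [0, 0, 0],
    [-0.02, 0, 0],
    [-0.04, 0, 0],
    [-0.04, 0, 0],
    [-0.04, 0, 0],
    [-0.03, 0, 0],
    [0, 0, 0],
    [0, 0, 0]
  ],
  "spin": [0, 0, 0, 0, 0, 0, 0, 0, 0, 0],
  "gripper": [0.005, 0.005, 0.005, 0.005, 0.005, 0.005, 0.005, 0.005, 0.005, 0.005]
}}

```text
clock: 12.22
position: [0.6339, -0.1549, 0.201]
eef_rot: [-0.473, 0.525, 0.47, 0.528]
wrist_force: [1.0, -0.4, -1.8]
grip_width: 0.0162
```

Run:
```python
from h import *
plan((.464,-.408,.19,93.7))
```

```text
t 12.22 pos [ 0.6339 -0.1549  0.201 ] yaw 83.7 w 0.0162 F [ 1.  -0.4 -1.8]
 spin -10.0 then offs(mm) [  11.   185.9 -241.6] rows>= 8 per row [  1.4  23.2 -30.2]
```

Call:
{"op": "send_rows", "data": {
  "offset": [
    [0, 0, 0],
    [0, 0, 0],
    [0.001, 0.0233, -0.0302],
    [0.001, 0.0233, -0.0302],
    [0.001, 0.0233, -0.0302],
    [0.001, 0.0233, -0.0302],
    [0.001, 0.0233, -0.0302],
    [0.001, 0.0233, -0.0302],
    [0.001, 0.0233, -0.0302],
    [0.001, 0.0233, -0.0302]
  ],
  "spin": [-5, -5, 0, 0, 0, 0, 0, 0, 0, 0],
  "gripper": [0.005, 0.005, 0.005, 0.005, 0.005, 0.005, 0.005, 0.005, 0.005, 0.005]
}}

```text
clock: 13.05
position: [0.4602, -0.4081, 0.188]
eef_rot: [-0.515, 0.484, 0.517, 0.484]
wrist_force: [1.4, -0.5, -0.4]
grip_width: 0.0163
```

Call:
{"op": "send_rows", "data": {
  "offset": [
    [0, 0, 0],
    [0, 0, 0]
  ],
  "spin": [0, 0],
  "gripper": [0.005, 0.005]
}}

```text
clock: 13.22
position: [0.4586, -0.4101, 0.1882]
eef_rot: [-0.514, 0.486, 0.515, 0.485]
wrist_force: [0.9, 1.0, -0.6]
grip_width: 0.0159
```

Run:
```python
from h import *
P=pts(['brush'])
plan((.466,-.408,.038,93.7))
p=snap('wrist','w6.png')
```

```text
brush scene []
brush top [(0.66, [0.458, -0.309, 0.005]), (0.58, [0.458, -0.409, 0.158])]
t 13.42 pos [ 0.463  -0.4057  0.1886] yaw 93.8 w 0.0162 F [-0.3  0.4 -0.9]
 spin 0.1 then offs(mm) [150.6  -2.8  -2.4] rows>= 4 per row [37.6 -0.7 -0.6]
```

View pics/w6.png

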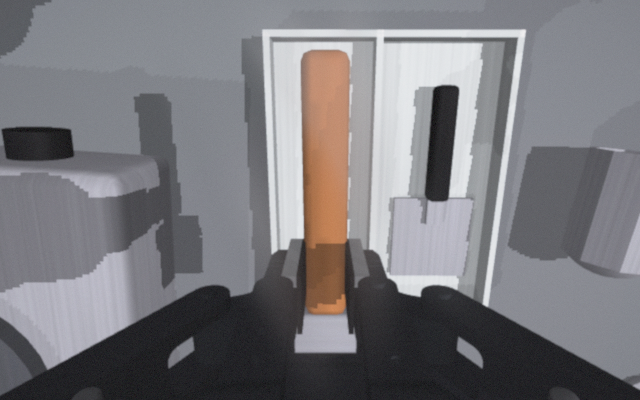

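Call:
{"op": "send_rows", "data": {
  "offset": [
    [0.036, 0, 0],
    [0.036, 0, 0],
    [0.036, 0, 0],
    [0.025, 0, 0],
    [0.012, 0, 0],
    [0.005, 0, 0],
    [0, 0, 0],
    [0, 0, 0],
    [0, 0, 0],
    [0, 0, 0]
  ],
  "spin": [0, 0, 0, 0, 0, 0, 0, 0, 0, 0],
  "gripper": [0.005, 0.005, 0.005, 0.005, 0.005, 0.005, 0.005, 0.032, 0.032, 0.032]
}}

```text
clock: 14.3
position: [0.463, -0.4084, 0.0413]
eef_rot: [0.517, -0.484, -0.515, -0.484]
wrist_force: [-0.0, 0.1, 0.0]
grip_width: 0.0323
```

Call:
{"op": "send_rows", "data": {
  "offset": [
    [-0.02, 0, 0],
    [-0.04, 0, 0],
    [-0.04, 0, 0],
    [-0.04, 0, 0],
    [-0.03, 0, 0]
  ],
  "spin": [0, 0, 0, 0, 0],
  "gripper": [0.032, 0.032, 0.032, 0.085, 0.085]
}}

```text
clock: 14.72
position: [0.4624, -0.4084, 0.2145]
eef_rot: [0.517, -0.484, -0.514, -0.484]
wrist_force: [1.2, -0.9, -0.3]
grip_width: 0.0552
```

Run:
```python
from h import *
P=pts(['brush','spatula','beaker0'])
axis(P[1],'brush',0,.02);axis(P[1],'spatula',0,.01);axis(P[1],'beaker0',0,.03)
p=snap('wrist','w7.png')
# grip beaker B at 77 from mouth
plan((.494,-.162,.2,88.8),(.494,-.162,.036,88.8))
```

```text
brush scene [(0.8, [0.462, -0.408, 0.001]), (0.78, [0.155, -0.298, -0.003])]
brush top [(0.76, [0.461, -0.412, 0.003])]
spatula scene [(0.79, [0.461, -0.309, 0.005])]
spatula top [(0.88, [0.459, -0.308, 0.006])]
beaker0 scene [(0.56, [0.422, 0.142, 0.032])]
beaker0 top [(0.68, [0.42, -0.162, 0.03]), (0.68, [0.427, 0.15, 0.032])]
brush 0.66 mean [ 0.476 -0.404] rect c [ 462. -409.] size [167.  52.] ang 9.2 pca yaw deg -174.9
brush 0.66 mean [ 0.119 -0.204] rect c [ 123. -206.] size [25. 50.] ang 43.0 pca yaw deg 127.3
spatula 0.6 mean [ 0.485 -0.307] rect c [ 461. -308.] size [169.  71.] ang 3.8 pca yaw deg -175.1
spatula 0.52 mean [ 0.469 -0.164] rect c [ 470. -164.] size [ 63. 106.] ang 89.0 pca yaw deg 178.2
beaker0 0.79 mean [ 0.465 -0.16 ] rect c [ 466. -160.] size [62. 98.] ang 89.6 pca yaw deg 177.6
beaker0 0.62 mean [0.472 0.154] rect c [474. 154.] size [106.  67.] ang 7.6 pca yaw deg -172.9
t 15.32 pos [ 0.4617 -0.4073  0.2085] yaw 93.7 w 0.0854 F [-0.3  0.4 -0.6]
 spin 4.9 then offs(mm) [  8.5 -27.1 245.9] rows>= 7 per row [ 1.2 -3.9 35.1]
 spin -0.0 then offs(mm) [164.   0.   0.] rows>= 4 per row [41.  0.  0.]
```

View pics/w7.png

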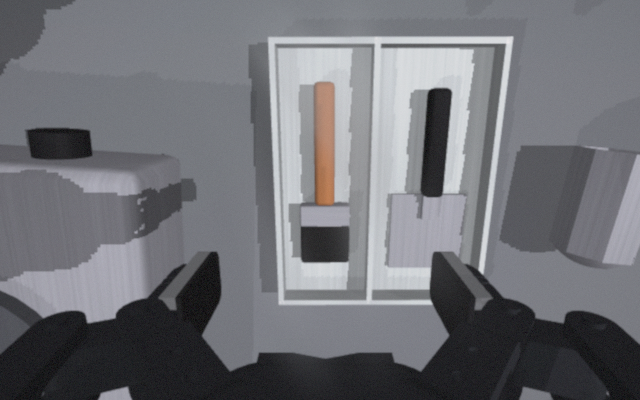

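Both utensils are in the tray. Now beaker B: I'll grip it near its closed end and see whether it pivots in the jaws when lifted.

Call:
{"op": "send_rows", "data": {
  "offset": [
    [0, 0, 0],
    [0.001, -0.0045, 0.0351],
    [0.001, -0.0045, 0.0351],
    [0.001, -0.0045, 0.0351],
    [0.001, -0.0045, 0.0351],
    [0.001, -0.0045, 0.0351],
    [0.001, -0.0045, 0.0351],
    [0.001, -0.0045, 0.0351],
    [0, 0, 0],
    [0, 0, 0]
  ],
  "spin": [4.9, 0, 0, 0, 0, 0, 0, 0, 0, 0],
  "gripper": [0.085, 0.085, 0.085, 0.085, 0.085, 0.085, 0.085, 0.085, 0.085, 0.085]
}}

```text
clock: 16.15
position: [0.4993, -0.1597, 0.202]
eef_rot: [-0.496, 0.504, 0.496, 0.504]
wrist_force: [0.6, -1.3, -0.8]
grip_width: 0.0851
```

Run:
```python
from h import *
p=snap('wrist','w8.png')
axis(p,'beaker0',0,.03)
plan((.498,-.163,.04,88.5))
```

```text
beaker0 0.84 mean [ 0.466 -0.161] rect c [ 470. -161.] size [ 65. 108.] ang 88.3 pca yaw deg 179.0
t 16.25 pos [ 0.4986 -0.1633  0.2023] yaw 88.7 w 0.0851 F [-0.2 -0.5 -0.3]
 spin 0.2 then offs(mm) [162.3   0.6   0.3] rows>= 4 per row [40.6  0.1  0.1]
```

View pics/w8.png

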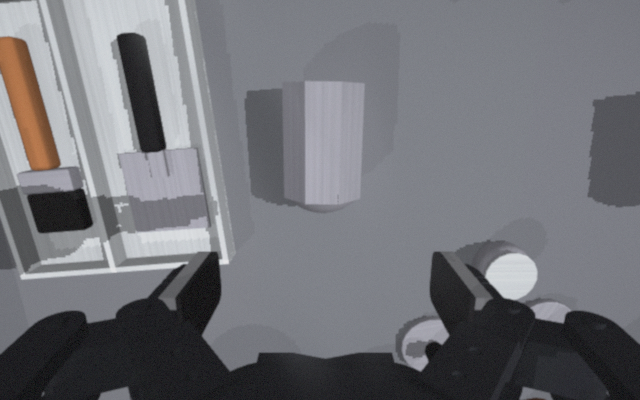

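Call:
{"op": "send_rows", "data": {
  "offset": [
    [0.04, 0, 0],
    [0.04, 0, 0],
    [0.04, 0, 0],
    [0.03, 0, 0],
    [0.012, 0, 0],
    [0.005, 0, 0],
    [0, 0, 0],
    [0, 0, 0],
    [0, 0, 0],
    [0, 0, 0]
  ],
  "spin": [0, 0, 0, 0, 0, 0, 0, 0, 0, 0],
  "gripper": [0.085, 0.085, 0.085, 0.085, 0.085, 0.085, 0.085, 0.05, 0.05, 0.05]
}}

```text
clock: 17.08
position: [0.5005, -0.1631, 0.0377]
eef_rot: [-0.496, 0.504, 0.493, 0.506]
wrist_force: [-0.1, -0.2, 4.4]
grip_width: 0.0612
```

Call:
{"op": "send_rows", "data": {
  "offset": [
    [0, 0, 0],
    [0, 0, 0],
    [-0.02, 0, 0],
    [-0.03, 0, 0],
    [-0.03, 0, 0],
    [-0.02, 0, 0],
    [0, 0, 0],
    [0, 0, 0],
    [0, 0, 0],
    [0, 0, 0]
  ],
  "spin": [0, 0, 0, 0, 0, 0, 0, 0, 0, 0],
  "gripper": [0.05, 0.05, 0.05, 0.05, 0.05, 0.05, 0.05, 0.05, 0.05, 0.05]
}}

```text
clock: 17.92
position: [0.4981, -0.1621, 0.1344]
eef_rot: [-0.494, 0.506, 0.495, 0.505]
wrist_force: [-0.5, -0.5, -2.2]
grip_width: 0.0612
```

Run:
```python
from h import *
plan()
p=snap('scene')
cv2.imwrite('pics/s9.png',cv2.resize(p['frame'][80:330,60:380],None,fx=2.4,fy=2.4))
p=snap('wrist','w9.png')
```

```text
t 17.92 pos [ 0.4981 -0.1621  0.1344] yaw 88.8 w 0.0612 F [-0.5 -0.5 -2.2]
```

View pics/s9.png

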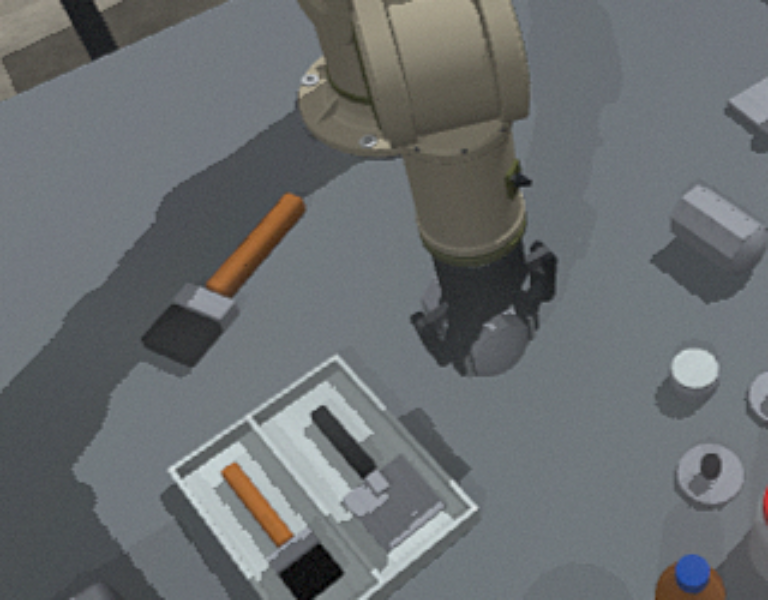

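View pics/w9.png

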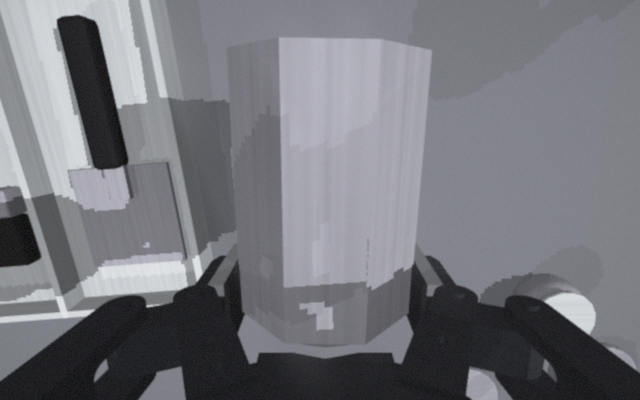

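Lifted, the beaker stays rigidly horizontal. I'll lower it to about 9 cm and ease the grip in small steps, so gravity can swing the mouth down.

Call:
{"op": "send_rows", "data": {
  "offset": [
    [0.02, 0, 0],
    [0.022, 0, 0],
    [0, 0, 0],
    [0, 0, 0],
    [0, 0, 0],
    [0, 0, 0],
    [0, 0, 0]
  ],
  "spin": [0, 0, 0, 0, 0, 0, 0],
  "gripper": [0.05, 0.05, 0.056, 0.058, 0.06, 0.0605, 0.0605]
}}

```text
clock: 18.6
position: [0.4995, -0.1627, 0.0944]
eef_rot: [-0.495, 0.505, 0.494, 0.506]
wrist_force: [0.4, 0.7, -1.4]
grip_width: 0.061
```

Run:
```python
from h import *
plan()
p=snap('wrist','w10.png')
```

```text
t 18.6 pos [ 0.4995 -0.1627  0.0944] yaw 88.8 w 0.061 F [ 0.4  0.7 -1.4]
```

View pics/w10.png

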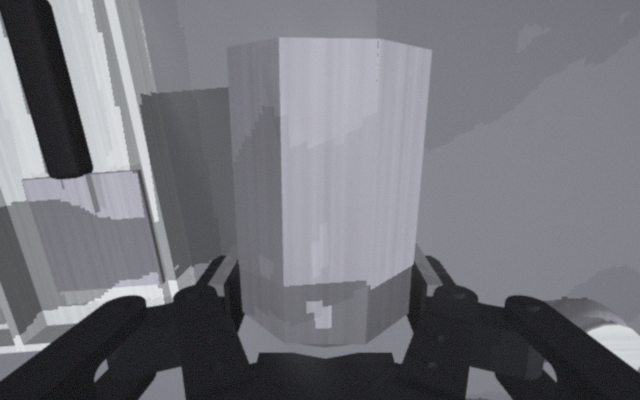

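Call:
{"op": "send_rows", "data": {
  "offset": [
    [0, 0, 0],
    [0, 0, 0],
    [0, 0, 0],
    [0, 0, 0],
    [0, 0, 0]
  ],
  "spin": [0, 0, 0, 0, 0],
  "gripper": [0.0608, 0.061, 0.0612, 0.0614, 0.0616]
}}

```text
clock: 19.07
position: [0.4987, -0.1625, 0.0933]
eef_rot: [-0.495, 0.505, 0.495, 0.505]
wrist_force: [0.8, -0.3, -2.4]
grip_width: 0.0614
```

Run:
```python
from h import *
plan()
p=snap('wrist','w11.png')
```

```text
t 19.07 pos [ 0.4987 -0.1625  0.0933] yaw 88.8 w 0.0614 F [ 0.8 -0.3 -2.4]
```

View pics/w11.png

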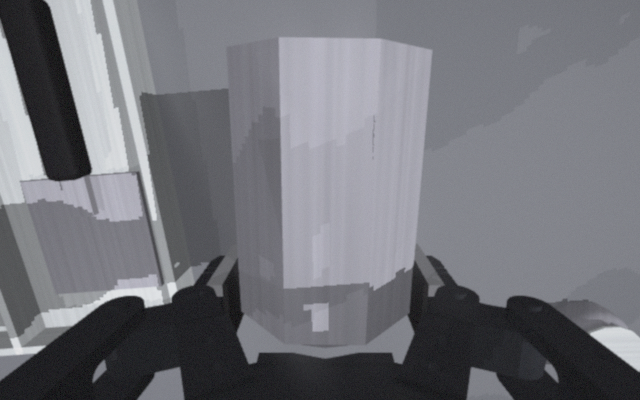

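Call:
{"op": "send_rows", "data": {
  "offset": [
    [0, 0, 0],
    [0, 0, 0],
    [0, 0, 0]
  ],
  "spin": [0, 0, 0],
  "gripper": [0.0618, 0.062, 0.062]
}}

```text
clock: 19.37
position: [0.4987, -0.1625, 0.0933]
eef_rot: [-0.495, 0.505, 0.495, 0.505]
wrist_force: [-0.1, 0.3, -0.5]
grip_width: 0.0615
```

Run:
```python
from h import *
plan()
p=snap('wrist','w12.png')
```

```text
t 19.37 pos [ 0.4987 -0.1625  0.0933] yaw 88.8 w 0.0615 F [-0.1  0.3 -0.5]
```

View pics/w12.png

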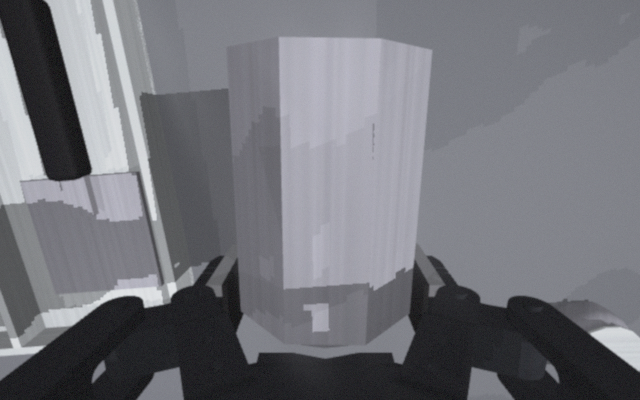

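Call:
{"op": "send_rows", "data": {
  "offset": [
    [0, 0, 0],
    [0, 0, 0]
  ],
  "spin": [0, 0],
  "gripper": [0.0622, 0.0624]
}}

```text
clock: 19.58
position: [0.4989, -0.1626, 0.0934]
eef_rot: [-0.495, 0.505, 0.495, 0.505]
wrist_force: [-0.1, 0.4, 0.2]
grip_width: 0.0624
```

Run:
```python
from h import *
plan()
p=snap('wrist','w13.png')
```

```text
t 19.58 pos [ 0.4989 -0.1626  0.0934] yaw 88.8 w 0.0624 F [-0.1  0.4  0.2]
```

View pics/w13.png

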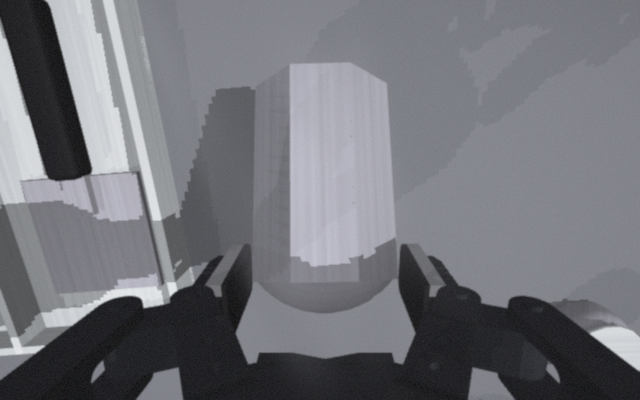

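The beaker dropped flat instead of pivoting. The grip won't swing by itself, so I'll press its rim against the top edge of the fixed tray wall to turn it in the jaws. First I locate it again and measure the wall edge.

Run:
```python
from h import *
p=snap('wrist','w14.png')
axis(p,'beaker0',0,.03)
P=pts(['beaker0'])
t=P[1]; axis(t,'beaker0',0,.03)
print(np.round(ctrl.observe()['joints'],2))
f=t['frame']; cv2.imwrite('pics/t14.png',cv2.resize(f[150:270,350:510],None,fx=5,fy=5))
for q in [(.345,-.262),(.4,-.26),(.45,-.257),(.58,-.249)]: print(q,np.round((np.array(proj(t,(*q,.025)))-[350,150])*5))
plan((.498,-.163,.034,88.5))
```

```text
beaker0 0.85 mean [ 0.489 -0.163] rect c [ 495. -164.] size [ 73. 126.] ang 89.9 pca yaw deg 179.6
beaker0 scene [(0.91, [0.428, 0.141, 0.032]), (0.6, [0.44, -0.16, 0.031])]
beaker0 top [(0.93, [0.429, 0.147, 0.035]), (0.65, [0.444, -0.164, 0.03])]
beaker0 0.67 mean [0.472 0.154] rect c [473. 155.] size [104.  64.] ang 8.5 pca yaw deg -170.8
beaker0 0.54 mean [ 0.783 -0.169] rect c [ 784. -170.] size [62. 94.] ang 63.3 pca yaw deg 155.4
beaker0 0.54 mean [ 0.761 -0.288] rect c [ 762. -288.] size [112. 110.] ang 0.1 pca yaw deg -170.1
beaker0 0.53 mean [ 0.495 -0.138] rect c [ 501. -139.] size [16. 87.] ang 86.3 pca yaw deg 174.9
[-0.12  0.33  0.44  1.86 -0.17  0.99  1.95]
(0.345, -0.262) [344. 513.]
(0.4, -0.26) [337. 406.]
(0.45, -0.257) [329. 309.]
(0.58, -0.249) [307.  62.]
t 19.98 pos [ 0.4988 -0.1624  0.0933] yaw 88.8 w 0.0627 F [0.8 0.4 0.4]
 spin 0.3 then offs(mm) [59.3  0.7 -0.6] rows>= 2 per row [29.7  0.4 -0.3]
```

View pics/t14.png

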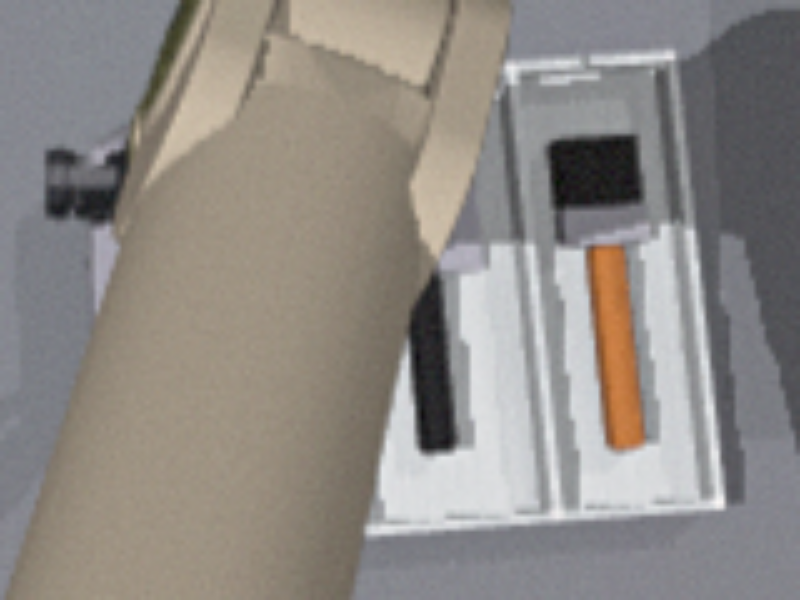

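View pics/w14.png

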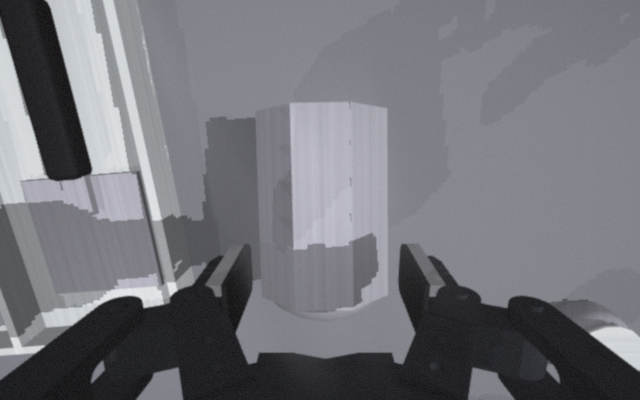

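Run:
```python
from h import *
p=snap('wrist')
print('mouth top edge',unproj(p,322,103,.062).round(4),'corners',unproj(p,288,103,.062).round(4),unproj(p,355,103,.062).round(4),'bottom',unproj(p,325,319,.031).round(4), 'flat end L/R',unproj(p,290,245,.062).round(4))
t=snap('top')
f=cv2.imread('pics/top0.png'); cv2.imwrite('pics/t15.png',cv2.resize(f[150:270,400:500],None,fx=6,fy=5))
for q in [(.345,-.262),(.4,-.26),(.45,-.257),(.58,-.249)]: print(q,np.round((np.array(proj(t,(*q,.025)))-[400,150])*[6,5]))
```

```text
mouth top edge [ 0.4325 -0.1623  0.062 ] corners [ 0.4322 -0.1765  0.062 ] [ 0.4328 -0.1486  0.062 ] bottom [ 0.5565 -0.1639  0.031 ] flat end L/R [ 0.4959 -0.1788  0.062 ]
(0.345, -0.262) [113. 513.]
(0.4, -0.26) [105. 406.]
(0.45, -0.257) [ 95. 309.]
(0.58, -0.249) [68. 62.]
```

View pics/t15.png

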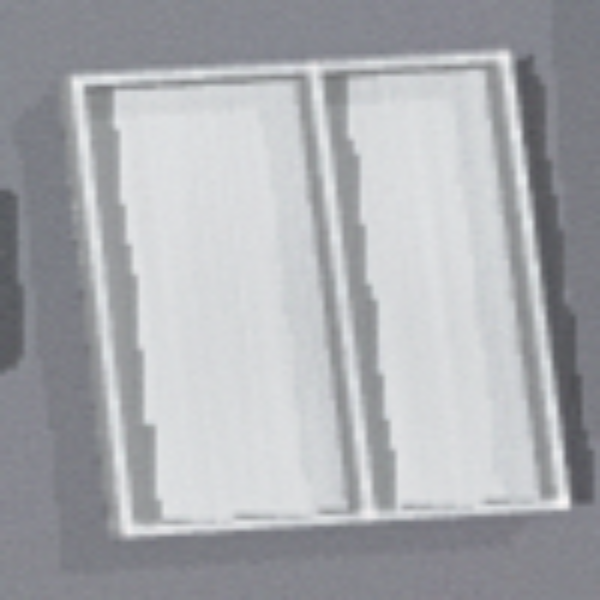

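Run:
```python
from h import *
p=snap('scene')
cv2.imwrite('pics/s15.png',cv2.resize(p['frame'][130:290,160:340],None,fx=4,fy=3.75))
w=snap('wrist'); print('cam',-np.array(w['R']).T@w['t'])
for k in [(.442,-.162,0.062),(.5465,-.163,.031)]: print(proj(w,k))
```

```text
cam [ 0.43237155 -0.1609504   0.21456609]
(np.float64(323.3368496989657), np.float64(126.11276133752088))
(np.float64(326.0681184674614), np.float64(304.06580593726517))
```

View pics/s15.png

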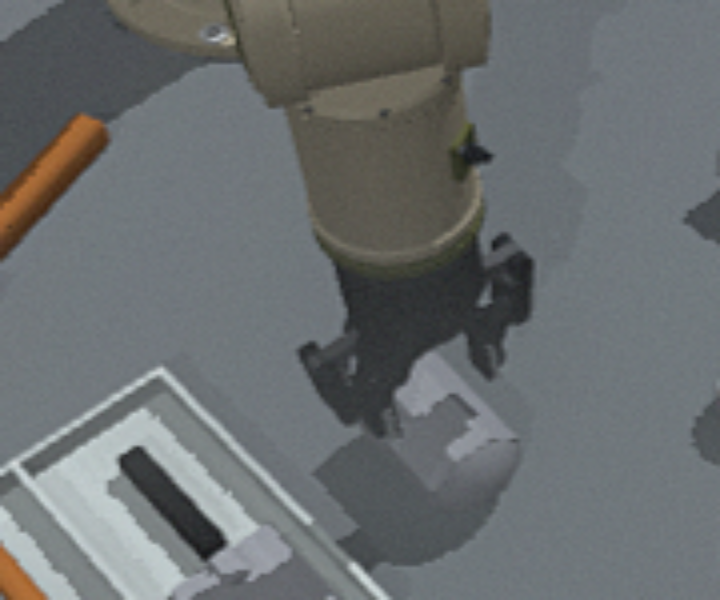

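Call:
{"op": "send_rows", "data": {
  "offset": [
    [-0.03, 0, 0],
    [-0.04, -0.008, 0],
    [-0.04, -0.008, 0],
    [0, 0, 0],
    [0, 0, 0]
  ],
  "spin": [0, 0, 0, 0, 0],
  "gripper": [0.085, 0.085, 0.085, 0.085, 0.085]
}}

```text
clock: 20.6
position: [0.5166, -0.1632, 0.2061]
eef_rot: [-0.496, 0.504, 0.493, 0.506]
wrist_force: [0.1, -0.3, -1.4]
grip_width: 0.0853
```

Run:
```python
from h import *
p=snap('wrist','w16.png')
print(proj(p,(.442,-.162,.062)),proj(p,(.5465,-.163,.031)))
axis(p,'beaker0',0,.045)
print([(round(d['score'],2),np.round(d['xyz'],3).tolist()) for d in ctrl.place_of(p,'beaker0')])
plan()
```

```text
(np.float64(324.8520376256103), np.float64(89.61102395985405)) (np.float64(326.38573783286614), np.float64(214.54224084969024))
beaker0 0.82 mean [ 0.49  -0.163] rect c [ 494. -163.] size [102.  64.] ang 0.2 pca yaw deg -179.3
[(0.79, [0.446, -0.164, 0.03])]
t 20.75 pos [ 0.514  -0.1626  0.2022] yaw 88.8 w 0.0848 F [-0.4  0.8  0.2]
```

View pics/w16.png

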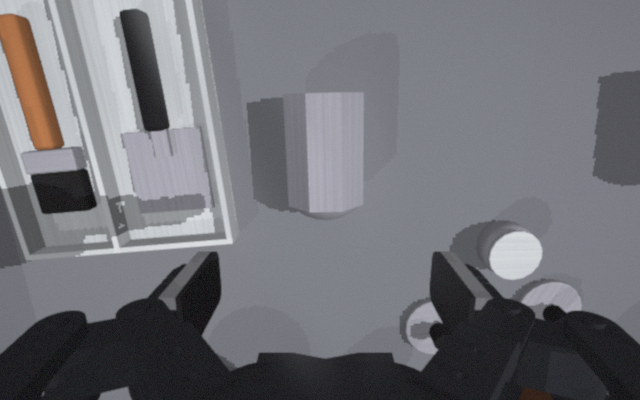

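Call:
{"op": "send_rows", "data": {
  "offset": [
    [0.04, -0.009, -0.001],
    [0.04, 0, 0],
    [0.04, 0, 0],
    [0.03, 0, 0],
    [0.014, 0, 0],
    [0.004, 0, 0],
    [0, 0, 0],
    [0, 0, 0],
    [0, 0, 0],
    [0, 0, 0]
  ],
  "spin": [-0.5, 0, 0, 0, 0, 0, 0, 0, 0, 0],
  "gripper": [0.085, 0.085, 0.085, 0.085, 0.085, 0.085, 0.085, 0.05, 0.05, 0.05]
}}

```text
clock: 21.58
position: [0.525, -0.1644, 0.0371]
eef_rot: [-0.498, 0.503, 0.496, 0.504]
wrist_force: [0.0, -0.8, -0.3]
grip_width: 0.0607
```

Call:
{"op": "send_rows", "data": {
  "offset": [
    [0, 0, 0],
    [0, 0, 0],
    [-0.02, 0, 0],
    [-0.03, 0, 0],
    [-0.03, 0, 0],
    [0, 0, 0],
    [0, 0, 0],
    [0, 0, 0],
    [0, 0, 0],
    [0, 0, 0]
  ],
  "spin": [0, 0, 0, 0, 0, -7, -7, -7, -7, -7],
  "gripper": [0.05, 0.05, 0.05, 0.05, 0.05, 0.05, 0.05, 0.05, 0.05, 0.05]
}}

```text
clock: 22.42
position: [0.5236, -0.1639, 0.1157]
eef_rot: [0.626, -0.329, -0.626, -0.329]
wrist_force: [0.6, -0.6, -1.3]
grip_width: 0.0607
```

Call:
{"op": "send_rows", "data": {
  "offset": [
    [0, 0, 0],
    [0, 0, 0],
    [0, 0, 0],
    [0, 0, 0],
    [0, 0, 0],
    [0, 0, 0],
    [0, 0, 0],
    [0, 0, 0],
    [0, 0, 0],
    [0, 0, 0]
  ],
  "spin": [-7, -7, -7, -7, -7, -7, -7, -7, -2, 0],
  "gripper": [0.05, 0.05, 0.05, 0.05, 0.05, 0.05, 0.05, 0.05, 0.05, 0.05]
}}

```text
clock: 23.25
position: [0.5184, -0.1637, 0.1055]
eef_rot: [-0.695, 0.07, 0.713, 0.07]
wrist_force: [-0.3, 1.2, -1.7]
grip_width: 0.061
```

Run:
```python
from h import *
p=snap('wrist','w17.png')
print(np.round(ctrl.observe()['joints'],2))
plan((.47,-.14,.1,3.7),(.47,-.165,.053,3.7))
```

```text
[ 0.67  0.4  -0.53  1.74  0.23  1.08  3.01]
t 23.3 pos [ 0.5184 -0.1638  0.1054] yaw 168.5 w 0.061 F [-0.3 -0.6 -1.9]
 spin -15.2 then offs(mm) [  5.4 -26.8  46.8] rows>= 2 per row [  2.7 -13.4  23.4]
 spin -0.0 then offs(mm) [47.  24.9  1.6] rows>= 2 per row [23.5 12.5  0.8]
```

View pics/w17.png

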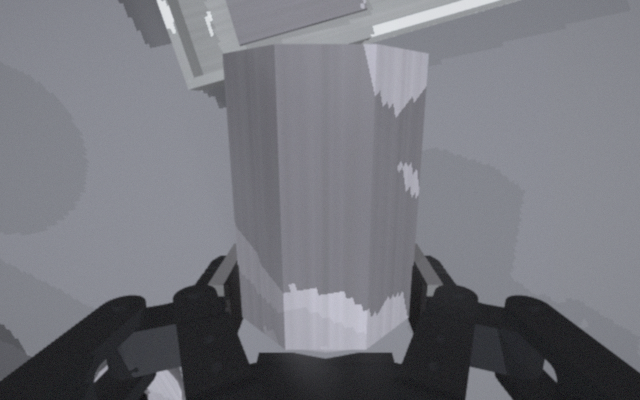

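Joint 7 reaches its limit at this heading. I'll use the tray's short far wall (x≈0.58) instead, which needs no spin beyond the original heading and, at y≈-0.375, is clear of the bowl.

Run:
```python
from h import *
t=snap('top')
for x,y in [(72,72),(316,61),(512,50)]:
    print(unproj(t,400+x/6,150+y/5,.025).round(4))
plan((.62,-.2,.2,93.7),(.69,-.375,.15,93.7))
# arc
L,a=80,28
prev=None
for th in range(0,91,5):
    r=np.radians(th); q=np.array([L*np.cos(r)-a*np.sin(r),L*np.sin(r)+a*np.cos(r)])
    if prev is not None: print(th,'toolx(-up)',round(-(q-prev)[1],1),'tooly(-x)',round(-(q-prev)[0],1))
    prev=q
```

```text
[ 0.5747 -0.2506  0.025 ]
[ 0.5803 -0.3582  0.025 ]
[ 0.586  -0.4452  0.025 ]
t 23.35 pos [ 0.5185 -0.1637  0.1055] yaw 168.4 w 0.0606 F [ 0.2 -0.9 -1.9]
 spin 74.7 then offs(mm) [-94.5 -98.9 -42.8] rows>= 4 per row [-23.6 -24.7 -10.7]
 spin -0.0 then offs(mm) [  50.   -58.6 -179.2] rows>= 5 per row [ 10.  -11.7 -35.8]
5 toolx(-up) -6.9 tooly(-x) 2.7
10 toolx(-up) -6.6 tooly(-x) 3.3
15 toolx(-up) -6.3 tooly(-x) 3.9
20 toolx(-up) -5.9 tooly(-x) 4.4
25 toolx(-up) -5.5 tooly(-x) 4.9
30 toolx(-up) -5.1 tooly(-x) 5.4
35 toolx(-up) -4.6 tooly(-x) 5.8
40 toolx(-up) -4.0 tooly(-x) 6.2
45 toolx(-up) -3.5 tooly(-x) 6.5
50 toolx(-up) -2.9 tooly(-x) 6.8
55 toolx(-up) -2.3 tooly(-x) 7.0
60 toolx(-up) -1.7 tooly(-x) 7.2
65 toolx(-up) -1.1 tooly(-x) 7.3
70 toolx(-up) -0.4 tooly(-x) 7.4
75 toolx(-up) 0.2 tooly(-x) 7.4
80 toolx(-up) 0.9 tooly(-x) 7.3
85 toolx(-up) 1.5 tooly(-x) 7.2
90 toolx(-up) 2.1 tooly(-x) 7.1
```

Call:
{"op": "send_rows", "data": {
  "offset": [
    [-0.03, 0, 0],
    [-0.03, 0, 0],
    [-0.03, 0, 0],
    [0, 0, 0],
    [0, 0, 0],
    [0, 0, 0],
    [0, 0, 0],
    [0, 0, 0],
    [0, 0, 0],
    [0, 0, 0]
  ],
  "spin": [7, 7, 7, 7, 7, 7, 7, 7, 7, 7],
  "gripper": [0.05, 0.05, 0.05, 0.05, 0.05, 0.05, 0.05, 0.05, 0.05, 0.05]
}}

```text
clock: 24.18
position: [0.5213, -0.1625, 0.1959]
eef_rot: [-0.528, 0.468, 0.541, 0.457]
wrist_force: [-0.8, 0.5, -2.1]
grip_width: 0.0606
```

Run:
```python
from h import *
plan((.69,-.375,.15,93.7))
print(Rn.from_quat(ctrl.observe()['eef_rot']).as_matrix().round(3))
```

```text
t 24.18 pos [ 0.5213 -0.1625  0.1959] yaw 98.2 w 0.0606 F [-0.8  0.5 -2.1]
 spin 4.5 then offs(mm) [  45.9 -154.6 -222.9] rows>= 7 per row [  6.6 -22.1 -31.8]
[[-0.025 -0.989 -0.143]
 [ 0.001 -0.143  0.99 ]
 [-1.     0.024  0.005]]
```

```bash
cat >> h.py <<'E'
def plan(*T):
    s=ctrl.observe(); M=Rn.from_quat(s['eef_rot']).as_matrix(); pos=np.array(s['position'])
    yaw=np.degrees(np.arctan2(M[1,2],M[0,2]))
    print('t',round(s['clock'],2),'pos',np.round(pos,4),'yaw',round(yaw,1),'down',M[:,0].round(3),'w',round(s['grip_width'],4),'F',np.round(s['wrist_force'],1))
    for x,y,z,w in T:
        yaw=np.degrees(np.arctan2(M[1,2],M[0,2])); d=(w-yaw+90)%180-90
        M=M@Rn.from_rotvec([np.radians(-d),0,0]).as_matrix()
        e=np.array([x,y,z])-pos; o=M.T@e; n=int(np.ceil(np.linalg.norm(o)/.041))
        print(' spin',round(-d,1),'then offs(mm)',np.round(o*1000,1),'rows>=',n,'per row',np.round(o*1000/max(n,1),1))
        pos=np.array([x,y,z])
E
python3 - <<'E'
from h import *
plan((.69,-.375,.15,93.7))
E
```

```text
t 24.18 pos [ 0.5213 -0.1625  0.1959] yaw 98.2 down [-0.025  0.001 -1.   ] w 0.0606 F [-0.8  0.5 -2.1]
 spin 4.5 then offs(mm) [  41.4 -155.7 -223. ] rows>= 7 per row [  5.9 -22.2 -31.9]
```

Call:
{"op": "send_rows", "data": {
  "offset": [
    [0, 0, 0],
    [0.005, -0.0222, -0.0319],
    [0.005, -0.0222, -0.0319],
    [0.005, -0.0222, -0.0319],
    [0.005, -0.0222, -0.0319],
    [0.005, -0.0222, -0.0319],
    [0.005, -0.0222, -0.0319],
    [0.005, -0.0222, -0.0319],
    [0, 0, 0],
    [0, 0, 0]
  ],
  "spin": [4.5, 0, 0, 0, 0, 0, 0, 0, 0, 0],
  "gripper": [0.05, 0.05, 0.05, 0.05, 0.05, 0.05, 0.05, 0.05, 0.05, 0.05]
}}

```text
clock: 25.02
position: [0.6914, -0.3749, 0.1503]
eef_rot: [-0.509, 0.489, 0.526, 0.475]
wrist_force: [1.2, 1.7, -1.3]
grip_width: 0.0609
```

Run:
```python
from h import *
plan((.676,-.375,.059,93.7),(.662,-.375,.059,93.7))
p=snap('wrist','w18.png')
p=snap('scene','s18.png')
```

```text
t 25.02 pos [ 0.6914 -0.3749  0.1503] yaw 94.1 down [-0.032  0.002 -0.999] w 0.0609 F [ 1.2  1.7 -1.3]
 spin 0.4 then offs(mm) [91.8 12.4  0.5] rows>= 3 per row [30.6  4.1  0.2]
 spin 0.0 then offs(mm) [ 0.4 14.   0.9] rows>= 1 per row [ 0.4 14.   0.9]
```

View pics/w18.png

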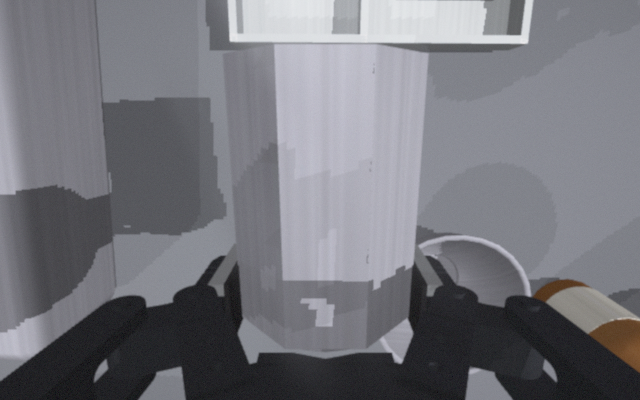

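View pics/s18.png

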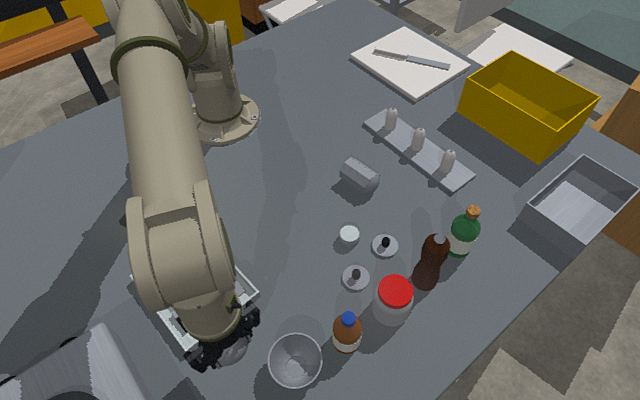

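Call:
{"op": "send_rows", "data": {
  "offset": [
    [0.03, 0.004, 0],
    [0.03, 0.004, 0],
    [0.03, 0.003, 0],
    [0.002, 0, 0],
    [0, 0, 0],
    [0, 0.005, 0],
    [0, 0.005, 0],
    [0, 0.004, 0],
    [0, 0.002, 0]
  ],
  "spin": [0.4, 0, 0, 0, 0, 0, 0, 0, 0],
  "gripper": [0.05, 0.05, 0.05, 0.05, 0.05, 0.05, 0.05, 0.05, 0.05]
}}

```text
clock: 25.87
position: [0.662, -0.3771, 0.0669]
eef_rot: [-0.51, 0.489, 0.522, 0.478]
wrist_force: [-0.5, 0.0, -1.7]
grip_width: 0.0614
```

Run:
```python
from h import *
plan()
p=snap('wrist','w19.png')
```

```text
t 25.87 pos [ 0.662  -0.3771  0.0669] yaw 93.7 down [-0.023 -0.    -1.   ] w 0.0614 F [-0.5  0.  -1.7]
```

View pics/w19.png

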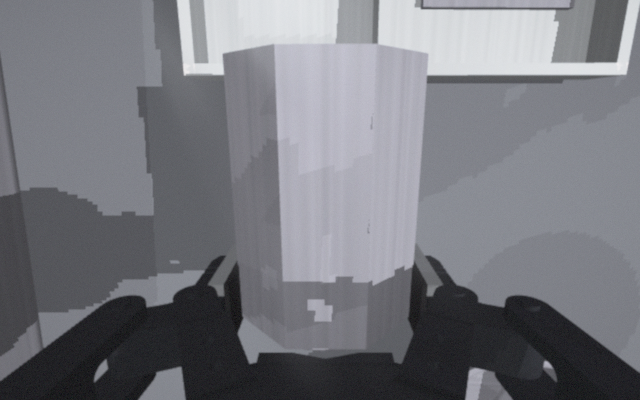

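Call:
{"op": "send_rows", "data": {
  "offset": [
    [0, -0.008, 0],
    [0, -0.007, 0],
    [0.006, 0, 0],
    [0.004, 0, 0],
    [0, 0, 0],
    [0, 0, 0]
  ],
  "spin": [0, 0, 0, 0, 0, 0],
  "gripper": [0.05, 0.05, 0.05, 0.05, 0.05, 0.05]
}}

```text
clock: 26.42
position: [0.6759, -0.3751, 0.0529]
eef_rot: [-0.508, 0.489, 0.523, 0.478]
wrist_force: [0.1, -0.4, -1.8]
grip_width: 0.0612
```

Run:
```python
from h import *
plan()
```

```text
t 26.42 pos [ 0.6759 -0.3751  0.0529] yaw 93.7 down [-0.027  0.002 -1.   ] w 0.0612 F [ 0.1 -0.4 -1.8]
```

Call:
{"op": "send_rows", "data": {
  "offset": [
    [-0.002, 0.004, 0],
    [0, 0.004, 0],
    [0, 0.004, 0],
    [0, 0.003, 0],
    [0, 0.003, 0],
    [0, 0, 0]
  ],
  "spin": [0, 0, 0, 0, 0, 0],
  "gripper": [0.05, 0.05, 0.05, 0.05, 0.05, 0.05]
}}

```text
clock: 26.92
position: [0.663, -0.376, 0.0598]
eef_rot: [-0.513, 0.487, 0.52, 0.48]
wrist_force: [13.6, -1.7, -1.6]
grip_width: 0.061
```

Run:
```python
from h import *
plan()
plan()
```

```text
t 26.92 pos [ 0.663  -0.376   0.0598] yaw 93.8 down [-0.014 -0.    -1.   ] w 0.061 F [13.6 -1.7 -1.6]
t 26.92 pos [ 0.663  -0.376   0.0598] yaw 93.8 down [-0.014 -0.    -1.   ] w 0.061 F [13.6 -1.7 -1.6]
```

Call:
{"op": "send_rows", "data": {
  "offset": [
    [0, 0.003, 0],
    [-0.006, 0.003, 0],
    [-0.006, 0.0035, 0],
    [-0.006, 0.004, 0],
    [-0.006, 0.0045, 0],
    [0, 0, 0]
  ],
  "spin": [0, 0, 0, 0, 0, 0],
  "gripper": [0.05, 0.05, 0.05, 0.05, 0.05, 0.05]
}}

```text
clock: 27.42
position: [0.6438, -0.3776, 0.0846]
eef_rot: [-0.511, 0.488, 0.521, 0.479]
wrist_force: [6.9, 0.5, 2.7]
grip_width: 0.061
```

Run:
```python
from h import *
p=snap('wrist','w20.png')
plan()
```

```text
t 27.47 pos [ 0.6439 -0.3776  0.0844] yaw 93.7 down [-0.018 -0.    -1.   ] w 0.0613 F [7.  0.3 4.5]
```

View pics/w20.png

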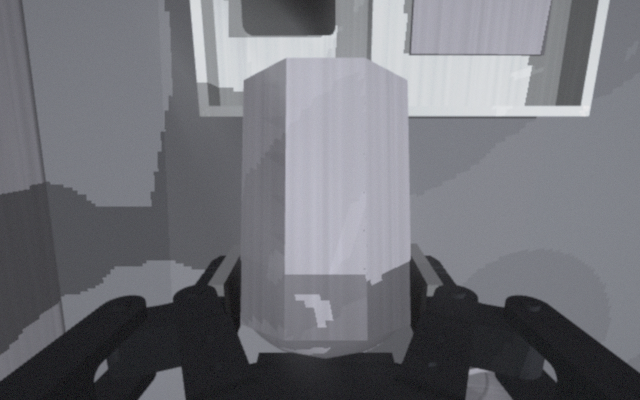

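It's pivoting: the mouth end has visibly dropped (the rim is now narrower, around 245–408,60). I'll continue the arc.

Call:
{"op": "send_rows", "data": {
  "offset": [
    [-0.0055, 0.005, 0],
    [-0.005, 0.0055, 0],
    [-0.0045, 0.006, 0],
    [-0.004, 0.0062, 0],
    [-0.0035, 0.0065, 0],
    [-0.003, 0.0068, 0],
    [0, 0, 0]
  ],
  "spin": [0, 0, 0, 0, 0, 0, 0],
  "gripper": [0.05, 0.05, 0.05, 0.05, 0.05, 0.05, 0.05]
}}

```text
clock: 28.05
position: [0.6046, -0.3812, 0.1084]
eef_rot: [-0.509, 0.49, 0.522, 0.478]
wrist_force: [0.3, -0.5, -1.8]
grip_width: 0.0609
```

Run:
```python
from h import *
p=snap('wrist','w21.png')
plan()
```

```text
t 28.1 pos [ 0.6052 -0.3808  0.108 ] yaw 93.6 down [-0.025  0.001 -1.   ] w 0.0612 F [ 1.1  0.2 -1.7]
```

View pics/w21.png

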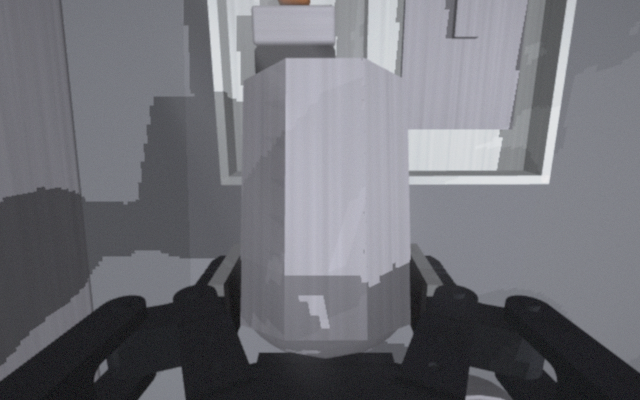

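It slipped off the edge at about 20°. I'll fit the tilt from the image before engaging it deeper.

```bash
cat >> h.py <<'E'
def model(p,th,L=80,g=.006):
    """predicted pixels of upper mouth-rim corners for rotation th (deg), grip L mm from mouth"""
    s=ctrl.observe(); M=Rn.from_quat(s['eef_rot']).as_matrix(); o=np.array(s['position'])+M[:,0]*g
    ax=M[:,1]; jz=M[:,2]; dn=M[:,0]; r=np.radians(th)
    m=ax*np.cos(r)+dn*np.sin(r); up=-(dn*np.cos(r)-ax*np.sin(r))
    return [np.round(proj(p,o+m*L/1000+up*.031+jz*s_*.0128)).tolist() for s_ in (-1,1)]
E
python3 - <<'E'
from h import *
p=snap('wrist')
for th in range(0,60,5): print(th,model(p,th),model(p,th,76,.004))
E
```

```text
0 [[276.0, 49.0], [377.0, 49.0]] [[276.0, 65.0], [377.0, 65.0]]
5 [[279.0, 44.0], [373.0, 44.0]] [[279.0, 58.0], [374.0, 58.0]]
10 [[282.0, 41.0], [370.0, 41.0]] [[282.0, 55.0], [371.0, 54.0]]
15 [[285.0, 41.0], [367.0, 41.0]] [[284.0, 53.0], [368.0, 53.0]]
20 [[287.0, 44.0], [365.0, 43.0]] [[287.0, 54.0], [366.0, 54.0]]
25 [[290.0, 48.0], [363.0, 47.0]] [[289.0, 57.0], [363.0, 57.0]]
30 [[292.0, 53.0], [361.0, 53.0]] [[291.0, 62.0], [361.0, 62.0]]
35 [[294.0, 59.0], [359.0, 59.0]] [[293.0, 67.0], [359.0, 67.0]]
40 [[295.0, 67.0], [357.0, 67.0]] [[294.0, 74.0], [358.0, 74.0]]
45 [[297.0, 75.0], [355.0, 75.0]] [[296.0, 81.0], [356.0, 81.0]]
50 [[298.0, 84.0], [354.0, 84.0]] [[297.0, 89.0], [355.0, 89.0]]
55 [[299.0, 93.0], [353.0, 93.0]] [[298.0, 98.0], [354.0, 98.0]]
```

Run:
```python
from h import *
plan((.656,-.378,.105,93.7),(.656,-.378,.078,93.7),(.643,-.378,.078,93.7))
L,a=75,25
prev=None
for th in range(20,91,5):
    r=np.radians(th); q=np.array([L*np.cos(r)-a*np.sin(r),L*np.sin(r)+a*np.cos(r)])
    if prev is not None: print(th,'toolx(-up)',round(-(q-prev)[1],1),'tooly(-x)',round(-(q-prev)[0],1), 'TCP',(q+[581.5,30]).round(1))
    prev=q
```

```text
t 28.15 pos [ 0.6057 -0.3803  0.1076] yaw 93.7 down [-0.025  0.002 -1.   ] w 0.0605 F [-0.   0.1 -1.3]
 spin -0.0 then offs(mm) [  1.3 -50.4  -0.9] rows>= 2 per row [  0.7 -25.2  -0.5]
 spin -0.0 then offs(mm) [27.  -0.7 -0.1] rows>= 1 per row [27.  -0.7 -0.1]
 spin -0.0 then offs(mm) [ 0.3 13.   0.8] rows>= 1 per row [ 0.3 13.   0.8]
25 toolx(-up) -5.2 tooly(-x) 4.5 TCP [638.9  84.4]
30 toolx(-up) -4.8 tooly(-x) 5.0 TCP [634.   89.2]
35 toolx(-up) -4.3 tooly(-x) 5.4 TCP [628.6  93.5]
40 toolx(-up) -3.9 tooly(-x) 5.7 TCP [622.9  97.4]
45 toolx(-up) -3.4 tooly(-x) 6.0 TCP [616.9 100.7]
50 toolx(-up) -2.8 tooly(-x) 6.3 TCP [610.6 103.5]
55 toolx(-up) -2.3 tooly(-x) 6.5 TCP [604.  105.8]
60 toolx(-up) -1.7 tooly(-x) 6.7 TCP [597.3 107.5]
65 toolx(-up) -1.1 tooly(-x) 6.8 TCP [590.5 108.5]
70 toolx(-up) -0.5 tooly(-x) 6.9 TCP [583.7 109. ]
75 toolx(-up) 0.1 tooly(-x) 6.9 TCP [576.8 108.9]
80 toolx(-up) 0.7 tooly(-x) 6.9 TCP [569.9 108.2]
85 toolx(-up) 1.3 tooly(-x) 6.8 TCP [563.1 106.9]
90 toolx(-up) 1.9 tooly(-x) 6.6 TCP [556.5 105. ]
```

Call:
{"op": "send_rows", "data": {
  "offset": [
    [0, -0.025, 0],
    [0, -0.026, 0],
    [0.015, 0, 0],
    [0.014, 0, 0],
    [0, 0, 0],
    [0, 0.005, 0],
    [0, 0.005, 0],
    [0, 0.003, 0],
    [0, 0, 0]
  ],
  "spin": [0, 0, 0, 0, 0, 0, 0, 0, 0],
  "gripper": [0.05, 0.05, 0.05, 0.05, 0.05, 0.05, 0.05, 0.05, 0.05]
}}

```text
clock: 28.9
position: [0.6446, -0.378, 0.0802]
eef_rot: [-0.511, 0.488, 0.521, 0.479]
wrist_force: [4.5, 1.0, -0.6]
grip_width: 0.0607
```

Run:
```python
from h import *
plan()
```

```text
t 28.9 pos [ 0.6446 -0.378   0.0802] yaw 93.7 down [-0.019  0.    -1.   ] w 0.0607 F [ 4.5  1.  -0.6]
```

Contact. I'll continue the arc, pressing a little lower than before.

Call:
{"op": "send_rows", "data": {
  "offset": [
    [0.001, 0.004, 0],
    [-0.0045, 0.0045, 0],
    [-0.0045, 0.005, 0],
    [-0.004, 0.0054, 0],
    [-0.0035, 0.0057, 0],
    [0, 0, 0]
  ],
  "spin": [0, 0, 0, 0, 0, 0],
  "gripper": [0.05, 0.05, 0.05, 0.05, 0.05, 0.05]
}}

```text
clock: 29.4
position: [0.6209, -0.3797, 0.0977]
eef_rot: [-0.511, 0.488, 0.52, 0.479]
wrist_force: [5.6, 0.9, 3.1]
grip_width: 0.0611
```

Run:
```python
from h import *
p=snap('wrist','w22.png')
plan()
for th in range(20,60,5): print(th,model(p,th,75,.005))
```

```text
t 29.45 pos [ 0.621  -0.3797  0.0976] yaw 93.7 down [-0.018 -0.001 -1.   ] w 0.0609 F [5.4 1.2 3.4]
20 [[285.0, 56.0], [364.0, 56.0]]
25 [[288.0, 59.0], [362.0, 59.0]]
30 [[290.0, 63.0], [360.0, 63.0]]
35 [[292.0, 68.0], [358.0, 68.0]]
40 [[293.0, 75.0], [357.0, 75.0]]
45 [[295.0, 82.0], [355.0, 82.0]]
50 [[296.0, 90.0], [354.0, 90.0]]
55 [[297.0, 98.0], [353.0, 98.0]]
```

View pics/w22.png

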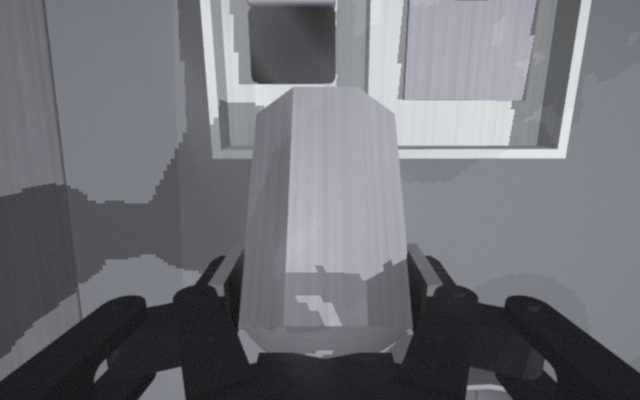

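The tilt is about 37° and the rim is still engaged. Continuing.

Call:
{"op": "send_rows", "data": {
  "offset": [
    [-0.003, 0.006, 0],
    [-0.0027, 0.006, 0],
    [-0.0022, 0.0063, 0],
    [-0.0017, 0.0065, 0],
    [-0.001, 0.0067, 0],
    [0, 0, 0]
  ],
  "spin": [0, 0, 0, 0, 0, 0],
  "gripper": [0.05, 0.05, 0.05, 0.05, 0.05, 0.05]
}}

```text
clock: 29.95
position: [0.5857, -0.3827, 0.1056]
eef_rot: [-0.508, 0.49, 0.522, 0.478]
wrist_force: [0.4, -0.3, -2.0]
grip_width: 0.0608
```

Run:
```python
from h import *
p=snap('wrist','w23.png')
plan()
for th in range(40,90,5): print(th,model(p,th,70,.005))
```

```text
t 30.0 pos [ 0.5864 -0.3823  0.1053] yaw 93.6 down [-0.026  0.001 -1.   ] w 0.0612 F [ 0.4 -0.2 -1.3]
40 [[294.0, 86.0], [358.0, 86.0]]
45 [[295.0, 92.0], [356.0, 92.0]]
50 [[297.0, 99.0], [355.0, 99.0]]
55 [[298.0, 106.0], [354.0, 106.0]]
60 [[299.0, 114.0], [353.0, 114.0]]
65 [[300.0, 123.0], [352.0, 123.0]]
70 [[301.0, 131.0], [351.0, 131.0]]
75 [[301.0, 141.0], [350.0, 140.0]]
80 [[302.0, 150.0], [350.0, 150.0]]
85 [[303.0, 159.0], [349.0, 159.0]]
```

View pics/w23.png

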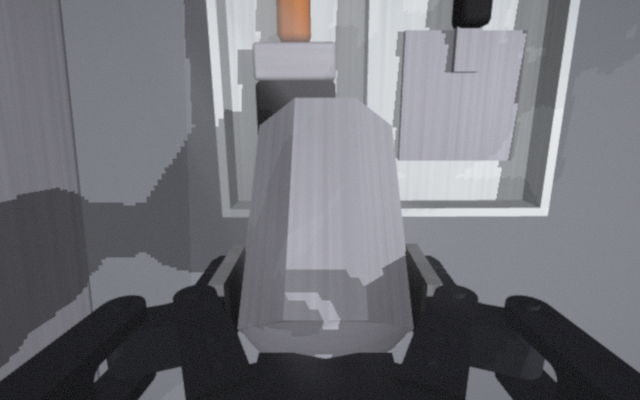

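Run:
```python
from h import *
plan((.63,-.379,.108,93.7),(.63,-.379,.092,93.7))
L,a=68,20
prev=None
for th in range(45,91,5):
    r=np.radians(th); q=np.array([L*np.cos(r)-a*np.sin(r),L*np.sin(r)+a*np.cos(r)])
    if prev is not None: print(th,'toolx(-up)',round(-(q-prev)[1],1),'tooly(-x)',round(-(q-prev)[0],1), 'TCP',(q+[581.5,30]).round(1))
    prev=q
```

```text
t 30.0 pos [ 0.5864 -0.3823  0.1053] yaw 93.6 down [-0.026  0.001 -1.   ] w 0.0612 F [ 0.4 -0.2 -1.3]
 spin -0.1 then offs(mm) [ -3.9 -43.6   0.5] rows>= 2 per row [ -1.9 -21.8   0.2]
 spin -0.0 then offs(mm) [16.  -0.4 -0. ] rows>= 1 per row [16.  -0.4 -0. ]
50 toolx(-up) -2.7 tooly(-x) 5.6 TCP [609.9  94.9]
55 toolx(-up) -2.2 tooly(-x) 5.8 TCP [604.1  97.2]
60 toolx(-up) -1.7 tooly(-x) 5.9 TCP [598.2  98.9]
65 toolx(-up) -1.2 tooly(-x) 6.1 TCP [592.1 100.1]
70 toolx(-up) -0.7 tooly(-x) 6.1 TCP [586.  100.7]
75 toolx(-up) -0.1 tooly(-x) 6.2 TCP [579.8 100.9]
80 toolx(-up) 0.4 tooly(-x) 6.2 TCP [573.6 100.4]
85 toolx(-up) 1.0 tooly(-x) 6.1 TCP [567.5  99.5]
90 toolx(-up) 1.5 tooly(-x) 6.0 TCP [561.5  98. ]
```

Call:
{"op": "send_rows", "data": {
  "offset": [
    [-0.006, -0.022, 0],
    [0, -0.022, 0],
    [0.01, 0, 0],
    [0.009, 0, 0],
    [0, 0, 0],
    [0, 0.005, 0],
    [0, 0.005, 0],
    [0, 0.004, 0],
    [0, 0.003, 0],
    [0, 0, 0]
  ],
  "spin": [0, 0, 0, 0, 0, 0, 0, 0, 0, 0],
  "gripper": [0.05, 0.05, 0.05, 0.05, 0.05, 0.05, 0.05, 0.05, 0.05, 0.05]
}}

```text
clock: 30.83
position: [0.617, -0.3796, 0.0948]
eef_rot: [-0.512, 0.488, 0.52, 0.479]
wrist_force: [6.5, 0.2, 3.1]
grip_width: 0.0608
```

Run:
```python
from h import *
plan()
```

```text
t 30.83 pos [ 0.617  -0.3796  0.0948] yaw 93.7 down [-0.017 -0.    -1.   ] w 0.0608 F [6.5 0.2 3.1]
```

Call:
{"op": "send_rows", "data": {
  "offset": [
    [0.002, 0.005, 0],
    [-0.002, 0.0056, 0],
    [-0.0017, 0.0058, 0],
    [-0.0012, 0.006, 0],
    [-0.0007, 0.006, 0],
    [0, 0, 0]
  ],
  "spin": [0, 0, 0, 0, 0, 0],
  "gripper": [0.05, 0.05, 0.05, 0.05, 0.05, 0.05]
}}

```text
clock: 31.33
position: [0.5901, -0.3816, 0.1012]
eef_rot: [-0.513, 0.487, 0.519, 0.48]
wrist_force: [8.6, 1.7, 9.3]
grip_width: 0.0609
```

Run:
```python
from h import *
p=snap('wrist','w24.png')
plan()
for th in range(45,90,5): print(th,model(p,th,68,.005))
```

```text
t 31.38 pos [ 0.5901 -0.3816  0.1012] yaw 93.7 down [-0.014 -0.002 -1.   ] w 0.061 F [8.1 2.4 9.8]
45 [[294.0, 94.0], [356.0, 94.0]]
50 [[295.0, 100.0], [355.0, 100.0]]
55 [[297.0, 107.0], [353.0, 107.0]]
60 [[298.0, 115.0], [352.0, 115.0]]
65 [[299.0, 123.0], [351.0, 123.0]]
70 [[300.0, 132.0], [351.0, 132.0]]
75 [[300.0, 140.0], [350.0, 140.0]]
80 [[301.0, 150.0], [349.0, 150.0]]
85 [[302.0, 159.0], [349.0, 159.0]]
```

View pics/w24.png

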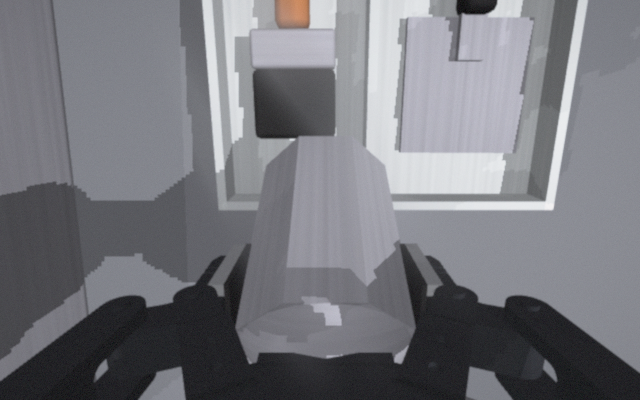

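About 68° now. Finishing the arc to vertical.

Call:
{"op": "send_rows", "data": {
  "offset": [
    [0, 0.006, 0],
    [0.0005, 0.006, 0],
    [0.001, 0.006, 0],
    [0.002, 0.006, 0],
    [0.003, 0.005, 0],
    [0, 0, 0]
  ],
  "spin": [0, 0, 0, 0, 0, 0],
  "gripper": [0.05, 0.05, 0.05, 0.05, 0.05, 0.05]
}}

```text
clock: 31.88
position: [0.5615, -0.3841, 0.0975]
eef_rot: [-0.514, 0.487, 0.518, 0.48]
wrist_force: [3.5, 2.5, 21.3]
grip_width: 0.061
```

Run:
```python
from h import *
p=snap('wrist','w25.png')
plan()
for th in range(65,105,5): print(th,model(p,th,66,.005))
```

```text
t 31.93 pos [ 0.5617 -0.3842  0.0975] yaw 93.7 down [-0.012 -0.004 -1.   ] w 0.0606 F [ 3.7  2.8 22.5]
65 [[298.0, 125.0], [352.0, 125.0]]
70 [[299.0, 134.0], [351.0, 133.0]]
75 [[300.0, 142.0], [350.0, 142.0]]
80 [[301.0, 151.0], [349.0, 151.0]]
85 [[301.0, 160.0], [349.0, 160.0]]
90 [[302.0, 169.0], [348.0, 169.0]]
95 [[302.0, 179.0], [348.0, 179.0]]
100 [[303.0, 188.0], [347.0, 188.0]]
```

View pics/w25.png

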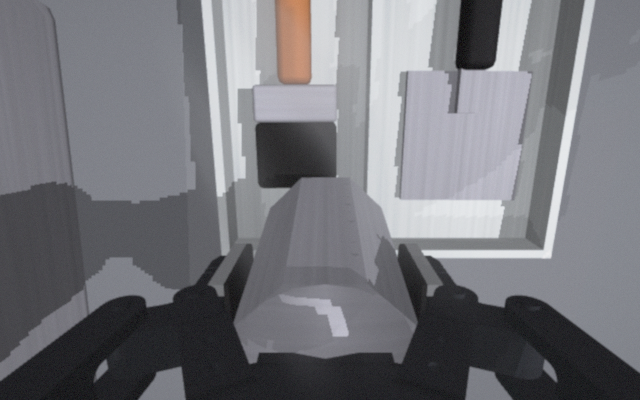

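The beaker is upright, at about 90°. Now I lift it and carry it to the far peg at (0.595, 0.369).

Run:
```python
from h import *
plan((.5617,-.384,.205,90),(.595,.369,.205,90))
```

```text
t 31.93 pos [ 0.5617 -0.3842  0.0975] yaw 93.7 down [-0.012 -0.004 -1.   ] w 0.0606 F [ 3.7  2.8 22.5]
 spin 3.7 then offs(mm) [-107.5    1.3   -0.3] rows>= 3 per row [-35.8   0.4  -0.1]
 spin 0.0 then offs(mm) [ -3.4 -33.3 753. ] rows>= 19 per row [-0.2 -1.8 39.6]
```

Call:
{"op": "send_rows", "data": {
  "offset": [
    [-0.02, 0, 0],
    [-0.03, 0, 0],
    [-0.03, 0, 0],
    [-0.03, 0, 0],
    [0, 0, 0],
    [0, 0, 0]
  ],
  "spin": [0, 0, 0, 0, 3.7, 0],
  "gripper": [0.05, 0.05, 0.05, 0.05, 0.05, 0.05]
}}

```text
clock: 32.43
position: [0.5602, -0.3846, 0.2036]
eef_rot: [-0.494, 0.507, 0.504, 0.495]
wrist_force: [0.2, 0.3, -2.4]
grip_width: 0.0607
```

Run:
```python
from h import *
plan((.595,.369,.205,90))
p=snap('wrist','w26.png')
P=pts(['beaker0','peg0'])
```

```text
t 32.43 pos [ 0.5602 -0.3846  0.2036] yaw 89.8 down [-0.021 -0.002 -1.   ] w 0.0607 F [ 0.2  0.3 -2.4]
 spin -0.2 then offs(mm) [ -3.6 -34.7 753.6] rows>= 19 per row [-0.2 -1.8 39.7]
beaker0 scene [(0.92, [0.426, 0.143, 0.032]), (0.77, [0.555, -0.38, 0.129]), (0.42, [0.532, 0.158, 0.033])]
beaker0 top [(0.95, [0.425, 0.147, 0.032]), (0.78, [0.56, -0.384, 0.128])]
peg0 scene [(0.97, [0.479, 0.368, 0.009]), (0.8, [0.371, 0.37, 0.017]), (0.59, [0.595, 0.369, 0.012])]
peg0 top [(0.73, [0.597, 0.365, 0.009]), (0.72, [0.379, 0.37, 0.016]), (0.58, [0.488, 0.372, 0.012])]
```

View pics/w26.png

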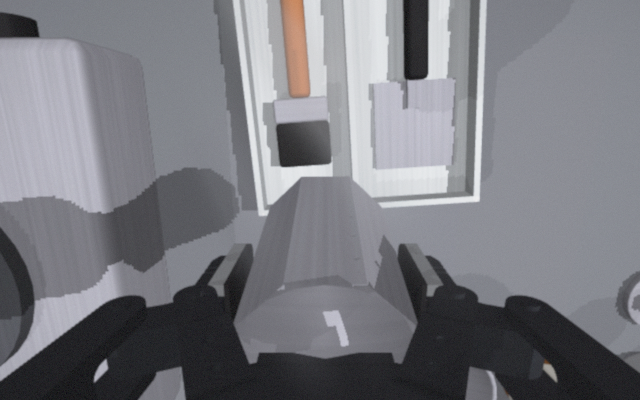

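Call:
{"op": "send_rows", "data": {
  "offset": [
    [0, -0.0018, 0.02],
    [0, -0.0018, 0.035],
    [0, -0.0018, 0.039],
    [0, -0.0018, 0.039],
    [0, -0.0018, 0.039],
    [0, -0.0018, 0.039],
    [0, -0.0018, 0.039],
    [0, -0.0018, 0.039],
    [0, -0.0018, 0.039],
    [0, -0.0018, 0.039]
  ],
  "spin": [0, 0, 0, 0, 0, 0, 0, 0, 0, 0],
  "gripper": [0.05, 0.05, 0.05, 0.05, 0.05, 0.05, 0.05, 0.05, 0.05, 0.05]
}}

```text
clock: 33.62
position: [0.5776, -0.0145, 0.1997]
eef_rot: [-0.493, 0.506, 0.507, 0.494]
wrist_force: [0.8, -0.4, -1.2]
grip_width: 0.0612
```

Call:
{"op": "send_rows", "data": {
  "offset": [
    [0, -0.0018, 0.039],
    [0, -0.0018, 0.039],
    [0, -0.0018, 0.039],
    [0, -0.0018, 0.039],
    [0, -0.0018, 0.039],
    [0, -0.0018, 0.039],
    [0, -0.0018, 0.039],
    [0, -0.0018, 0.039],
    [0, -0.0018, 0.039],
    [0, -0.001, 0.02]
  ],
  "spin": [0, 0, 0, 0, 0, 0, 0, 0, 0, 0],
  "gripper": [0.05, 0.05, 0.05, 0.05, 0.05, 0.05, 0.05, 0.05, 0.05, 0.05]
}}

```text
clock: 34.45
position: [0.5928, 0.3605, 0.1991]
eef_rot: [-0.493, 0.504, 0.509, 0.493]
wrist_force: [-0.5, 1.3, -0.9]
grip_width: 0.0612
```

Call:
{"op": "send_rows", "data": {
  "offset": [
    [0, 0, 0],
    [0, 0, 0]
  ],
  "spin": [0, 0],
  "gripper": [0.05, 0.05]
}}

```text
clock: 34.62
position: [0.5939, 0.3568, 0.1989]
eef_rot: [-0.494, 0.505, 0.508, 0.493]
wrist_force: [-0.0, -1.2, -1.1]
grip_width: 0.0613
```

Run:
```python
from h import *
plan((.595,.369,.205,90))
p=snap('wrist','w27.png')
P=pts(['beaker0','peg0'])
cv2.imwrite('pics/s27.png',cv2.resize(P[0]['frame'][60:210,330:510],None,fx=4,fy=4))
```

```text
t 34.62 pos [0.5939 0.3568 0.1989] yaw 90.2 down [-0.027  0.002 -1.   ] w 0.0613 F [-0.  -1.2 -1.1]
 spin 0.2 then offs(mm) [-6.1 -0.9 12.2] rows>= 1 per row [-6.1 -0.9 12.2]
beaker0 scene [(0.81, [0.424, 0.144, 0.032]), (0.68, [0.593, 0.356, 0.128]), (0.57, [0.776, 0.201, 0.003])]
beaker0 top [(0.85, [0.426, 0.148, 0.034])]
peg0 scene [(0.98, [0.376, 0.37, 0.021]), (0.86, [0.596, 0.37, 0.011]), (0.56, [0.48, 0.37, 0.012])]
peg0 top [(0.77, [0.376, 0.37, 0.012]), (0.62, [0.596, 0.366, 0.01])]
```

View pics/s27.png

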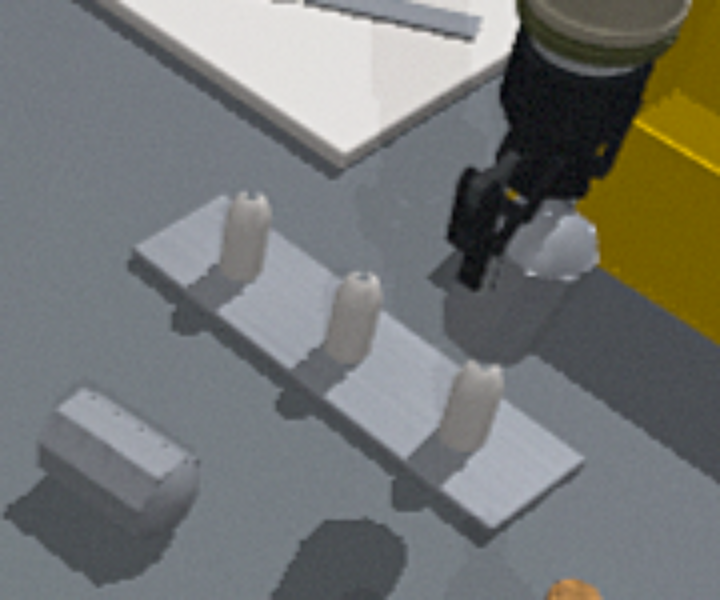

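View pics/w27.png

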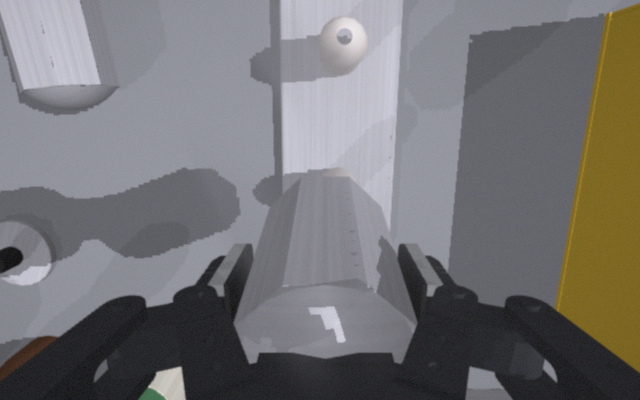

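Call:
{"op": "send_rows", "data": {
  "offset": [
    [0, -0.002, 0.0125],
    [0, 0, 0],
    [0.02, -0.0005, 0],
    [0.02, -0.0005, 0],
    [0.02, -0.0005, 0],
    [0.015, -0.0005, 0],
    [0, 0, 0]
  ],
  "spin": [0, 0, 0, 0, 0, 0, 0],
  "gripper": [0.05, 0.05, 0.05, 0.05, 0.05, 0.05, 0.05]
}}

```text
clock: 35.55
position: [0.5958, 0.3654, 0.1209]
eef_rot: [-0.493, 0.508, 0.507, 0.492]
wrist_force: [-0.4, -0.0, -2.6]
grip_width: 0.0608
```

Run:
```python
from h import *
plan((.5955,.369,.087,90))
P=pts(['beaker0'])
cv2.imwrite('pics/s28.png',cv2.resize(P[0]['frame'][60:210,330:510],None,fx=4,fy=4))
```

```text
t 35.55 pos [0.5958 0.3654 0.1209] yaw 90.0 down [-0.031 -0.002 -1.   ] w 0.0608 F [-0.4 -0.  -2.6]
 spin -0.0 then offs(mm) [33.9 -0.8  3.7] rows>= 1 per row [33.9 -0.8  3.7]
beaker0 scene [(0.97, [0.596, 0.37, 0.049]), (0.68, [0.428, 0.142, 0.029])]
beaker0 top [(0.81, [0.422, 0.148, 0.034]), (0.72, [0.452, -0.31, 0.001]), (0.54, [0.462, -0.411, 0.006])]
```

View pics/s28.png

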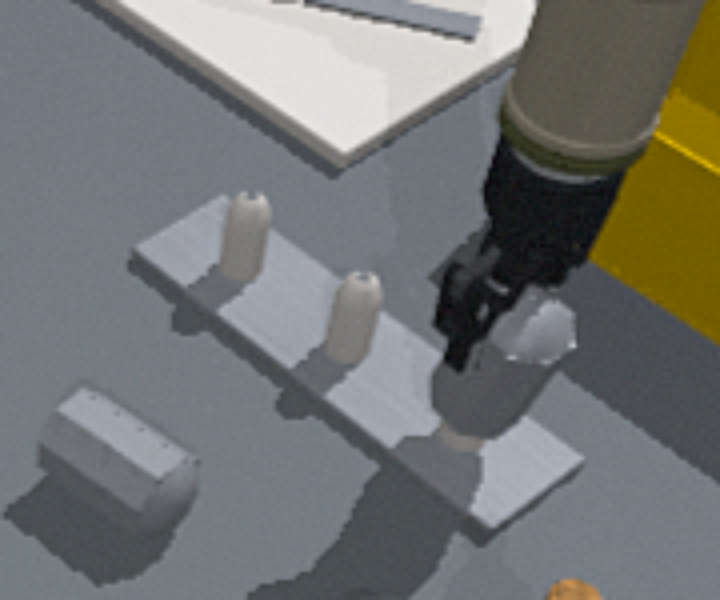

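The beaker is over the peg and sliding down it freely. I'll seat it with a light press, then release.

Call:
{"op": "send_rows", "data": {
  "offset": [
    [0.015, 0, 0.002],
    [0.012, 0, 0],
    [0.006, 0, 0],
    [0.004, 0, 0],
    [0.003, 0, 0],
    [0, 0, 0]
  ],
  "spin": [0, 0, 0, 0, 0, 0],
  "gripper": [0.05, 0.05, 0.05, 0.05, 0.05, 0.05]
}}

```text
clock: 36.25
position: [0.5959, 0.3692, 0.0875]
eef_rot: [-0.493, 0.506, 0.507, 0.494]
wrist_force: [-9.1, -6.7, 12.9]
grip_width: 0.0613
```

Run:
```python
from h import *
plan()
P=pts(['beaker0'])
cv2.imwrite('pics/s29.png',cv2.resize(P[0]['frame'][60:210,330:510],None,fx=4,fy=4))
```

```text
t 36.25 pos [0.5959 0.3692 0.0875] yaw 90.0 down [-0.025  0.001 -1.   ] w 0.0613 F [-9.1 -6.7 12.9]
beaker0 scene [(0.94, [0.426, 0.144, 0.032]), (0.79, [0.594, 0.369, 0.017])]
beaker0 top [(0.66, [0.425, 0.149, 0.034])]
```

View pics/s29.png

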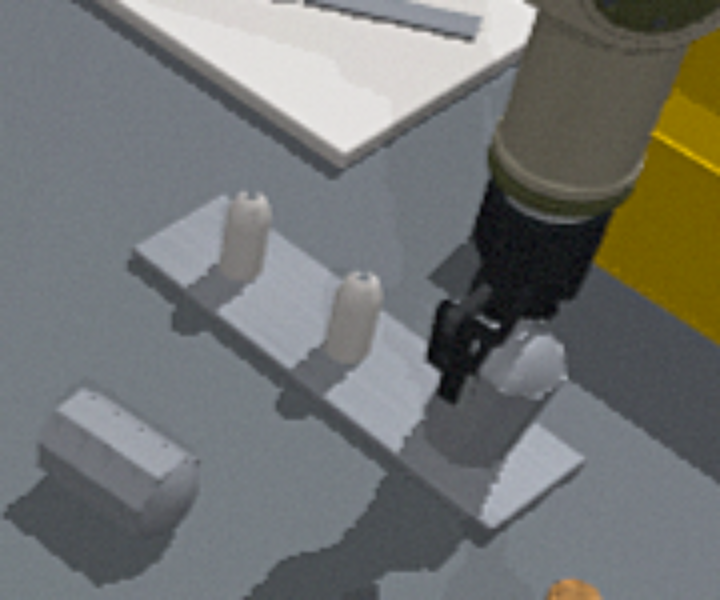

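Call:
{"op": "send_rows", "data": {
  "offset": [
    [0, 0, 0],
    [0, 0, 0],
    [0, 0, 0],
    [-0.02, 0, 0],
    [-0.04, 0, 0],
    [-0.04, 0, 0],
    [-0.03, 0, 0],
    [0, 0, 0]
  ],
  "spin": [0, 0, 0, 0, 0, 0, 0, 0],
  "gripper": [0.065, 0.075, 0.085, 0.085, 0.085, 0.085, 0.085, 0.085]
}}

```text
clock: 37.12
position: [0.602, 0.3712, 0.2239]
eef_rot: [-0.494, 0.502, 0.506, 0.499]
wrist_force: [0.4, 0.1, 1.2]
grip_width: 0.0851
```

Run:
```python
from h import *
P=pts(['beaker0','beaker0_top'])
cv2.imwrite('pics/s30.png',cv2.resize(P[0]['frame'][60:210,330:510],None,fx=4,fy=4))
p=snap('wrist','w30.png')
axis(P[1],'beaker0',0,.03)
# beaker A: mouth .426,.147 yaw 7.2
a=np.radians(7.2); g=np.array([.426,.1475])+.075*np.array([np.cos(a),np.sin(a)])
print(g); plan((*g,.2,97.2),(*g,.036,97.2))
```

```text
beaker0 scene [(0.91, [0.427, 0.144, 0.032]), (0.63, [0.592, 0.371, 0.008])]
beaker0 top [(0.89, [0.427, 0.148, 0.033]), (0.52, [0.593, 0.369, 0.009])]
beaker0_top scene []
beaker0_top top [(0.57, [0.78, -0.165, 0.001])]
beaker0 0.92 mean [0.472 0.154] rect c [475. 154.] size [108.  65.] ang 4.5 pca yaw deg -176.9
beaker0 0.37 mean [ 0.476 -0.4  ] rect c [ 459. -404.] size [162.  49.] ang 7.1 pca yaw deg -176.2
[0.5004086  0.15689999]
t 37.52 pos [0.5992 0.3688 0.2135] yaw 90.0 down [-0.027  0.    -1.   ] w 0.0849 F [-0.5 -0.7 -1.2]
 spin -7.2 then offs(mm) [  16.1  124.2 -197.9] rows>= 6 per row [  2.7  20.7 -33. ]
 spin -0.0 then offs(mm) [163.9  -4.5  -0.6] rows>= 4 per row [41.  -1.1 -0.2]
```

View pics/s30.png

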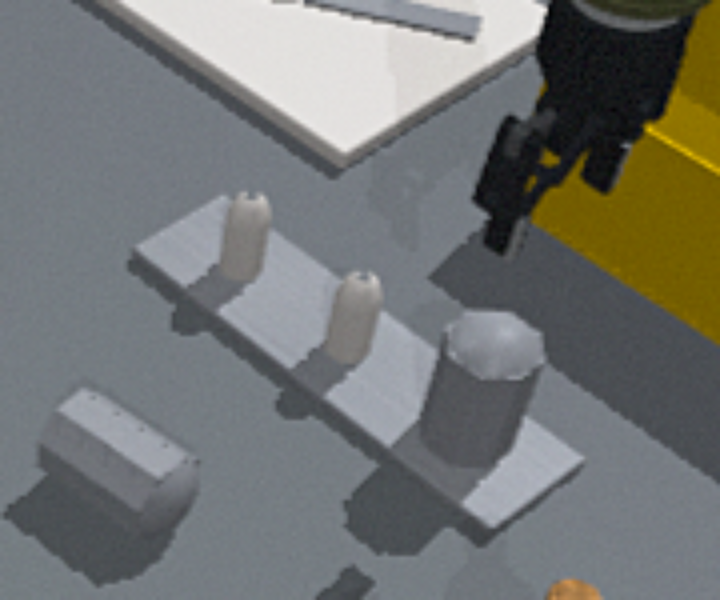

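View pics/w30.png

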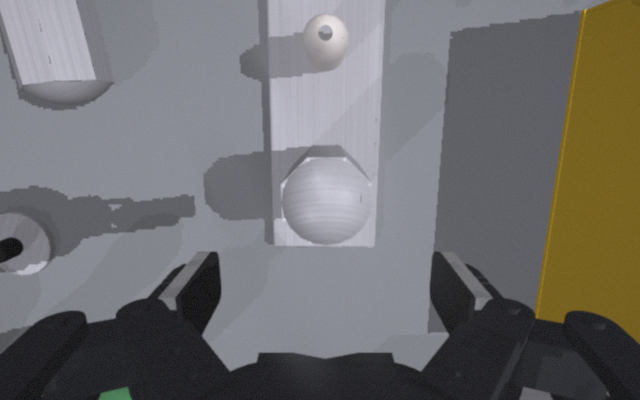

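The first beaker is hung upright, flat on the plate. Now beaker A.

Call:
{"op": "send_rows", "data": {
  "offset": [
    [0, 0, 0],
    [0.002, 0.0203, -0.033],
    [0.002, 0.0203, -0.033],
    [0.002, 0.0203, -0.033],
    [0.002, 0.0203, -0.033],
    [0.002, 0.0203, -0.033],
    [0.002, 0.0203, -0.033],
    [0, 0, 0],
    [0, 0, 0]
  ],
  "spin": [-7, 0, 0, 0, 0, 0, 0, 0, 0],
  "gripper": [0.085, 0.085, 0.085, 0.085, 0.085, 0.085, 0.085, 0.085, 0.085]
}}

```text
clock: 38.27
position: [0.5021, 0.1547, 0.2047]
eef_rot: [-0.522, 0.476, 0.535, 0.464]
wrist_force: [1.1, 0.6, 0.1]
grip_width: 0.0848
```

Run:
```python
from h import *
p=snap('wrist','w31.png')
axis(p,'beaker0',0,.045)
print([(round(d['score'],2),np.round(d['xyz'],3).tolist()) for d in ctrl.place_of(p,'beaker0')])
plan((.5035,.1575,.036,97))
```

```text
beaker0 0.8 mean [0.471 0.153] rect c [475. 153.] size [104.  63.] ang 6.7 pca yaw deg -172.9
beaker0 0.59 mean [0.573 0.363] rect c [586. 382.] size [128.  39.] ang 62.6 pca yaw deg 75.5
[(0.78, [0.596, 0.367, 0.008]), (0.68, [0.426, 0.147, 0.03])]
t 38.42 pos [0.5027 0.1591 0.2053] yaw 97.1 down [-0.025  0.003 -1.   ] w 0.0849 F [-0.6  0.1  0.1]
 spin 0.1 then offs(mm) [169.2  -4.8  -2.6] rows>= 5 per row [33.8 -1.  -0.5]
```

View pics/w31.png

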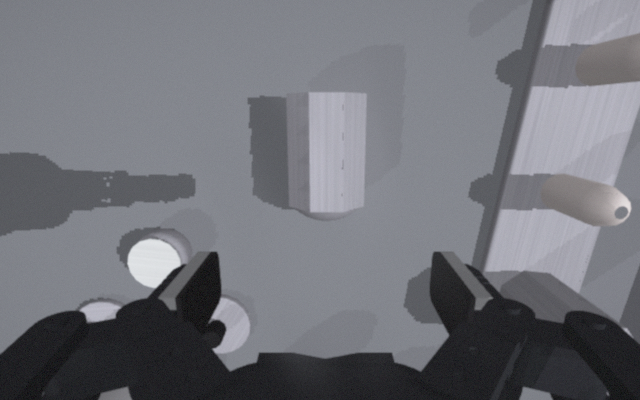

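Call:
{"op": "send_rows", "data": {
  "offset": [
    [0.04, -0.0015, 0],
    [0.04, -0.0015, 0],
    [0.04, -0.001, -0.001],
    [0.03, -0.001, 0],
    [0.014, 0, 0],
    [0.005, 0, 0],
    [0, 0, 0],
    [0, 0, 0],
    [0, 0, 0],
    [0, 0, 0]
  ],
  "spin": [0, 0, 0, 0, 0, 0, 0, 0, 0, 0],
  "gripper": [0.085, 0.085, 0.085, 0.085, 0.085, 0.085, 0.085, 0.05, 0.05, 0.05]
}}

```text
clock: 39.25
position: [0.505, 0.1586, 0.0382]
eef_rot: [-0.523, 0.473, 0.536, 0.464]
wrist_force: [1.4, 0.9, 0.0]
grip_width: 0.0609
```

Call:
{"op": "send_rows", "data": {
  "offset": [
    [0, 0, 0],
    [0, 0, 0],
    [-0.02, 0, 0],
    [-0.03, 0, 0],
    [-0.04, 0, 0],
    [-0.04, 0, 0],
    [-0.03, 0, 0],
    [0, 0, 0]
  ],
  "spin": [0, 0, 0, 0, 0, 0, 0, 0],
  "gripper": [0.05, 0.05, 0.05, 0.05, 0.05, 0.05, 0.05, 0.05]
}}

```text
clock: 39.92
position: [0.5105, 0.1589, 0.2037]
eef_rot: [-0.525, 0.471, 0.534, 0.466]
wrist_force: [0.3, 0.4, -2.2]
grip_width: 0.061
```

Run:
```python
from h import *
plan((.68,-.375,.16,93.7),(.68,-.375,.057,93.7))
p=snap('wrist'); 
r=[d for d in ctrl.masks_of(p,'beaker0')]; print([d['score'] for d in r])
cv2.imwrite('pics/w32.png',p['frame'])
for th in (-5,0,5): print(th,model(p,th,78,.005))
```

```text
t 39.92 pos [0.5105 0.1589 0.2037] yaw 97.0 down [-0.014  0.004 -1.   ] w 0.061 F [ 0.3  0.4 -2.2]
 spin 3.3 then offs(mm) [  39.  -135.2 -544. ] rows>= 14 per row [  2.8  -9.7 -38.9]
 spin 0.0 then offs(mm) [103.   -1.4  -0.5] rows>= 3 per row [34.3 -0.5 -0.2]
[0.79, 0.68, 0.67]
-5 [[270.0, 58.0], [372.0, 58.0]]
0 [[273.0, 48.0], [369.0, 48.0]]
5 [[276.0, 43.0], [367.0, 43.0]]
```

View pics/w32.png

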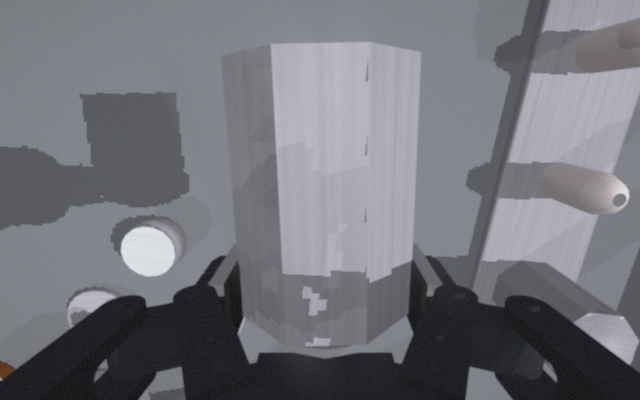

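Call:
{"op": "send_rows", "data": {
  "offset": [
    [0, 0, 0],
    [0.001, -0.009, -0.0363],
    [0.001, -0.009, -0.0363],
    [0.001, -0.009, -0.0363],
    [0.001, -0.009, -0.0363],
    [0.001, -0.009, -0.0363],
    [0.002, -0.009, -0.0363],
    [0.002, -0.009, -0.0363],
    [0.002, -0.009, -0.0363],
    [0.003, -0.009, -0.0363]
  ],
  "spin": [3.3, 0, 0, 0, 0, 0, 0, 0, 0, 0],
  "gripper": [0.05, 0.05, 0.05, 0.05, 0.05, 0.05, 0.05, 0.05, 0.05, 0.05]
}}

```text
clock: 40.85
position: [0.6082, -0.165, 0.1767]
eef_rot: [-0.508, 0.49, 0.524, 0.477]
wrist_force: [1.1, 0.8, -1.0]
grip_width: 0.0609
```

Call:
{"op": "send_rows", "data": {
  "offset": [
    [0.004, -0.009, -0.0363],
    [0.005, -0.009, -0.0363],
    [0.005, -0.009, -0.0363],
    [0.005, -0.009, -0.0363],
    [0.005, -0.009, -0.0363],
    [0.005, -0.009, -0.0363],
    [0, 0, 0],
    [0, 0, 0]
  ],
  "spin": [0, 0, 0, 0, 0, 0, 0, 0],
  "gripper": [0.05, 0.05, 0.05, 0.05, 0.05, 0.05, 0.05, 0.05]
}}

```text
clock: 41.52
position: [0.6737, -0.3799, 0.1418]
eef_rot: [-0.505, 0.492, 0.524, 0.478]
wrist_force: [0.4, 1.4, -2.4]
grip_width: 0.0604
```

Run:
```python
from h import *
plan((.682,-.375,.056,93.7))
```

```text
t 41.52 pos [ 0.6737 -0.3799  0.1418] yaw 93.5 down [-0.033  0.004 -0.999] w 0.0604 F [ 0.4  1.4 -2.4]
 spin -0.2 then offs(mm) [ 85.5 -11.4   3.8] rows>= 3 per row [28.5 -3.8  1.3]
```

Call:
{"op": "send_rows", "data": {
  "offset": [
    [0, -0.012, 0.004],
    [0.03, 0, 0],
    [0.03, 0, 0],
    [0.022, -0.001, 0],
    [0.006, 0, 0],
    [0, 0, 0],
    [0, 0, 0]
  ],
  "spin": [0, 0, 0, 0, 0, 0, 0],
  "gripper": [0.05, 0.05, 0.05, 0.05, 0.05, 0.05, 0.05]
}}

```text
clock: 42.1
position: [0.6869, -0.3713, 0.0602]
eef_rot: [-0.509, 0.489, 0.523, 0.478]
wrist_force: [0.8, -0.5, -1.1]
grip_width: 0.0608
```

Run:
```python
from h import *
plan()
L,a=76,24
prev=None
for th in range(0,46,5):
    r=np.radians(th); q=np.array([L*np.cos(r)-a*np.sin(r),L*np.sin(r)+a*np.cos(r)])
    if prev is not None: print(th,'toolx(-up)',round(-(q-prev)[1],1),'tooly(-x)',round(-(q-prev)[0],1), 'TCP',(q+[581.5,30]).round(1))
    prev=q
```

```text
t 42.1 pos [ 0.6869 -0.3713  0.0602] yaw 93.7 down [-0.025  0.002 -1.   ] w 0.0608 F [ 0.8 -0.5 -1.1]
5 toolx(-up) -6.5 tooly(-x) 2.4 TCP [655.1  60.5]
10 toolx(-up) -6.3 tooly(-x) 2.9 TCP [652.2  66.8]
15 toolx(-up) -6.0 tooly(-x) 3.5 TCP [648.7  72.9]
20 toolx(-up) -5.7 tooly(-x) 4.0 TCP [644.7  78.5]
25 toolx(-up) -5.3 tooly(-x) 4.5 TCP [640.2  83.9]
30 toolx(-up) -4.9 tooly(-x) 4.9 TCP [635.3  88.8]
35 toolx(-up) -4.5 tooly(-x) 5.3 TCP [630.   93.3]
40 toolx(-up) -4.0 tooly(-x) 5.7 TCP [624.3  97.2]
45 toolx(-up) -3.5 tooly(-x) 6.0 TCP [618.3 100.7]
```

Need to be about 5 mm lower, then push in.

Call:
{"op": "send_rows", "data": {
  "offset": [
    [0.006, 0, 0],
    [0, 0.008, 0],
    [0, 0.006, 0],
    [0, 0.005, 0],
    [0, 0.005, 0],
    [0, 0.004, 0],
    [0, 0, 0]
  ],
  "spin": [0, 0, 0, 0, 0, 0, 0],
  "gripper": [0.05, 0.05, 0.05, 0.05, 0.05, 0.05, 0.05]
}}

```text
clock: 42.68
position: [0.6625, -0.3741, 0.0579]
eef_rot: [-0.512, 0.487, 0.52, 0.48]
wrist_force: [11.4, -1.8, -1.5]
grip_width: 0.0609
```

Run:
```python
from h import *
plan()
```

```text
t 42.68 pos [ 0.6625 -0.3741  0.0579] yaw 93.7 down [-0.014 -0.001 -1.   ] w 0.0609 F [11.4 -1.8 -1.5]
```

Call:
{"op": "send_rows", "data": {
  "offset": [
    [0.001, 0.004, 0],
    [-0.005, 0.004, 0],
    [-0.006, 0.004, 0],
    [-0.0055, 0.0045, 0],
    [-0.0055, 0.0045, 0],
    [-0.005, 0.005, 0],
    [0, 0, 0]
  ],
  "spin": [0, 0, 0, 0, 0, 0, 0],
  "gripper": [0.05, 0.05, 0.05, 0.05, 0.05, 0.05, 0.05]
}}

```text
clock: 43.27
position: [0.6373, -0.3765, 0.0862]
eef_rot: [-0.513, 0.487, 0.519, 0.48]
wrist_force: [9.0, -1.5, 7.0]
grip_width: 0.0611
```

Run:
```python
from h import *
plan()
p=snap('wrist','w33.png')
for th in range(10,40,5): print(th,model(p,th,74,.005))
```

```text
t 43.27 pos [ 0.6373 -0.3765  0.0862] yaw 93.7 down [-0.014 -0.002 -1.   ] w 0.0611 F [ 9.  -1.5  7. ]
10 [[280.0, 60.0], [369.0, 60.0]]
15 [[283.0, 59.0], [367.0, 59.0]]
20 [[286.0, 59.0], [364.0, 59.0]]
25 [[288.0, 61.0], [362.0, 61.0]]
30 [[290.0, 65.0], [360.0, 65.0]]
35 [[292.0, 70.0], [358.0, 70.0]]
```

View pics/w33.png

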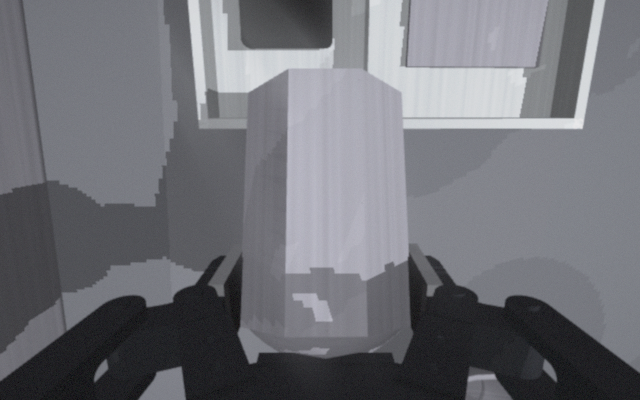

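Call:
{"op": "send_rows", "data": {
  "offset": [
    [-0.0038, 0.005, 0],
    [-0.0036, 0.005, 0],
    [-0.0032, 0.0054, 0],
    [-0.0028, 0.0056, 0],
    [-0.0025, 0.0058, 0],
    [0, 0, 0]
  ],
  "spin": [0, 0, 0, 0, 0, 0],
  "gripper": [0.05, 0.05, 0.05, 0.05, 0.05, 0.05]
}}

```text
clock: 43.82
position: [0.6101, -0.3775, 0.1014]
eef_rot: [-0.512, 0.487, 0.52, 0.479]
wrist_force: [8.3, -0.2, 3.0]
grip_width: 0.0608
```

Run:
```python
from h import *
plan()
p=snap('wrist','w34.png')
for th in range(35,65,5): print(th,model(p,th,72,.005),model(p,th,68,.005))
```

```text
t 43.82 pos [ 0.6101 -0.3775  0.1014] yaw 93.7 down [-0.016 -0.001 -1.   ] w 0.0608 F [ 8.3 -0.2  3. ]
35 [[291.0, 75.0], [358.0, 75.0]] [[291.0, 84.0], [359.0, 84.0]]
40 [[293.0, 81.0], [357.0, 80.0]] [[293.0, 88.0], [357.0, 88.0]]
45 [[294.0, 87.0], [355.0, 87.0]] [[294.0, 94.0], [356.0, 94.0]]
50 [[296.0, 94.0], [354.0, 94.0]] [[295.0, 100.0], [354.0, 100.0]]
55 [[297.0, 102.0], [353.0, 102.0]] [[297.0, 108.0], [353.0, 107.0]]
60 [[298.0, 111.0], [352.0, 111.0]] [[298.0, 115.0], [352.0, 115.0]]
```

View pics/w34.png

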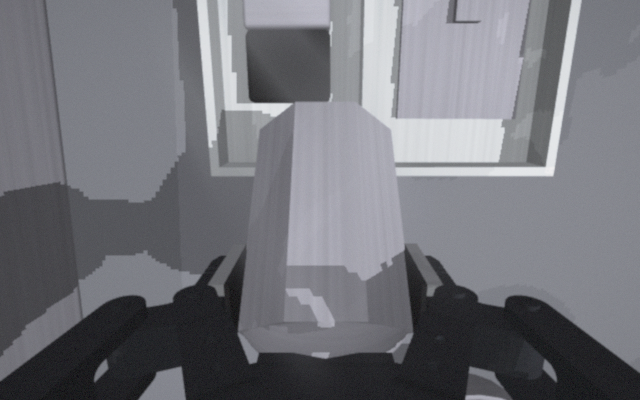

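Call:
{"op": "send_rows", "data": {
  "offset": [
    [0.003, 0.003, 0],
    [0, 0.005, 0],
    [-0.001, 0.0058, 0],
    [-0.001, 0.006, 0],
    [-0.0005, 0.006, 0],
    [0, 0, 0]
  ],
  "spin": [0, 0, 0, 0, 0, 0],
  "gripper": [0.05, 0.05, 0.05, 0.05, 0.05, 0.05]
}}

```text
clock: 44.37
position: [0.5862, -0.3793, 0.1041]
eef_rot: [-0.514, 0.487, 0.518, 0.48]
wrist_force: [7.1, 1.8, 12.6]
grip_width: 0.0607
```

Run:
```python
from h import *
plan()
p=snap('wrist','w35.png')
for th in range(50,90,5): print(th,model(p,th,66,.005))
```

```text
t 44.37 pos [ 0.5862 -0.3793  0.1041] yaw 93.8 down [-0.011 -0.003 -1.   ] w 0.0607 F [ 7.1  1.8 12.6]
50 [[295.0, 103.0], [355.0, 103.0]]
55 [[296.0, 110.0], [354.0, 110.0]]
60 [[297.0, 118.0], [353.0, 117.0]]
65 [[298.0, 125.0], [352.0, 125.0]]
70 [[299.0, 133.0], [351.0, 133.0]]
75 [[300.0, 142.0], [350.0, 142.0]]
80 [[301.0, 151.0], [349.0, 151.0]]
85 [[301.0, 160.0], [349.0, 160.0]]
```

View pics/w35.png

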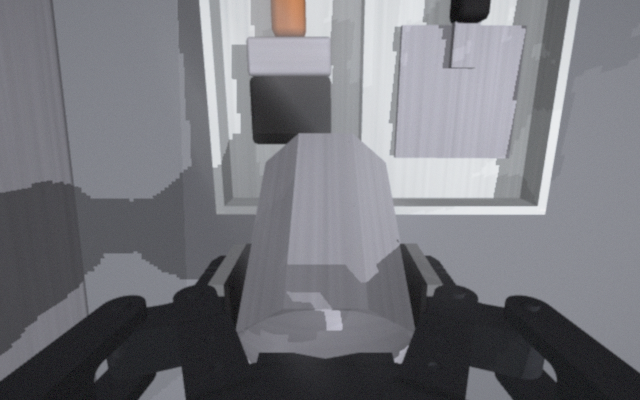

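Around 68–70°. Finishing.

Call:
{"op": "send_rows", "data": {
  "offset": [
    [0, 0.006, 0],
    [0.0005, 0.006, 0],
    [0.001, 0.006, 0],
    [0.002, 0.006, 0],
    [0.003, 0.005, 0],
    [0, 0, 0]
  ],
  "spin": [0, 0, 0, 0, 0, 0],
  "gripper": [0.05, 0.05, 0.05, 0.05, 0.05, 0.05]
}}

```text
clock: 44.92
position: [0.5564, -0.3819, 0.099]
eef_rot: [-0.514, 0.488, 0.518, 0.479]
wrist_force: [1.9, 1.6, 20.5]
grip_width: 0.0611
```

Run:
```python
from h import *
plan()
p=snap('wrist','w36.png')
for th in range(75,105,5): print(th,model(p,th,65,.005))
```

```text
t 44.92 pos [ 0.5564 -0.3819  0.099 ] yaw 93.7 down [-0.013 -0.004 -1.   ] w 0.0611 F [ 1.9  1.6 20.5]
75 [[300.0, 143.0], [350.0, 143.0]]
80 [[301.0, 151.0], [349.0, 151.0]]
85 [[301.0, 160.0], [349.0, 160.0]]
90 [[302.0, 169.0], [348.0, 169.0]]
95 [[302.0, 179.0], [348.0, 179.0]]
100 [[303.0, 188.0], [348.0, 188.0]]
```

View pics/w36.png

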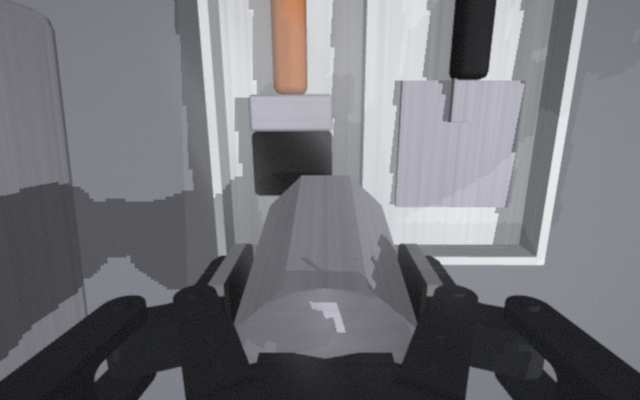

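Call:
{"op": "send_rows", "data": {
  "offset": [
    [-0.02, 0, 0],
    [-0.03, 0, 0],
    [-0.03, 0, 0],
    [-0.03, 0, 0],
    [0, 0, 0],
    [0, 0, 0]
  ],
  "spin": [0, 0, 0, 0, 3.7, 0],
  "gripper": [0.05, 0.05, 0.05, 0.05, 0.05, 0.05]
}}

```text
clock: 45.47
position: [0.5559, -0.3818, 0.2055]
eef_rot: [-0.495, 0.506, 0.504, 0.495]
wrist_force: [-0.6, -0.8, -1.3]
grip_width: 0.0607
```

Run:
```python
from h import *
plan((.486,.369,.208,90))
P=pts(['beaker0','spatula','brush'])
```

```text
t 45.47 pos [ 0.5559 -0.3818  0.2055] yaw 89.8 down [-0.02  -0.002 -1.   ] w 0.0607 F [-0.6 -0.8 -1.3]
 spin -0.2 then offs(mm) [ -2.4  70.  750.8] rows>= 19 per row [-0.1  3.7 39.5]
beaker0 scene [(0.98, [0.594, 0.371, 0.01]), (0.92, [0.557, -0.386, 0.136])]
beaker0 top [(0.93, [0.595, 0.37, 0.01]), (0.56, [0.556, -0.383, 0.138])]
spatula scene [(0.61, [0.453, -0.314, 0.003]), (0.57, [0.46, -0.309, 0.006])]
spatula top [(0.79, [0.461, -0.31, 0.005])]
brush scene [(0.92, [0.464, -0.408, 0.002]), (0.85, [0.155, -0.3, -0.001]), (0.56, [0.453, -0.313, 0.009])]
brush top [(0.93, [0.46, -0.408, 0.006]), (0.76, [0.16, -0.297, -0.001])]
```

Call:
{"op": "send_rows", "data": {
  "offset": [
    [0, 0.0037, 0.02],
    [0, 0.0037, 0.035],
    [0, 0.0037, 0.039],
    [0, 0.0037, 0.039],
    [0, 0.0037, 0.039],
    [0, 0.0037, 0.039],
    [0, 0.0037, 0.039],
    [0, 0.0037, 0.039],
    [0, 0.0037, 0.039],
    [0, 0.0037, 0.039]
  ],
  "spin": [0, 0, 0, 0, 0, 0, 0, 0, 0, 0],
  "gripper": [0.05, 0.05, 0.05, 0.05, 0.05, 0.05, 0.05, 0.05, 0.05, 0.05]
}}

```text
clock: 46.7
position: [0.5172, -0.0124, 0.2034]
eef_rot: [-0.493, 0.506, 0.507, 0.494]
wrist_force: [1.0, 0.2, -2.1]
grip_width: 0.061
```

Call:
{"op": "send_rows", "data": {
  "offset": [
    [0, 0.0037, 0.039],
    [0, 0.0037, 0.039],
    [0, 0.0037, 0.039],
    [0, 0.0037, 0.039],
    [0, 0.0037, 0.039],
    [0, 0.0037, 0.039],
    [0, 0.0037, 0.039],
    [0, 0.0037, 0.039],
    [0, 0.0037, 0.039],
    [0, 0, 0.028]
  ],
  "spin": [0, 0, 0, 0, 0, 0, 0, 0, 0, 0],
  "gripper": [0.05, 0.05, 0.05, 0.05, 0.05, 0.05, 0.05, 0.05, 0.05, 0.05]
}}

```text
clock: 47.53
position: [0.4825, 0.3688, 0.2048]
eef_rot: [-0.493, 0.505, 0.508, 0.493]
wrist_force: [-0.9, 0.3, -0.9]
grip_width: 0.0608
```

Call:
{"op": "send_rows", "data": {
  "offset": [
    [0, 0, 0],
    [0, 0, 0],
    [0, 0, 0]
  ],
  "spin": [0, 0, 0],
  "gripper": [0.05, 0.05, 0.05]
}}

```text
clock: 47.78
position: [0.4847, 0.3643, 0.2044]
eef_rot: [-0.493, 0.506, 0.507, 0.494]
wrist_force: [0.3, -1.2, -2.0]
grip_width: 0.0611
```

Run:
```python
from h import *
plan((.485,.369,.208,90))
P=pts(['beaker0','peg0'])
```

```text
t 47.78 pos [0.4847 0.3643 0.2044] yaw 90.0 down [-0.026  0.001 -1.   ] w 0.0611 F [ 0.3 -1.2 -2. ]
 spin 0.0 then offs(mm) [-3.6 -0.2  4.7] rows>= 1 per row [-3.6 -0.2  4.7]
beaker0 scene [(0.62, [0.483, 0.361, 0.135])]
beaker0 top [(0.8, [0.594, 0.365, 0.01])]
peg0 scene [(0.96, [0.596, 0.366, 0.015]), (0.88, [0.48, 0.366, 0.009]), (0.82, [0.371, 0.368, 0.014])]
peg0 top [(0.61, [0.597, 0.365, 0.01]), (0.58, [0.487, 0.368, 0.012])]
```

Call:
{"op": "send_rows", "data": {
  "offset": [
    [0, -0.001, 0.006],
    [0, 0, 0],
    [0.025, -0.0005, 0],
    [0.025, -0.0005, 0],
    [0.025, -0.0005, 0],
    [0.015, -0.0005, 0],
    [0, 0, 0]
  ],
  "spin": [0, 0, 0, 0, 0, 0, 0],
  "gripper": [0.05, 0.05, 0.05, 0.05, 0.05, 0.05, 0.05]
}}

```text
clock: 48.67
position: [0.4836, 0.3695, 0.1109]
eef_rot: [-0.493, 0.508, 0.507, 0.492]
wrist_force: [-0.0, 1.0, -2.4]
grip_width: 0.0611
```

Run:
```python
from h import *
plan()
P=pts(['beaker0'])
cv2.imwrite('pics/s37.png',cv2.resize(P[0]['frame'][60:210,330:510],None,fx=4,fy=4))
```

```text
t 48.67 pos [0.4836 0.3695 0.1109] yaw 90.0 down [-0.031 -0.002 -1.   ] w 0.0611 F [-0.   1.  -2.4]
beaker0 scene [(0.83, [0.595, 0.371, 0.011]), (0.79, [0.482, 0.364, 0.041]), (0.5, [0.597, 0.37, 0.117])]
beaker0 top [(0.94, [0.595, 0.367, 0.012])]
```

View pics/s37.png

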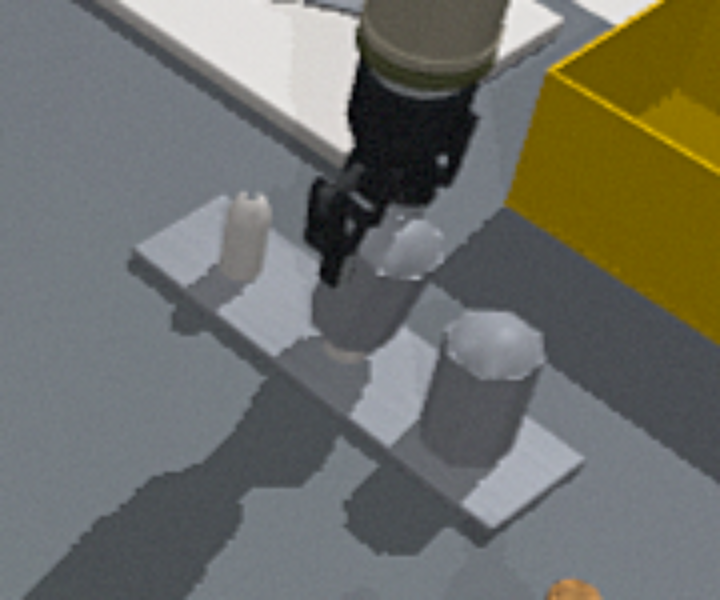

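Call:
{"op": "send_rows", "data": {
  "offset": [
    [0.012, 0, 0.002],
    [0.01, 0, 0],
    [0.006, 0, 0],
    [0.004, 0, 0],
    [0.002, 0, 0],
    [0, 0, 0]
  ],
  "spin": [0, 0, 0, 0, 0, 0],
  "gripper": [0.05, 0.05, 0.05, 0.05, 0.05, 0.05]
}}

```text
clock: 49.37
position: [0.4845, 0.3737, 0.0872]
eef_rot: [-0.494, 0.505, 0.506, 0.495]
wrist_force: [-18.7, -16.4, 52.7]
grip_width: 0.0608
```

Run:
```python
from h import *
plan()
P=pts(['beaker0'])
```

```text
t 49.37 pos [0.4845 0.3737 0.0872] yaw 90.0 down [-0.022  0.001 -1.   ] w 0.0608 F [-18.7 -16.4  52.7]
beaker0 scene [(0.67, [0.598, 0.373, 0.011]), (0.66, [0.485, 0.37, 0.016])]
beaker0 top [(0.69, [0.459, -0.406, 0.005]), (0.63, [0.598, 0.367, 0.013]), (0.56, [0.6, 0.368, 0.009])]
```

Call:
{"op": "send_rows", "data": {
  "offset": [
    [-0.004, 0, -0.002],
    [0, 0, 0],
    [0, 0, 0],
    [0, 0, 0],
    [-0.02, 0, 0],
    [-0.04, 0, 0],
    [-0.04, 0, 0],
    [-0.03, 0, 0]
  ],
  "spin": [0, 0, 0, 0, 0, 0, 0, 0],
  "gripper": [0.05, 0.065, 0.075, 0.085, 0.085, 0.085, 0.085, 0.085]
}}

```text
clock: 50.23
position: [0.4879, 0.3713, 0.217]
eef_rot: [-0.493, 0.505, 0.507, 0.494]
wrist_force: [0.5, 0.5, -0.6]
grip_width: 0.0849
```

Run:
```python
from h import *
P=pts(['beaker0','lid0'])
cv2.imwrite('pics/s38.png',cv2.resize(P[0]['frame'][60:210,330:510],None,fx=4,fy=4))
p=snap('wrist','w38.png')
plan((.663,.0635,.2,90),(.663,.0635,.035,90))
```

```text
beaker0 scene [(0.63, [0.595, 0.373, 0.012]), (0.6, [0.485, 0.371, 0.009])]
beaker0 top [(0.87, [0.594, 0.369, 0.012]), (0.48, [0.483, 0.373, 0.015])]
lid0 scene [(0.67, [0.662, 0.063, -0.001]), (0.58, [0.685, -0.052, 0.002])]
lid0 top [(0.82, [0.682, -0.051, 0.0]), (0.59, [0.663, 0.064, -0.001])]
t 50.58 pos [0.4873 0.3702 0.2128] yaw 90.0 down [-0.028 -0.    -1.   ] w 0.0853 F [ 0.1  0.  -0.3]
 spin 0.0 then offs(mm) [   7.9 -176.  -306.7] rows>= 9 per row [  0.9 -19.6 -34.1]
 spin 0.0 then offs(mm) [164.9  -4.6   0. ] rows>= 5 per row [33.  -0.9  0. ]
```

View pics/s38.png

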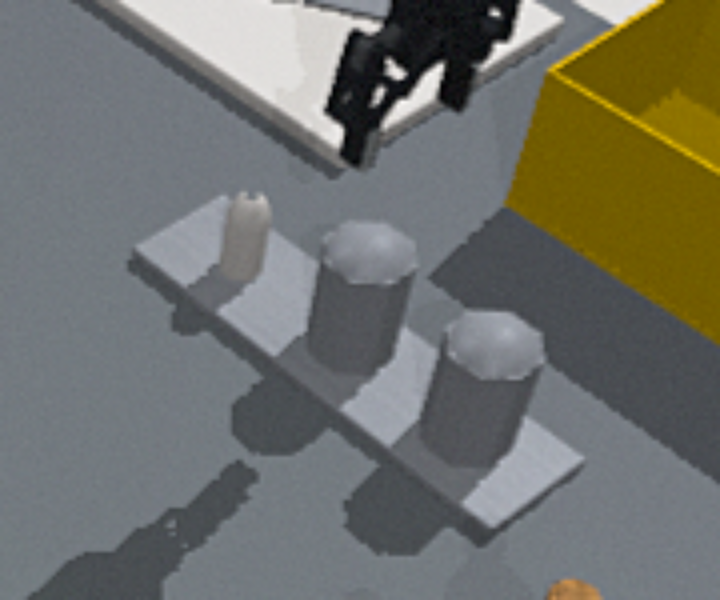

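View pics/w38.png

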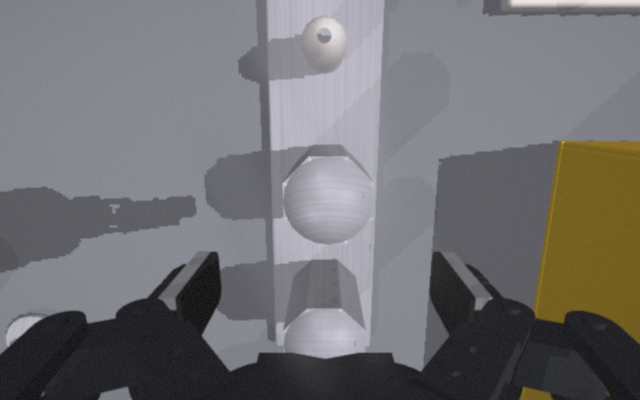

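Both beakers are hung. Now the lids, starting with the one at (0.663, 0.064).

Call:
{"op": "send_rows", "data": {
  "offset": [
    [0.001, -0.0195, -0.034],
    [0.001, -0.0195, -0.034],
    [0.001, -0.0195, -0.034],
    [0.001, -0.0195, -0.034],
    [0.001, -0.0195, -0.034],
    [0.001, -0.0195, -0.034],
    [0.001, -0.0195, -0.034],
    [0.001, -0.0195, -0.034],
    [0, -0.0195, -0.034],
    [0, 0, 0]
  ],
  "spin": [0, 0, 0, 0, 0, 0, 0, 0, 0, 0],
  "gripper": [0.05, 0.05, 0.05, 0.05, 0.05, 0.05, 0.05, 0.05, 0.05, 0.05]
}}

```text
clock: 51.42
position: [0.6657, 0.053, 0.1986]
eef_rot: [-0.491, 0.511, 0.503, 0.495]
wrist_force: [0.1, -2.6, -0.8]
grip_width: 0.0502
```

Call:
{"op": "send_rows", "data": {
  "offset": [
    [0, 0, 0],
    [0, 0, 0]
  ],
  "spin": [0, 0],
  "gripper": [0.05, 0.05]
}}

```text
clock: 51.58
position: [0.6624, 0.065, 0.2001]
eef_rot: [-0.492, 0.506, 0.508, 0.493]
wrist_force: [-0.3, 0.9, -0.6]
grip_width: 0.0499
```

Run:
```python
from h import *
p=snap('wrist','w39.png')
print([(round(d['score'],2),np.round(d['xyz'],3).tolist()) for d in ctrl.place_of(p,'lid0')])
axis(p,'lid0',0,.006)
plan((.6625,.0635,.036,90))
```

```text
[(0.81, [0.681, -0.048, -0.002]), (0.8, [0.664, 0.061, 0.006])]
lid0 0.65 mean [0.661 0.064] rect c [662.  64.] size [64. 65.] ang 89.9 pca yaw deg 136.3
lid0 0.57 mean [ 0.68 -0.05] rect c [680. -51.] size [67. 65.] ang 89.9 pca yaw deg 104.3
t 51.73 pos [0.6623 0.0668 0.2015] yaw 90.2 down [-0.026  0.002 -1.   ] w 0.0495 F [0.3 1.  0.4]
 spin 0.2 then offs(mm) [165.4  -4.6  -3.7] rows>= 5 per row [33.1 -0.9 -0.7]
```

View pics/w39.png

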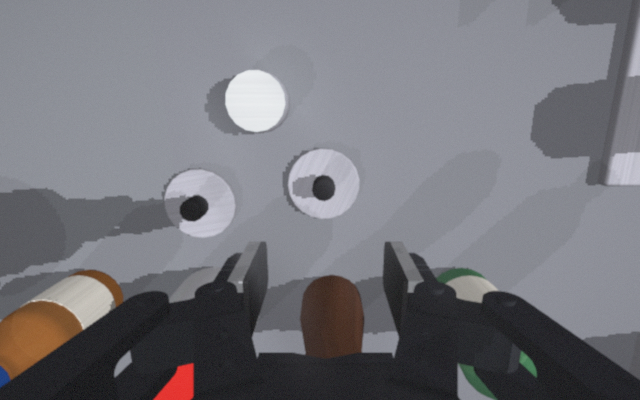

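Call:
{"op": "send_rows", "data": {
  "offset": [
    [0.04, -0.001, -0.001],
    [0.04, -0.001, -0.001],
    [0.04, -0.001, 0],
    [0.03, -0.001, 0],
    [0.012, 0, 0],
    [0.004, 0, 0],
    [0, 0, 0],
    [0, 0, 0],
    [0, 0, 0],
    [0, 0, 0]
  ],
  "spin": [0, 0, 0, 0, 0, 0, 0, 0, 0, 0],
  "gripper": [0.05, 0.05, 0.05, 0.05, 0.05, 0.05, 0.05, 0.005, 0.005, 0.005]
}}

```text
clock: 52.57
position: [0.6645, 0.0637, 0.0387]
eef_rot: [-0.494, 0.505, 0.506, 0.495]
wrist_force: [0.8, 0.1, 6.0]
grip_width: 0.0175
```

Call:
{"op": "send_rows", "data": {
  "offset": [
    [0, 0, 0],
    [0, 0, 0],
    [-0.02, 0, 0],
    [-0.04, 0, 0],
    [-0.04, 0, 0],
    [-0.04, 0, 0],
    [-0.03, 0, 0],
    [0, 0, 0]
  ],
  "spin": [0, 0, 0, 0, 0, 0, 0, 0],
  "gripper": [0.005, 0.005, 0.005, 0.005, 0.005, 0.005, 0.005, 0.005]
}}

```text
clock: 53.23
position: [0.6705, 0.064, 0.2161]
eef_rot: [-0.496, 0.502, 0.504, 0.498]
wrist_force: [0.6, 0.3, 0.0]
grip_width: 0.0176
```

Run:
```python
from h import *
p=snap('wrist','w40.png')
plan((.595,.370,.205,90))
P=pts(['lid0'])
```

```text
t 53.28 pos [0.6695 0.0636 0.2121] yaw 90.0 down [-0.015  0.003 -1.   ] w 0.0173 F [ 0.5  0.5 -1.2]
 spin -0.0 then offs(mm) [  9.2  74.3 306.3] rows>= 8 per row [ 1.1  9.3 38.3]
lid0 scene [(0.91, [0.683, -0.052, 0.001]), (0.55, [0.668, 0.06, 0.172])]
lid0 top []
```

View pics/w40.png

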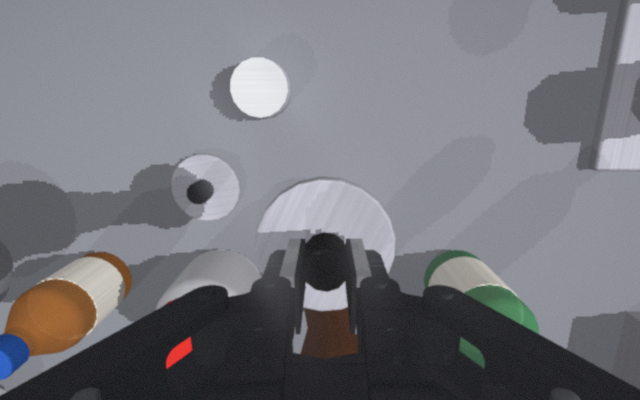

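Call:
{"op": "send_rows", "data": {
  "offset": [
    [0.001, 0.0083, 0.034],
    [0.001, 0.0083, 0.034],
    [0.001, 0.0083, 0.034],
    [0.001, 0.0083, 0.034],
    [0.001, 0.0083, 0.034],
    [0.001, 0.0083, 0.034],
    [0.001, 0.0083, 0.034],
    [0, 0.0083, 0.034],
    [0, 0.0083, 0.034],
    [0, 0, 0]
  ],
  "spin": [0, 0, 0, 0, 0, 0, 0, 0, 0, 0],
  "gripper": [0.005, 0.005, 0.005, 0.005, 0.005, 0.005, 0.005, 0.005, 0.005, 0.005]
}}

```text
clock: 54.32
position: [0.5859, 0.3781, 0.1992]
eef_rot: [-0.494, 0.504, 0.512, 0.49]
wrist_force: [-1.3, 2.4, -1.2]
grip_width: 0.0175
```

Call:
{"op": "send_rows", "data": {
  "offset": [
    [0, 0, 0],
    [0, 0, 0],
    [0, 0, 0]
  ],
  "spin": [0, 0, 0],
  "gripper": [0.005, 0.005, 0.005]
}}

```text
clock: 54.57
position: [0.5931, 0.367, 0.2001]
eef_rot: [-0.493, 0.507, 0.506, 0.494]
wrist_force: [0.6, 0.5, -1.1]
grip_width: 0.0177
```

Run:
```python
from h import *
plan((.595,.370,.155,90))
P=pts(['lid0','beaker0','beaker0_top'])
plan((.595,.370,.155,90))
p=snap('wrist','w41.png')
```

```text
t 54.57 pos [0.5931 0.367  0.2001] yaw 89.9 down [-0.026 -0.    -1.   ] w 0.0177 F [ 0.6  0.5 -1.1]
 spin -0.1 then offs(mm) [45.1 -3.1  3. ] rows>= 2 per row [22.5 -1.5  1.5]
lid0 scene [(0.91, [0.684, -0.052, 0.002]), (0.59, [0.592, 0.363, 0.16])]
lid0 top [(0.55, [0.683, -0.05, 0.002])]
beaker0 scene [(0.97, [0.594, 0.372, 0.01]), (0.85, [0.487, 0.368, 0.011]), (0.56, [0.372, 0.37, 0.015]), (0.56, [0.464, -0.357, -0.0]), (0.49, [0.463, -0.41, 0.005])]
beaker0 top [(0.73, [0.781, 0.198, 0.001])]
beaker0_top scene []
beaker0_top top []
t 54.97 pos [0.5925 0.3685 0.2012] yaw 90.0 down [-0.025  0.002 -1.   ] w 0.0174 F [0.4 0.1 0.3]
 spin -0.0 then offs(mm) [46.1 -3.7  1.4] rows>= 2 per row [23.1 -1.9  0.7]
```

View pics/w41.png

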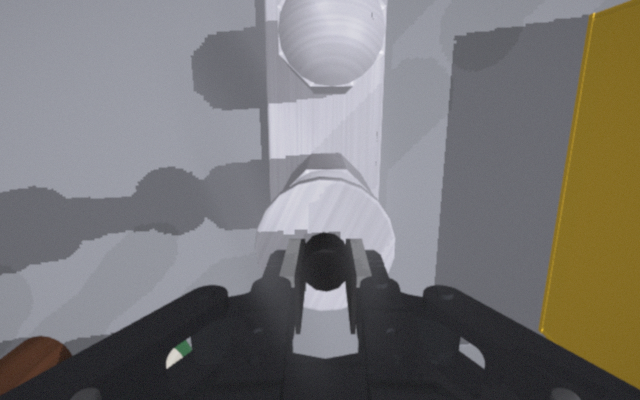

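Call:
{"op": "send_rows", "data": {
  "offset": [
    [0, -0.003, 0.003],
    [0.015, -0.0005, 0],
    [0.015, -0.0005, 0],
    [0.008, 0, 0],
    [0, 0, 0],
    [0, 0, 0]
  ],
  "spin": [0, 0, 0, 0, 0, 0],
  "gripper": [0.005, 0.005, 0.005, 0.005, 0.005, 0.005]
}}

```text
clock: 55.52
position: [0.5952, 0.3719, 0.1628]
eef_rot: [-0.493, 0.506, 0.507, 0.494]
wrist_force: [0.6, -0.1, -0.5]
grip_width: 0.0175
```

Run:
```python
from h import *
plan((.595,.370,.155,90))
P=[snap('scene'),snap('wrist')]
print([(round(d['score'],2),np.round(d['xyz'],3).tolist()) for d in ctrl.place_of(P[0],'lid0')])
plan()
f=P[0]['frame'][100:200,380:500]; cv2.imwrite('pics/s42.png',cv2.resize(f,None,fx=6,fy=6))
```

```text
t 55.52 pos [0.5952 0.3719 0.1628] yaw 90.0 down [-0.026  0.001 -1.   ] w 0.0175 F [ 0.6 -0.1 -0.5]
 spin 0.0 then offs(mm) [ 7.8 -0.  -1.9] rows>= 1 per row [ 7.8 -0.  -1.9]
[(0.6, [0.591, 0.37, 0.124]), (0.56, [0.683, -0.05, 0.0])]
t 55.67 pos [0.5957 0.3724 0.1643] yaw 90.0 down [-0.024  0.003 -1.   ] w 0.0172 F [ 0.2 -0.1 -1.4]
```

View pics/s42.png

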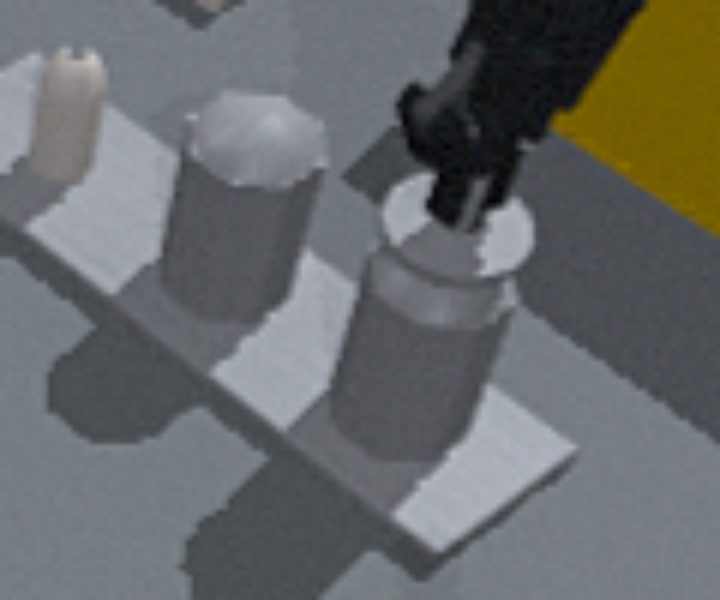

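Run:
```python
from h import *
p=snap('scene')
for z in (.130,.134): print('lid top centre',unproj(p,380+459/6,100+226/6,z).round(4))
print('exp beaker top',np.round((np.array(proj(p,(.595,.370,.116)))-[380,100])*6), 'lid-top if centred at .008+',np.round((np.array(proj(p,(.595,.370,.132)))-[380,100])*6))
# check both beakers using top camera mask of the uncovered one and the rack
print('other beaker dome apex candidates', np.round((np.array(proj(p,(.485,.370,.116)))-[380,100])*6), 'shoulder ring:',[np.round((np.array(proj(p,(.485+.0335*np.cos(a),.370+.0335*np.sin(a),.102)))-[380,100])*6).tolist() for a in np.radians([22.5,112.5,202.5,292.5])])
```

```text
lid top centre [0.5968 0.3717 0.13  ]
lid top centre [0.5988 0.3678 0.134 ]
exp beaker top [445. 248.] lid-top if centred at .008+ [454. 222.]
other beaker dome apex candidates [257. 116.] shoulder ring: [[321.0, 162.0], [276.0, 95.0], [183.0, 116.0], [226.0, 184.0]]
```

Call:
{"op": "send_rows", "data": {
  "offset": [
    [0.003, 0, -0.001],
    [0.002, 0, 0],
    [0.002, 0, 0],
    [0, 0, 0]
  ],
  "spin": [0, 0, 0, 0],
  "gripper": [0.005, 0.005, 0.005, 0.005]
}}

```text
clock: 56.05
position: [0.5949, 0.3707, 0.1554]
eef_rot: [-0.493, 0.506, 0.507, 0.494]
wrist_force: [-0.8, 0.2, -0.8]
grip_width: 0.0178
```

Run:
```python
from h import *
plan()
```

```text
t 56.05 pos [0.5949 0.3707 0.1554] yaw 90.0 down [-0.026  0.001 -1.   ] w 0.0178 F [-0.8  0.2 -0.8]
```

Call:
{"op": "send_rows", "data": {
  "offset": [
    [0.001, 0, 0],
    [0.001, 0, 0],
    [0, 0, 0]
  ],
  "spin": [0, 0, 0],
  "gripper": [0.005, 0.005, 0.005]
}}

```text
clock: 56.3
position: [0.5954, 0.3712, 0.1551]
eef_rot: [-0.493, 0.505, 0.507, 0.494]
wrist_force: [-0.9, -0.8, 5.2]
grip_width: 0.0172
```

Run:
```python
from h import *
plan()
```

```text
t 56.3 pos [0.5954 0.3712 0.1551] yaw 90.0 down [-0.024  0.002 -1.   ] w 0.0172 F [-0.9 -0.8  5.2]
```

Contact (5 N). Release and lift straight up.

Call:
{"op": "send_rows", "data": {
  "offset": [
    [0, 0, 0],
    [0, 0, 0],
    [0, 0, 0],
    [0, 0, 0],
    [-0.01, 0, 0],
    [-0.02, 0, 0],
    [-0.03, 0, 0],
    [-0.03, 0, 0],
    [0, 0, 0]
  ],
  "spin": [0, 0, 0, 0, 0, 0, 0, 0, 0],
  "gripper": [0.022, 0.03, 0.04, 0.045, 0.05, 0.05, 0.05, 0.05, 0.05]
}}

```text
clock: 57.05
position: [0.599, 0.3724, 0.2525]
eef_rot: [-0.494, 0.502, 0.506, 0.498]
wrist_force: [0.3, 0.5, 2.4]
grip_width: 0.0501
```

Run:
```python
from h import *
P=pts(['lid0'])
f=P[0]['frame'][100:200,380:500]; cv2.imwrite('pics/s43.png',cv2.resize(f,None,fx=6,fy=6))
p=snap('wrist','w43.png')
plan((.683,-.051,.205,90))
```

```text
lid0 scene [(0.97, [0.686, -0.05, 0.0]), (0.55, [0.593, 0.366, 0.117])]
lid0 top [(0.57, [0.681, -0.05, 0.001]), (0.51, [0.462, -0.354, 0.003])]
t 57.3 pos [0.597  0.3705 0.2429] yaw 90.0 down [-0.027  0.001 -1.   ] w 0.0501 F [ 0.5 -0.2  0.1]
 spin 0.0 then offs(mm) [  35.4  -87.  -421.5] rows>= 11 per row [  3.2  -7.9 -38.3]
```

View pics/s43.png

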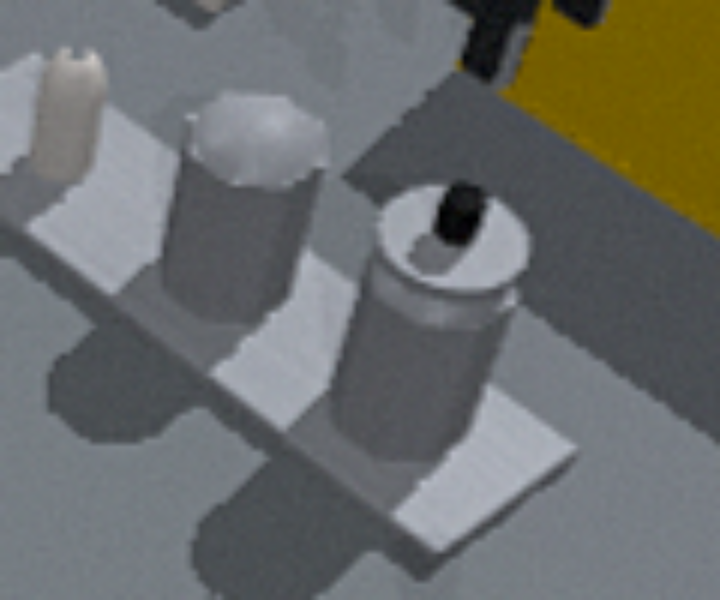

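View pics/w43.png

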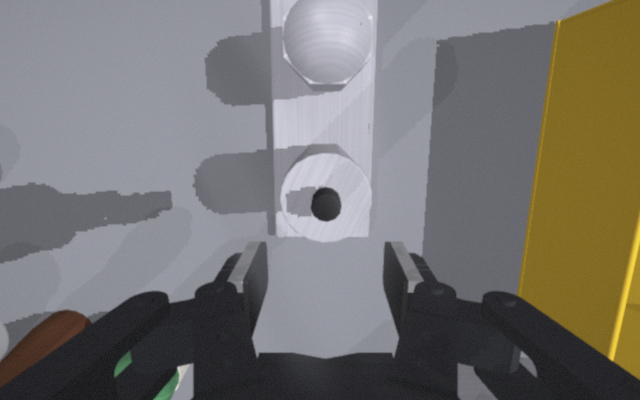

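The first lid is balanced, level and centred on its beaker. Now the second lid.

Call:
{"op": "send_rows", "data": {
  "offset": [
    [0.001, -0.0079, -0.0383],
    [0.002, -0.0079, -0.0383],
    [0.003, -0.0079, -0.0383],
    [0.004, -0.0079, -0.0383],
    [0.004, -0.0079, -0.0383],
    [0.004, -0.0079, -0.0383],
    [0.004, -0.0079, -0.0383],
    [0.004, -0.0079, -0.0383],
    [0.004, -0.0079, -0.0383],
    [0.004, -0.0079, -0.0383]
  ],
  "spin": [0, 0, 0, 0, 0, 0, 0, 0, 0, 0],
  "gripper": [0.05, 0.05, 0.05, 0.05, 0.05, 0.05, 0.05, 0.05, 0.05, 0.05]
}}

```text
clock: 58.13
position: [0.675, -0.0143, 0.2059]
eef_rot: [-0.493, 0.506, 0.507, 0.493]
wrist_force: [0.4, 1.8, 0.4]
grip_width: 0.0502
```

Call:
{"op": "send_rows", "data": {
  "offset": [
    [0.003, -0.0079, -0.0383],
    [0, 0, 0],
    [0, 0, 0],
    [0, 0, 0]
  ],
  "spin": [0, 0, 0, 0],
  "gripper": [0.05, 0.05, 0.05, 0.05]
}}

```text
clock: 58.47
position: [0.6828, -0.0503, 0.2028]
eef_rot: [-0.492, 0.506, 0.507, 0.494]
wrist_force: [-0.7, 0.4, -0.4]
grip_width: 0.0501
```

Run:
```python
from h import *
p=snap('wrist','w44.png')
print([(round(d['score'],2),np.round(d['xyz'],3).tolist()) for d in ctrl.place_of(p,'lid0')])
axis(p,'lid0',0,.006)
plan((.6825,-.0505,.035,90))
```

```text
[(0.87, [0.683, -0.048, 0.0])]
lid0 0.94 mean [ 0.68 -0.05] rect c [681. -50.] size [65. 66.] ang 89.9 pca yaw deg 159.8
t 58.62 pos [ 0.6831 -0.0482  0.204 ] yaw 90.2 down [-0.026  0.003 -1.   ] w 0.0499 F [-0.2  0.4 -1.3]
 spin 0.2 then offs(mm) [169.   -3.8  -2.7] rows>= 5 per row [33.8 -0.8 -0.5]
```

View pics/w44.png

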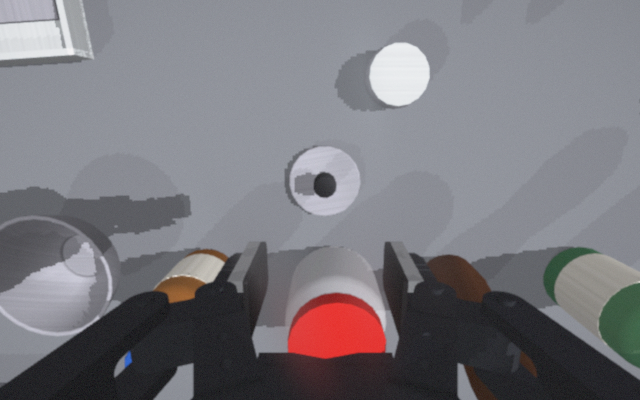

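Call:
{"op": "send_rows", "data": {
  "offset": [
    [0.04, -0.001, 0],
    [0.04, -0.001, -0.001],
    [0.04, -0.001, 0],
    [0.03, 0, 0],
    [0.014, 0, 0],
    [0.004, 0, 0],
    [0, 0, 0],
    [0, 0, 0],
    [0, 0, 0],
    [0, 0, 0]
  ],
  "spin": [0, 0, 0, 0, 0, 0, 0, 0, 0, 0],
  "gripper": [0.05, 0.05, 0.05, 0.05, 0.05, 0.05, 0.05, 0.005, 0.005, 0.005]
}}

```text
clock: 59.45
position: [0.6839, -0.0509, 0.0391]
eef_rot: [-0.494, 0.505, 0.506, 0.495]
wrist_force: [1.5, -0.6, 1.4]
grip_width: 0.0171
```

Call:
{"op": "send_rows", "data": {
  "offset": [
    [0, 0, 0],
    [0, 0, 0],
    [-0.02, 0, 0],
    [-0.04, 0, 0],
    [-0.04, 0, 0],
    [-0.04, 0, 0],
    [-0.03, 0, 0],
    [0, 0, 0]
  ],
  "spin": [0, 0, 0, 0, 0, 0, 0, 0],
  "gripper": [0.005, 0.005, 0.005, 0.005, 0.005, 0.005, 0.005, 0.005]
}}

```text
clock: 60.12
position: [0.6898, -0.051, 0.2164]
eef_rot: [-0.497, 0.503, 0.503, 0.498]
wrist_force: [1.2, 0.6, -0.8]
grip_width: 0.0178
```

Run:
```python
from h import *
p=snap('wrist','w45.png')
plan((.483,.25,.215,90),(.484,.3705,.215,90))
```

```text
t 60.17 pos [ 0.6888 -0.0511  0.2125] yaw 90.0 down [-0.015  0.001 -1.   ] w 0.0173 F [ 0.7  0.  -1.7]
 spin -0.0 then offs(mm) [  1.  205.8 301.1] rows>= 9 per row [ 0.1 22.9 33.5]
 spin -0.0 then offs(mm) [ 1.000e-01 -1.000e+00  1.205e+02] rows>= 3 per row [ 0.  -0.3 40.2]
```

View pics/w45.png

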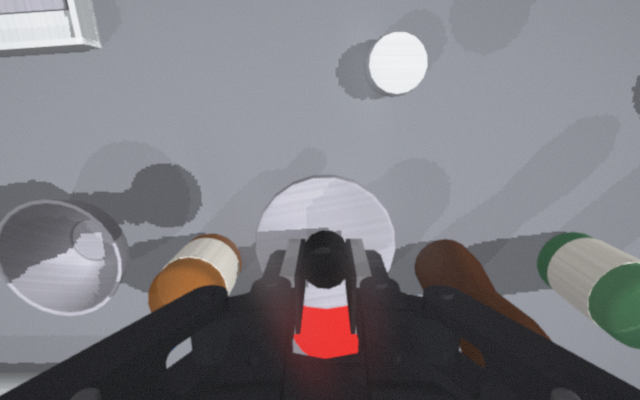

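Call:
{"op": "send_rows", "data": {
  "offset": [
    [0, 0.0229, 0.0335],
    [0, 0.0229, 0.0335],
    [0, 0.0229, 0.0335],
    [0, 0.0229, 0.0335],
    [0, 0.0229, 0.0335],
    [0, 0.0229, 0.0335],
    [0, 0.0229, 0.0335],
    [0, 0.0225, 0.0335],
    [0, 0.0225, 0.0335],
    [0, 0, 0.03]
  ],
  "spin": [0, 0, 0, 0, 0, 0, 0, 0, 0, 0],
  "gripper": [0.005, 0.005, 0.005, 0.005, 0.005, 0.005, 0.005, 0.005, 0.005, 0.005]
}}

```text
clock: 61.0
position: [0.4763, 0.283, 0.2121]
eef_rot: [-0.494, 0.505, 0.508, 0.492]
wrist_force: [0.7, 0.4, -0.5]
grip_width: 0.0177
```

Call:
{"op": "send_rows", "data": {
  "offset": [
    [0, 0, 0.03],
    [0, 0, 0.03],
    [0, 0, 0.03],
    [0, 0, 0],
    [0, 0, 0],
    [0, 0, 0]
  ],
  "spin": [0, 0, 0, 0, 0, 0],
  "gripper": [0.005, 0.005, 0.005, 0.005, 0.005, 0.005]
}}

```text
clock: 61.5
position: [0.481, 0.3695, 0.2112]
eef_rot: [-0.493, 0.506, 0.507, 0.493]
wrist_force: [0.2, -0.6, -1.1]
grip_width: 0.0177
```

Run:
```python
from h import *
plan((.4855,.3705,.164,90))
P=pts(['lid0','beaker0'])
plan((.4855,.3705,.164,90))
```

```text
t 61.5 pos [0.481  0.3695 0.2112] yaw 90.0 down [-0.026  0.001 -1.   ] w 0.0177 F [ 0.2 -0.6 -1.1]
 spin 0.0 then offs(mm) [47.1 -5.8  1. ] rows>= 2 per row [23.6 -2.9  0.5]
lid0 scene [(0.71, [0.482, 0.369, 0.171]), (0.69, [0.592, 0.367, 0.115])]
lid0 top [(0.84, [0.597, 0.371, 0.114]), (0.62, [0.592, 0.006, -0.002])]
beaker0 scene [(0.8, [0.486, 0.368, 0.011]), (0.58, [0.593, 0.372, 0.011])]
beaker0 top [(0.84, [0.597, 0.367, 0.01]), (0.59, [0.483, 0.372, 0.015])]
t 61.8 pos [0.4816 0.3691 0.2121] yaw 89.9 down [-0.025  0.001 -1.   ] w 0.0172 F [ 0.   0.1 -0.3]
 spin -0.1 then offs(mm) [48.  -5.1  1.3] rows>= 2 per row [24.  -2.5  0.7]
```

Call:
{"op": "send_rows", "data": {
  "offset": [
    [0, -0.004, 0.001],
    [0.015, -0.001, 0],
    [0.015, 0, 0],
    [0.012, 0, 0],
    [0.004, 0, 0],
    [0, 0, 0],
    [0, 0, 0]
  ],
  "spin": [0, 0, 0, 0, 0, 0, 0],
  "gripper": [0.005, 0.005, 0.005, 0.005, 0.005, 0.005, 0.005]
}}

```text
clock: 62.38
position: [0.4851, 0.3712, 0.1662]
eef_rot: [-0.493, 0.506, 0.507, 0.494]
wrist_force: [0.5, 0.1, -0.3]
grip_width: 0.0173
```

Run:
```python
from h import *
P=[snap('scene'),snap('wrist')]
print([(round(d['score'],2),np.round(d['xyz'],3).tolist()) for d in ctrl.place_of(P[0],'lid0')])
plan((.4855,.3705,.155,90))
f=P[0]['frame'][80:200,370:500]; cv2.imwrite('pics/s46.png',cv2.resize(f,None,fx=5,fy=5)); cv2.imwrite('pics/w46.png',P[1]['frame'])
```

```text
[(0.64, [0.484, 0.369, 0.127]), (0.61, [0.594, 0.368, 0.113]), (0.49, [0.782, -0.041, -0.004]), (0.18, [0.591, 0.009, -0.0])]
t 62.53 pos [0.4853 0.3716 0.1669] yaw 90.0 down [-0.024  0.003 -1.   ] w 0.0176 F [ 0.2 -0.3 -0.6]
 spin 0.0 then offs(mm) [11.8 -0.5 -1.1] rows>= 1 per row [11.8 -0.5 -1.1]
```

View pics/s46.png

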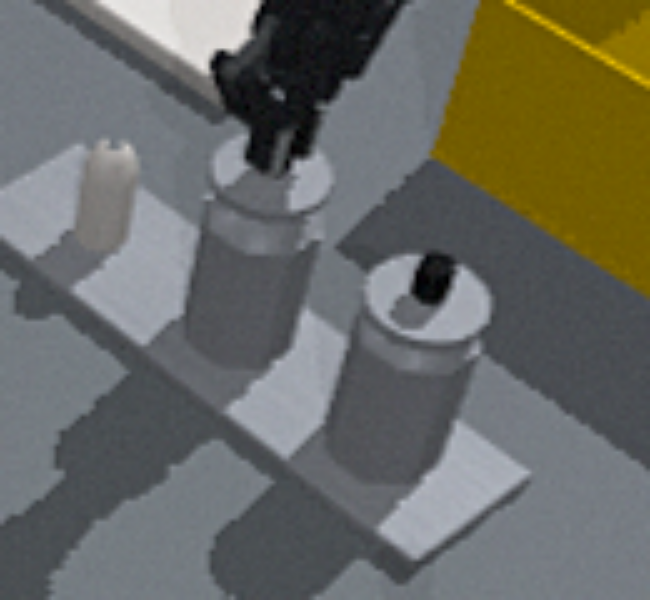

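Call:
{"op": "send_rows", "data": {
  "offset": [
    [0.004, 0, -0.001],
    [0.003, 0, 0],
    [0.002, 0, 0],
    [0.001, 0, 0],
    [0, 0, 0]
  ],
  "spin": [0, 0, 0, 0, 0],
  "gripper": [0.005, 0.005, 0.005, 0.005, 0.005]
}}

```text
clock: 62.95
position: [0.4846, 0.3701, 0.1557]
eef_rot: [-0.493, 0.506, 0.507, 0.494]
wrist_force: [0.1, -0.0, -1.0]
grip_width: 0.0176
```

Run:
```python
from h import *
plan((.4855,.3705,.155,90))
```

```text
t 62.95 pos [0.4846 0.3701 0.1557] yaw 90.0 down [-0.026  0.002 -1.   ] w 0.0176 F [ 0.1 -0.  -1. ]
 spin 0.0 then offs(mm) [ 0.7 -0.9  0.4] rows>= 1 per row [ 0.7 -0.9  0.4]
```

Call:
{"op": "send_rows", "data": {
  "offset": [
    [0.001, 0, 0],
    [0.001, 0, 0],
    [0, 0, 0]
  ],
  "spin": [0, 0, 0],
  "gripper": [0.005, 0.005, 0.005]
}}

```text
clock: 63.2
position: [0.4851, 0.3706, 0.1554]
eef_rot: [-0.493, 0.505, 0.507, 0.495]
wrist_force: [-1.6, -2.7, 8.3]
grip_width: 0.0173
```

Run:
```python
from h import *
plan()
```

```text
t 63.2 pos [0.4851 0.3706 0.1554] yaw 90.0 down [-0.024  0.003 -1.   ] w 0.0173 F [-1.6 -2.7  8.3]
```

Call:
{"op": "send_rows", "data": {
  "offset": [
    [0, 0, 0],
    [0, 0, 0],
    [0, 0, 0],
    [0, 0, 0],
    [-0.01, 0, 0],
    [-0.02, 0, 0],
    [-0.03, 0, 0],
    [-0.04, 0, 0],
    [-0.03, 0, 0],
    [0, 0, 0]
  ],
  "spin": [0, 0, 0, 0, 0, 0, 0, 0, 0, 0],
  "gripper": [0.022, 0.03, 0.04, 0.045, 0.05, 0.05, 0.05, 0.05, 0.05, 0.05]
}}

```text
clock: 64.03
position: [0.4893, 0.372, 0.2922]
eef_rot: [-0.494, 0.502, 0.506, 0.498]
wrist_force: [-0.6, 0.7, 0.6]
grip_width: 0.0499
```

Run:
```python
from h import *
P=pts(['lid0','beaker0','spatula','brush','bay_wide','bay_narrow','oil_bottle','spray_bottle','shaker_jar','grinder','spice_tin','bowl'],minscore=.55)
cv2.imwrite('pics/s47.png',P[0]['frame']);cv2.imwrite('pics/t47.png',P[1]['frame'])
axis(P[1],'spatula',0,.01);axis(P[1],'brush',0,.02)
p=snap('wrist','w47.png')
plan()
```

```text
lid0 scene [(0.73, [0.592, 0.368, 0.117])]
lid0 top [(0.62, [0.483, 0.37, 0.116]), (0.62, [0.594, 0.373, 0.115])]
beaker0 scene [(0.94, [0.594, 0.372, 0.012]), (0.61, [0.486, 0.368, 0.01])]
beaker0 top [(0.83, [0.594, 0.37, 0.01]), (0.75, [0.485, 0.373, 0.013])]
spatula scene [(0.56, [0.459, -0.313, 0.007])]
spatula top [(0.7, [0.462, -0.309, 0.004])]
brush scene [(0.85, [0.153, -0.297, -0.003]), (0.65, [0.593, 0.369, 0.016]), (0.62, [0.46, -0.408, 0.002])]
brush top [(0.96, [0.46, -0.41, 0.006]), (0.66, [0.159, -0.296, 0.0])]
bay_wide scene [(0.74, [0.454, -0.312, 0.005])]
bay_wide top [(0.6, [0.455, -0.311, 0.003])]
bay_narrow scene [(0.66, [0.46, -0.405, 0.01])]
bay_narrow top [(0.75, [0.468, -0.412, 0.008])]
oil_bottle scene [(0.6, [0.776, 0.199, 0.003])]
oil_bottle top [(0.85, [0.78, 0.201, -0.0])]
spray_bottle scene [(0.86, [0.781, -0.164, 0.002])]
spray_bottle top [(0.73, [0.78, -0.164, 0.001])]
shaker_jar scene [(0.57, [0.782, -0.043, -0.003])]
shaker_jar top [(0.86, [0.784, -0.042, -0.001])]
grinder scene [(0.68, [0.788, 0.07, 0.002])]
grinder top [(0.67, [0.788, 0.074, 0.005])]
spice_tin scene [(0.62, [0.593, 0.01, -0.003])]
spice_tin top [(0.77, [0.591, 0.008, -0.004])]
bowl scene [(0.92, [0.756, -0.284, -0.001])]
bowl top [(0.95, [0.757, -0.282, -0.003])]
spatula 0.84 mean [ 0.487 -0.307] rect c [ 463. -310.] size [166.  68.] ang 6.1 pca yaw deg -175.5
spatula 0.74 mean [0.504 0.394] rect c [504. 393.] size [60. 34.] ang 47.6 pca yaw deg -136.0
brush 0.74 mean [ 0.764 -0.29 ] rect c [ 764. -291.] size [110. 111.] ang 0.1 pca yaw deg -150.8
brush 0.7 mean [ 0.167 -0.316] rect c [ 156. -293.] size [ 74. 242.] ang 24.9 pca yaw deg 116.0
t 65.48 pos [0.488  0.37   0.2839] yaw 90.0 down [-0.025  0.002 -1.   ] w 0.0503 F [-0.   1.2 -0.1]
```

View pics/s47.png

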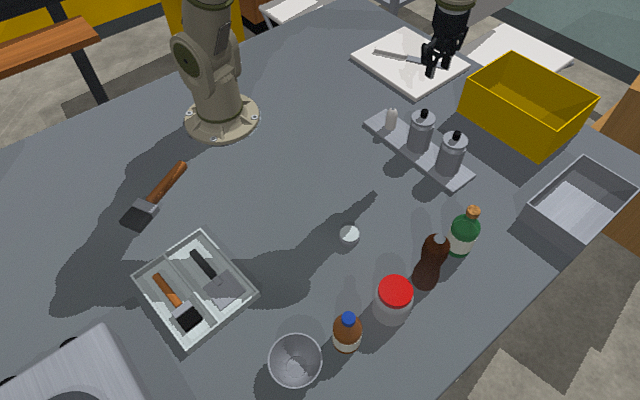

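View pics/w47.png

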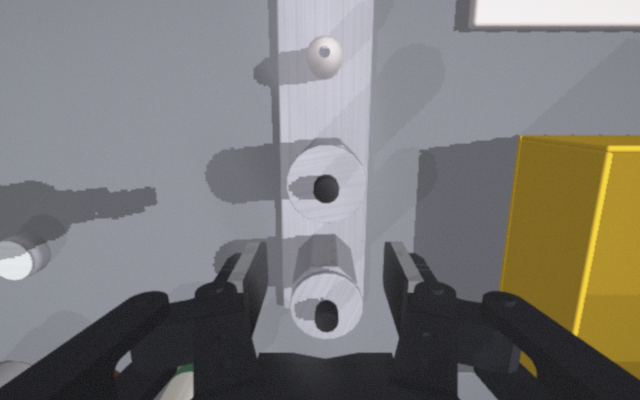

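View pics/t47.png

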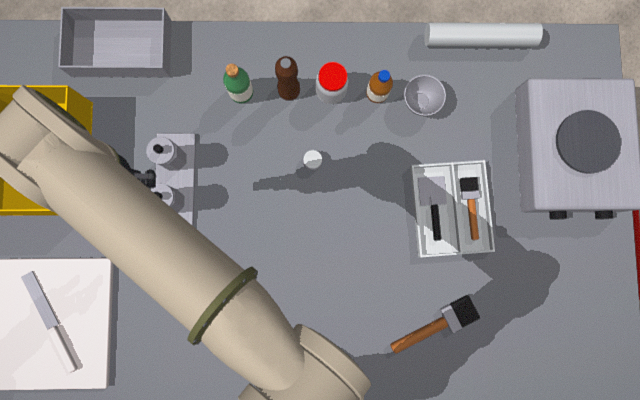

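Run:
```python
from h import *
print(ctrl.job_done()); plan()
```

```text
the job is handed in; nothing more can be done
None
the job is handed in; nothing more can be done
```

I finished the job and handed it in at about 65 s of the 208 s limit; no verdict was reported.

**What I did**
- **Beakers:** only two were present. I gripped each near its closed end and pressed its rim against the tray's end wall until it had turned mouth down. Then I hung them on the far and middle pegs, at (0.595, 0.37) and (0.485, 0.37).
- **Lids:** each is balanced, knob up, on its own beaker.
- **Utensils:** the spatula is in the wide bay. The 166 mm brush is in the narrow bay; the larger look-alike brush was left alone.

**What the last pictures showed**

| Check | Reading |
|---|---|
| Beaker mouths | within about 4 mm of the peg feet, at plate height (z ≈ 0.012), standing upright |
| Lids | underside at z ≈ 0.116, within about 4 mm of the beaker tops, looking level |
| Spatula and brush | within about 8 mm of their bay centres, lying on the floor and along the tray |
| Other things on the table | within about 5 mm of their first readings |
| Gripper | clear of everything |

**Checks that failed or disagreed**
- **First beaker:** it dropped once from about 6 cm while I was testing whether it would swing in a loosened grip. Its rim also slipped off the wall twice before the turn worked.
- **Tool tilt:** the tool stayed tilted about 1.5° after joint 7 reached its limit.
- **Seating force:** pressing the second beaker down reached about 53 N at the wrist, under the 120 N limit.
- **Missed detections:** the networks never reported the beaker-top points. In the last scene view they missed the second lid and in the last top-view masks the brush, though both showed clearly in the pictures.

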